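Pack the slicer inserts away in their storage case

ROBOT

A 6-joint arm with a two-finger parallel gripper is mounted at the origin on the work surface. World frame = base frame: x ahead of the robot, y to its left, z up, the work surface at z = 0. Lengths are in m, angles in rad, forces in N, time in s.
With the tool pointing down it reaches from about 0.35 to 0.975 m from the base axis. Payload 4.9 kg.
Tool frame: the origin (TCP) lies on the centre line of the jaws, within the pads' length; the fingertips stand 11 mm ahead of it and the grasp point (between the pads) lies 8 mm behind it; z points along the fingers, y is the direction in which the jaws open and shut (so a half turn about z gives the same grasp; the last joint's range is limited). The gripper opens to 85 mm and grips with 20 to 120 N. Pads are 22 mm wide; open, the fingers measure 114 mm over their backs; the gripper's body (76 mm by 85 mm) begins 54 mm behind the grasp point. The pads swing forward as they close: fully open they stand 13 mm farther back than shut.
Start: joints at [1.037, 0.053, 1.613, -0, 1.476, -0.119], TCP at [0.252, 0.572, 0.242] pointing down, gripper open.
Joint ranges: [-3.01, 3.01], [-1.01, 2.22], [0.06, 2.58], [-1.02, 4.17], [0.09, 2.62], [-3.14, 3.14]. Speed limits (rad/s): [2.57, 2.57, 3.14, 3.14, 3.14, 3.14].

INTERFACE

Orientations are given as a rotation vector (axis times angle).
In Python, from station import ctrl gives the robot as it stands.
- The arm moves only by the tool send_rows, never from a script. Its argument "series" is a list of rows, each an object of numbers: "tx", "ty", "tz": the shift along the tool's x, y, z in cm; "wx", "wy", "wz": the turn, a rotation vector about the tool's x, y, z in rad; "jaw": the closure, from 0 (fully open) to 1 (shut). In form: [{"tx": .., "ty": .., "tz": .., "wx": .., "wy": .., "wz": .., "jaw": ..}, ...]. A call has 1 to 5 rows; each row shifts and turns the pose as measured when the row begins, along the tool's axes as they then stand; what a row does not reach is not made up. A row lasts 1/8 s, in which the tool goes at most 62.5 mm and 10.7 degrees, less where a joint would pass 70% of its speed; a pose out of reach is approached as far as the arm can. A call is refused whole if a number of a shift passes 6.25 or a number of a turn 0.188, either way. A call with a gripper value outside its range is refused whole. The fingers move at their own pace and stop on an object; "squeeze" is the grip in N (left out, the last holds). Time passes only in rows, so rows that do not move let the fingers close. It gives the time, the measured TCP pose, the force and the opening at its end, in the units of the state.
- ctrl.get_obs(): the state, without advancing time (a new reading comes with each control period).
- ctrl.get_image(name): name is "scene" or "top"; returns the picture (400x640x3 uint8, red, green, blue); there is no depth.
- ctrl.camera_info(name): a dict with "mtx" (3x3 intrinsics, pixels), "R" (3x3) and "t" (3): a world point X has camera coordinates R X + t. Camera axes: x right, y down, z forward; pixel columns grow to the right and rows downward; lengths in m; the calibration is good to about 2 mm. A picture is of the moment at which its call begins. camera_info takes no time and is no camera call.
- ctrl.finish_job(): hands the job in, once; it reports no verdict.
The state is a dict: "t": time; "q": joint angles; "dq": joint speeds; "effort": joint torques, N m; "tool_pos": TCP position; "tool_rot": TCP orientation; "contact_force": force on the tool from outside, world axes, zero at the start; "wrist_torque": the same for the moment, N m; "opening": finger opening in m.
Only numpy, scipy, OpenCV 4.12 (cv2) and the standard library are available. Lean on these libraries where they do the work, as an engineer would, in place of code of your own. Each camera call takes 0.05 s, during which the arm holds its last target.

TASK

Put the slicer inserts away in their storage case: first swing the case's clamp lever wide open, then slide every insert lying on the counter fully home, tab outwards and level, into a bay of its own width. When all are in, press the raised lid down until it snaps shut past its catch, and then swing the clamp lever shut over it. Leave the other pantry things where they stand.

Things in the scene. Friction and masses are not known exactly. Their poses are not given: they have to be found in the camera images.
- case: fixed grey plastic case, 116 x 272 x 19 mm (x, y, z) without lid, origin under its centre on the table, +x to the hinge side, front (-x) towards the robot. Four bays side by side, from +y: wide, narrow, wide, narrow. A 27 mm high block on its +y side (y 136 to 170, x -5 to 45 mm) bears the clamp lever; a 34 mm high housing on its -y side (y -142 to -169, x -60 to -25) the lid's spring catch.
- bay1 (a point): wide bay, leftmost (+y): channel 67 mm wide, 11 mm high, rounded entry, open at the case's front, 5 mm lips over its edges. The point is where the origin of a fully home insert lies, on the channel floor 4 mm above the table; the leading edge then meets the rear stop, the rear edge is 4 mm inside the case's front face, neck and tab stand out in front. Axes as the case: slide in along +x.
- bay2 (a point): narrow bay, second from +y: channel 49 mm wide, 11 mm high, rounded entry, open at the case's front, 5 mm lips over its edges. The point is where the origin of a fully home insert lies, on the channel floor 4 mm above the table; the leading edge then meets the rear stop, the rear edge is 4 mm inside the case's front face, neck and tab stand out in front. Axes as the case: slide in along +x.
- bay3 (a point): wide bay, third from +y: channel 67 mm wide, 11 mm high, rounded entry, open at the case's front, 5 mm lips over its edges. The point is where the origin of a fully home insert lies, on the channel floor 4 mm above the table; the leading edge then meets the rear stop, the rear edge is 4 mm inside the case's front face, neck and tab stand out in front. Axes as the case: slide in along +x.
- bay4 (a point): narrow bay, rightmost (-y): channel 49 mm wide, 11 mm high, rounded entry, open at the case's front, 5 mm lips over its edges. The point is where the origin of a fully home insert lies, on the channel floor 4 mm above the table; the leading edge then meets the rear stop, the rear edge is 4 mm inside the case's front face, neck and tab stand out in front. Axes as the case: slide in along +x.
- lid (a joint): angle of the white lid, rad: 0 shut, grows as it opens. Plate 116 deep x 268 wide x 6 mm, on a stiff hinge along the case's rear edge, stays where it is left; starts raised, leaning forward over the case. Coming down it is held by the spring catch at about 0.13 rad; pressing its front part with some 6 to 12 N snaps it past to 0.
- lid_hinge (a point): on the lid's hinge axis, middle of its width, 20 mm above the table; when shut the lid's top lies 6 mm above it and its front edge 116 mm to -x of the case frame.
- lid_edge (a point): middle of the lid's free (front) edge, on its outer (top) face.
- lever (a joint): angle of the clamp lever, rad: 0 shut (nose over the lid's left edge, handle pointing outwards, +y of the case), 1.57 open (handle to the case's front, -x), stop at 1.65. Steel bar 12 mm wide, 29 to 37 mm above the table, on a vertical axis; nose 38 mm long. Stays where left. Shut, it blocks the lid from closing; it can be shut only over a fully closed lid.
- lever_knob (a point): middle of the lever's black upright knob: round post 14 mm in diameter, from 37 to 71 mm above the table, 60 mm from the pivot; pinch it from above or push it.
- lever_pivot (a point): on the lever's vertical axis, 33 mm above the table.
- wide_a: loose slicer insert, wide, with a slanted steel blade: flat white plastic frame 104 x 64 x 7 mm, origin under the frame's centre, +x to its leading edge. Behind it a neck 26 mm wide, 7 mm thick runs on to x = -92 and bears an upright finger tab 28 mm long (x), 9 mm thick (y), centred at x = -77, y = 0, from z = 7 to 50 mm: pinch it across y. 80 g, lies flat, tab up. May be absent.
- wide_b: loose slicer insert, wide, with a slanted steel blade: flat white plastic frame 104 x 64 x 7 mm, origin under the frame's centre, +x to its leading edge. Behind it a neck 26 mm wide, 7 mm thick runs on to x = -92 and bears an upright finger tab 28 mm long (x), 9 mm thick (y), centred at x = -77, y = 0, from z = 7 to 50 mm: pinch it across y. 80 g, lies flat, tab up. May be absent.
- narrow_a: loose slicer insert, narrow, with a pierced steel grater face: flat white plastic frame 104 x 46 x 7 mm, origin under the frame's centre, +x to its leading edge. Behind it a neck 26 mm wide, 7 mm thick runs on to x = -92 and bears an upright finger tab 28 mm long (x), 9 mm thick (y), centred at x = -77, y = 0, from z = 7 to 50 mm: pinch it across y. 80 g, lies flat, tab up. May be absent.
- narrow_b: loose slicer insert, narrow, with a pierced steel grater face: flat white plastic frame 104 x 46 x 7 mm, origin under the frame's centre, +x to its leading edge. Behind it a neck 26 mm wide, 7 mm thick runs on to x = -92 and bears an upright finger tab 28 mm long (x), 9 mm thick (y), centred at x = -77, y = 0, from z = 7 to 50 mm: pinch it across y. 80 g, lies flat, tab up. May be absent.
- spice_jar: bystander: small glass jar with black cap, 44 mm in diameter, 95 mm high, origin under its centre
- shaker: bystander: amber shaker, 48 mm in diameter, 85 mm high, origin under its centre
- food_can: bystander: food can, 74 mm in diameter, 105 mm high, origin under its centre
There are look-alikes about, which are no part of the job. What is shaped like the narrow_b but green is not meant.

How it is judged:
By the outcome, as a careful person would: the job done as asked, in the order asked, and still so for the second after the job is handed in, with the robot touching nothing.
Of wide_a, wide_b, narrow_a, narrow_b only 3 to 4 are there at a start; the rules pass over those that are not, and their reading is None.
At some moment in a run one of wide_a, wide_b, narrow_a, narrow_b may be knocked a few centimetres aside while the robot is not near it.
Once in a run the grip may slacken for a moment while it holds something.
It also fails if it takes over 210 s, if anything falls off the work surface, if the arm or the gripper's body presses on something with over 40 N, if the wrist force passes 120 N, or if a joint passes its speed limit or range.

## Working session

There is one attempt and no reset: what is moved stays moved. The work goes in short steps, Python scripts to look and compute and a tool call to move; the robot and the scene stay as the last step left them, time stands still between calls to the robot, and variables do not carry over. Pictures are saved under pics/ and viewed, and the job is handed in when it is done.

Besides the shell and the picture viewer there is one more tool, called after ">>>" by a JSON object that holds its "api" and its "payload". send_rows: Moves the arm, as the interface text tells. Its arguments: {"type":"object","properties":{"series":{"type":"array"},"squeeze":{"type":"number"}},"required":["series"]}

```bash
ls; mkdir -p pics
python3 - <<'E'
from station import ctrl
import cv2,numpy as np
o=ctrl.get_obs();print({k:np.round(v,3) for k,v in o.items()})
for n in("scene","top"):
    im=ctrl.get_image(n);cv2.imwrite(f"pics/{n}0.png",im[:,:,::-1])
    c=ctrl.camera_info(n);print(n,np.round(c["mtx"],1).tolist(),np.round(c["R"],3).tolist(),np.round(c["t"],3))
E
```

```text
pics
{'t': np.float64(0.0), 'q': array([ 1.037,  0.053,  1.614, -0.   ,  1.476, -0.119]), 'dq': array([ 0.001,  0.001, -0.001, -0.   ,  0.001,  0.001]), 'effort': array([ 2.0000e-03, -3.9370e+01, -3.7017e+01, -0.0000e+00,  7.0000e-03,
       -0.0000e+00]), 'tool_pos': array([0.252, 0.571, 0.241]), 'tool_rot': array([-6.470e-01, -3.074e+00,  3.000e-03]), 'contact_force': array([ 0.436, -0.709,  0.021]), 'wrist_torque': array([-0.012, -0.021,  0.028]), 'opening': np.float64(0.085)}
scene [[391.6, 0.0, 318.6], [0.0, 391.6, 204.3], [0.0, 0.0, 1.0]] [[-0.669, 0.744, -0.008], [0.438, 0.385, -0.813], [-0.601, -0.547, -0.583]] [ 0.359 -0.168  1.341]
top [[386.0, 0.0, 320.1], [0.0, 386.0, 200.1], [0.0, 0.0, 1.0]] [[-0.003, -1.0, -0.006], [-0.993, 0.003, -0.116], [0.116, 0.006, -0.993]] [0.003 0.547 0.984]
```

View pics/scene0.png

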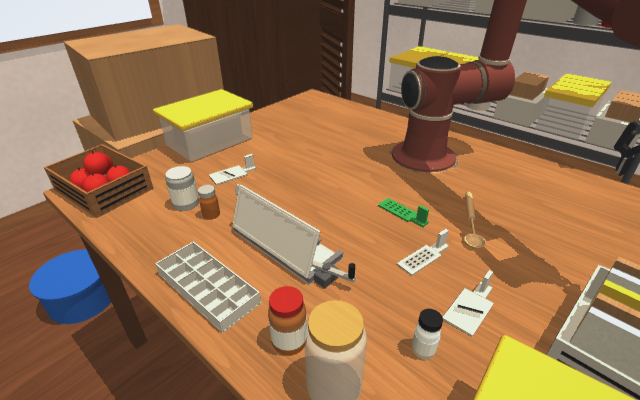

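View pics/top0.png

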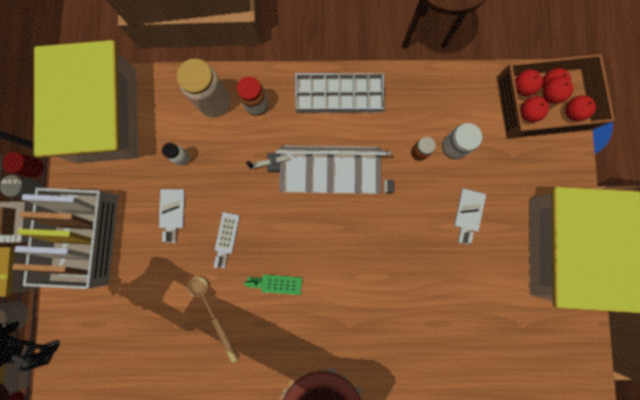

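```bash
cat > h.py <<'E'
from station import ctrl
import cv2,numpy as np
from scipy.spatial.transform import Rotation as Rn
def ray(n,u,v,z):
    c=ctrl.camera_info(n);R,t,M=map(np.array,(c["R"],c["t"],c["mtx"]))
    o=-R.T@t; d=R.T@np.linalg.inv(M)@np.array([u,v,1.]);return o+d*(z-o[2])/d[2]
def proj(n,X):
    c=ctrl.camera_info(n);R,t,M=map(np.array,(c["R"],c["t"],c["mtx"]))
    p=M@(R@np.array(X)+t);return p[:2]/p[2]
def crop(n,u0,v0,u1,v1,out,s=None,im=None):
    if im is None: im=ctrl.get_image(n)
    s=s or min(800/(u1-u0),600/(v1-v0)); 
    cv2.imwrite("pics/"+out,cv2.resize(im[v0:v1,u0:u1,::-1],None,fx=s,fy=s,interpolation=cv2.INTER_CUBIC));print(out,"scale",s)
    return im
def st():
    o=ctrl.get_obs();R=Rn.from_rotvec(o["tool_rot"]).as_matrix()
    print("t",round(float(o["t"]),2),"pos",np.round(o["tool_pos"],4),"x",np.round(R[:,0],3),"y",np.round(R[:,1],3),"z",np.round(R[:,2],3),"F",np.round(o["contact_force"],1),"op",round(float(o["opening"]),4),"q",np.round(o["q"],2))
    return o,R
E
python3 - <<'E'
from h import *
im=cv2.imread("pics/top0.png")[:,:,::-1]
crop("top",240,130,400,210,"c1.png",5,im)
crop("top",150,180,250,280,"c2.png",6,im)
crop("top",440,180,500,250,"c3.png",8,im)
im=cv2.imread("pics/scene0.png")[:,:,::-1]
crop("scene",220,170,370,300,"c4.png",5,im)
st()
E
```

```text
c1.png scale 5
c2.png scale 6
c3.png scale 8
c4.png scale 5
t 0.1 pos [0.2516 0.5715 0.2412] x [-0.915  0.403  0.   ] y [ 0.403  0.915 -0.002] z [-0.001 -0.002 -1.   ] F [-0.5 -0.3 -0.2] op 0.0852 q [ 1.04  0.05  1.61 -0.    1.48 -0.12]
```

View pics/c1.png

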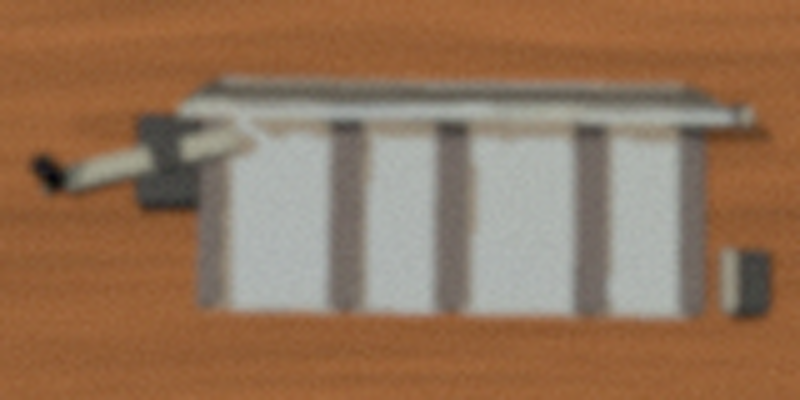

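View pics/c2.png

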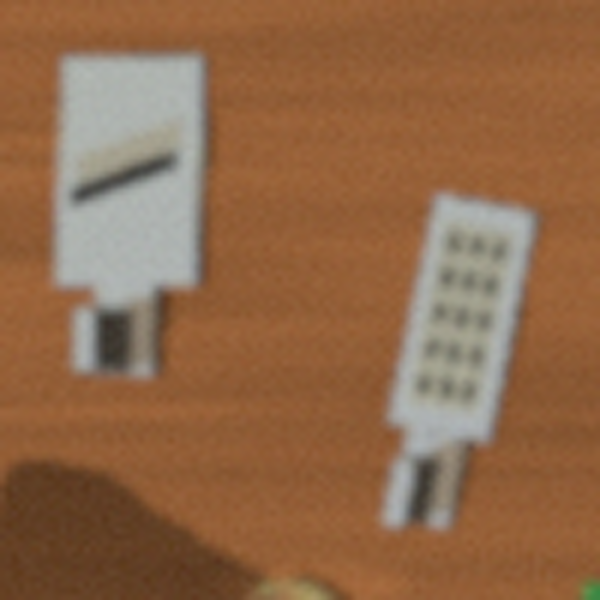

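View pics/c3.png

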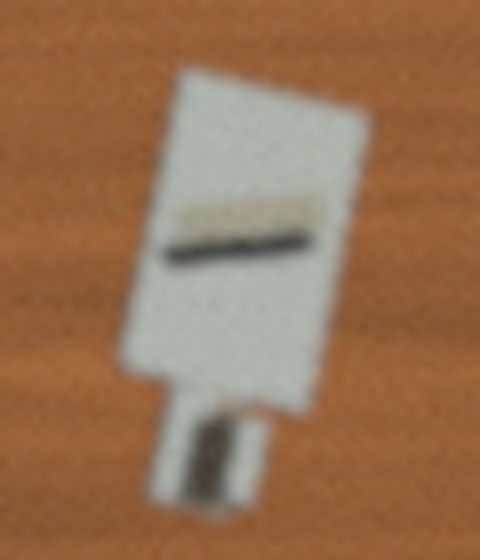

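View pics/c4.png

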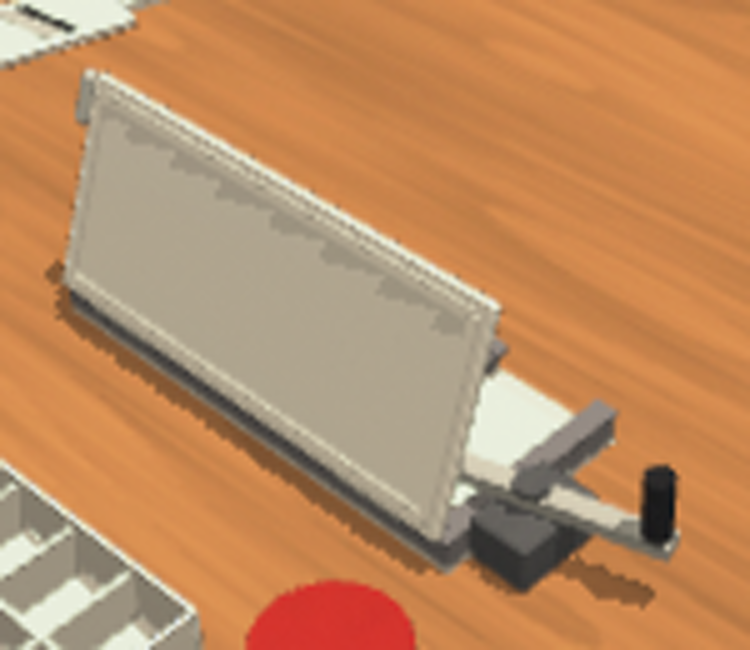

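Run:
```python
from h import *
a=ray("top",240+199/5,130+307/5,.019);b=ray("top",240+704/5,130+317/5,.019)
print("case FL,FR",a,b,np.linalg.norm(a-b),np.degrees(np.arctan2(*( (a-b)[[0,1]]))))
print("bl block",[ray("top",240+u/5,130+v/5,z)for u,v,z in[(137,208,.0),(137,120,.027)]])
print("knob top",ray("top",240+42/5,130+166/5,.071),"bot",ray("top",240+60/5,130+182/5,.037))
print("lidedge L,R near z .13",ray("top",240+180/5,130+110/5,.13),ray("top",240+752/5,130+115/5,.13))
def ins(pts,n,ox,oy,s):
    P=[ray("top",ox+u/s,oy+v/s,.007)for u,v in pts] # LL(lead left),LR,RR,RL
    P=np.array(P)[:,:2];c=P.mean(0);d=(P[0]+P[1]-P[2]-P[3])/2;w=(P[0]+P[3]-P[1]-P[2])/2
    a=np.arctan2(d[1],d[0]);print(n,"c",c.round(4),"yaw",a.round(3),"L",np.linalg.norm(d).round(4),"W",np.linalg.norm(w).round(4),"tab",(c-.077*d/np.linalg.norm(d)).round(4), "yaw w", np.arctan2(-w[0],w[1]).round(3))
ins([(62,55),(206,55),(200,287),(55,286)],"wideL",150,180,6)
ins([(437,190),(537,207),(491,440),(389,425)],"nar",150,180,6)
ins([(183,68),(372,115),(310,411),(121,366)],"wideR",440,180,8)
```

```text
case FL,FR [0.57231371 0.10920828 0.019     ] [ 0.56597198 -0.16039429  0.019     ] 0.269677139299576 1.3474937508880136
bl block [array([0.62985917, 0.14584253, 0.        ]), array([0.67261545, 0.14256877, 0.027     ])]
knob top [0.63820408 0.18454944 0.071     ] bot [0.63686646 0.18148061 0.037     ]
lidedge L,R near z .13 [0.65272324 0.10691034 0.13      ] [ 0.64909931 -0.16859142  0.13      ]
wideL c [0.5289 0.4015] yaw 0.014 L 0.1045 W 0.0651 tab [0.4519 0.4004] yaw w -0.007
nar c [0.4636 0.25  ] yaw -0.175 L 0.1055 W 0.0458 tab [0.3878 0.2634] yaw w -0.159
wideR c [ 0.5221 -0.4024] yaw -0.25 L 0.103 W 0.0644 tab [ 0.4475 -0.3833] yaw w -0.246
```

```bash
cat >> h.py <<'E'
def plan(p,a,n=None,step=5.5,jaw=None):
    """tool down at p, tool x = -(cos a,sin a); prints n rows"""
    o,R=st();p=np.array(p,float);p0=np.array(o["tool_pos"])
    X=-np.array([np.cos(a),np.sin(a),0]);Z=np.array([0,0,-1.]);Rt=np.column_stack([X,np.cross(Z,X),Z])
    rv=Rn.from_matrix(R.T@Rt).as_rotvec()
    n=n or int(max(np.ceil(np.linalg.norm(p-p0)*100/step),np.ceil(np.linalg.norm(rv)/.16),1))
    d=(p-p0)/n
    for i in range(n):
        Ri=R@Rn.from_rotvec(rv*i/n).as_matrix()
        print(dict(zip("tx ty tz wx wy wz".split(),np.r_[Ri.T@d*100,rv/n].round(3).tolist())))
E
python3 - <<'E'
from h import *
print(ray("top",170,158,.0),"jar")
plan([.638,.184,.15],np.arctan2(-.403,.915))
# overlay model case on both
c=np.array([.627,-.027]);y=-.0235
def W(x,yy,z): return [c[0]+x*np.cos(y)-yy*np.sin(y),c[1]+x*np.sin(y)+yy*np.cos(y),z]
for n in("top","scene"):
    im=cv2.imread(f"pics/{n}0.png");s=4;im=cv2.resize(im,None,fx=s,fy=s,interpolation=cv2.INTER_CUBIC)
    for q in[(-58,136,19),(-58,-136,19),(58,136,19),(58,-136,19),(20,153,37),(45,170,27),(-5,170,27),(-60,-142,34),(-60,-169,34),(-60,-169,0),(-58,-136,0),(58,136,0)]:
        u=proj(n,W(*(np.array(q)/1000)))*s+s/2;cv2.circle(im,tuple(u.astype(int)),4,(0,0,255),1)
    if n=="top": im=im[500:820,960:1640]
    else: im=im[700:1200,860:1500]
    cv2.imwrite(f"pics/ov_{n}.png",im)
E
```

```text
[0.66896943 0.41501395 0.        ] jar
t 0.1 pos [0.2516 0.5715 0.2412] x [-0.915  0.403  0.   ] y [ 0.403  0.915 -0.002] z [-0.001 -0.002 -1.   ] F [-0.5 -0.3 -0.2] op 0.0852 q [ 1.04  0.05  1.61 -0.    1.48 -0.12]
{'tx': -4.635, 'ty': -1.807, 'tz': 0.831, 'wx': -0.0, 'wy': -0.0, 'wz': 0.0}
{'tx': -4.635, 'ty': -1.807, 'tz': 0.831, 'wx': -0.0, 'wy': -0.0, 'wz': 0.0}
{'tx': -4.635, 'ty': -1.807, 'tz': 0.831, 'wx': -0.0, 'wy': -0.0, 'wz': 0.0}
{'tx': -4.635, 'ty': -1.807, 'tz': 0.831, 'wx': -0.0, 'wy': -0.0, 'wz': 0.0}
{'tx': -4.635, 'ty': -1.807, 'tz': 0.83, 'wx': -0.0, 'wy': -0.0, 'wz': 0.0}
{'tx': -4.635, 'ty': -1.808, 'tz': 0.83, 'wx': -0.0, 'wy': -0.0, 'wz': 0.0}
{'tx': -4.635, 'ty': -1.808, 'tz': 0.83, 'wx': -0.0, 'wy': -0.0, 'wz': 0.0}
{'tx': -4.635, 'ty': -1.808, 'tz': 0.83, 'wx': -0.0, 'wy': -0.0, 'wz': 0.0}
{'tx': -4.635, 'ty': -1.808, 'tz': 0.83, 'wx': -0.0, 'wy': -0.0, 'wz': 0.0}
{'tx': -4.635, 'ty': -1.808, 'tz': 0.829, 'wx': -0.0, 'wy': -0.0, 'wz': 0.0}
{'tx': -4.635, 'ty': -1.808, 'tz': 0.829, 'wx': -0.0, 'wy': -0.0, 'wz': 0.0}
```

View pics/ov_top.png

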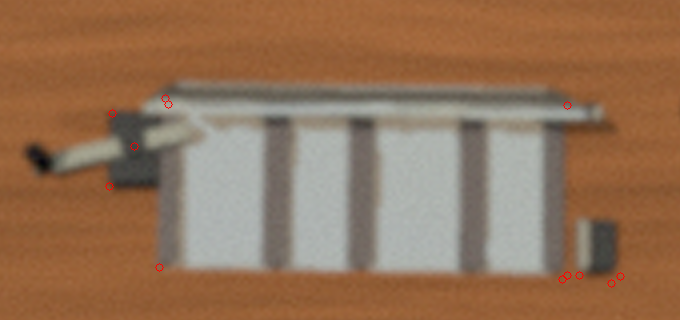

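View pics/ov_scene.png

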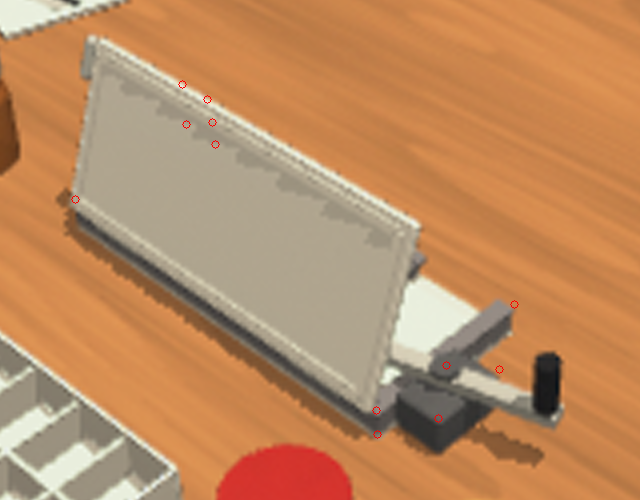

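Run:
```python
from h import *
im=cv2.imread("pics/top0.png").astype(float)
g=im[:,:,0] # blue: wood low, white high
pts=[]
for r in[(288,304),(315,326),(336,353),(363,374)]:
    for u in range(*r):
        col=g[182:202,u];hi=np.median(col[:6]);lo=np.median(col[-6:]);th=(hi+lo)/2
        k=np.where((col[:-1]>th)&(col[1:]<=th))[0][-1];v=182+k+(col[k]-th)/(col[k]-col[k+1]);pts.append((u,v))
P=np.array([ray("top",u,v,.004)[:2] for u,v in pts])
f=np.polyfit(P[:,1],P[:,0],1);print("front x=%.4f*y+%.4f"%tuple(f),"resid",np.std(P[:,0]-np.polyval(f,P[:,1])))
# side rails: horizontal profile of case at rows ~180
for v in (165,172,180,187):
    row=im[v,270:400].mean(1)-0;rb=im[v,270:400,0]
    e=np.where((rb[:-1]-80)*(rb[1:]-80)<0)[0]
    print(v,[round(270+i+(80-rb[i])/(rb[i+1]-rb[i]),2) for i in e], rb.min(),rb.max())
```

```text
front x=0.0188*y+0.5715 resid 0.0002805885831384064
165 [np.float64(279.68), np.float64(380.32)] 52.0 180.0
172 [np.float64(279.48), np.float64(380.14)] 33.0 179.0
180 [np.float64(278.87), np.float64(380.29), np.float64(383.45), np.float64(387.05)] 48.0 182.0
187 [np.float64(278.92), np.float64(380.25), np.float64(383.24), np.float64(387.57)] 47.0 181.0
```

Run:
```python
from h import *
for v in(172,187):print([ray("top",u,v,.019) for u in(279.,380.25)])
```

```text
[array([0.62498272, 0.11185869, 0.019     ]), array([ 0.62392635, -0.16012871,  0.019     ])]
[array([0.58421072, 0.11146354, 0.019     ]), array([ 0.58322891, -0.1592861 ,  0.019     ])]
```

>>> {"api": "send_rows", "payload": {"series": [{"tx":-4.6,"ty":-1.8,"tz":0.8,"jaw":0.3},{"tx":-4.6,"ty":-1.8,"tz":0.8,"jaw":0.3},{"tx":-4.6,"ty":-1.8,"tz":0.8,"jaw":0.3},{"tx":-4.6,"ty":-1.8,"tz":0.8,"jaw":0.3},{"tx":-4.6,"ty":-1.8,"tz":0.8,"jaw":0.3}], "squeeze": 40}}

```text
invalid input at $.series[0]: expected keys tx, ty, tz, wx, wy, wz, jaw
```

>>> {"api": "send_rows", "payload": {"series": [{"tx":-4.6,"ty":-1.8,"tz":0.8},{"tx":-4.6,"ty":-1.8,"tz":0.8},{"tx":-4.6,"ty":-1.8,"tz":0.8},{"tx":-4.6,"ty":-1.8,"tz":0.8},{"tx":-4.6,"ty":-1.8,"tz":0.8}]}}

```text
invalid input at $.series[0]: expected keys tx, ty, tz, wx, wy, wz, jaw
```

>>> {"api": "send_rows", "payload": {"series": [{"tx":-4.6,"ty":-1.8,"tz":0.8,"wx":0,"wy":0,"wz":0,"jaw":0.3},{"tx":-4.6,"ty":-1.8,"tz":0.8,"wx":0,"wy":0,"wz":0,"jaw":0.3},{"tx":-4.6,"ty":-1.8,"tz":0.8,"wx":0,"wy":0,"wz":0,"jaw":0.3},{"tx":-4.6,"ty":-1.8,"tz":0.8,"wx":0,"wy":0,"wz":0,"jaw":0.3},{"tx":-4.6,"ty":-1.8,"tz":0.8,"wx":0,"wy":0,"wz":0,"jaw":0.3}], "squeeze": 40}}

```text
t: 0.72
tool_pos: [0.4276, 0.3935, 0.198]
tool_rot: [-0.635, -3.074, 0.005]
contact_force: [0.2, 0.6, -0.1]
opening: 0.0597
```

>>> {"api": "send_rows", "payload": {"series": [{"tx":-4.6,"ty":-1.8,"tz":0.8,"wx":0,"wy":0,"wz":0,"jaw":0.3},{"tx":-4.6,"ty":-1.8,"tz":0.8,"wx":0,"wy":0,"wz":0,"jaw":0.3},{"tx":-4.6,"ty":-1.8,"tz":0.8,"wx":0,"wy":0,"wz":0,"jaw":0.3},{"tx":-4.6,"ty":-1.8,"tz":0.8,"wx":0,"wy":0,"wz":0,"jaw":0.3},{"tx":-4.6,"ty":-1.8,"tz":0.8,"wx":0,"wy":0,"wz":0,"jaw":0.3}]}}

```text
t: 1.35
tool_pos: [0.6065, 0.2124, 0.1539]
tool_rot: [-0.635, -3.071, 0.007]
contact_force: [0.5, 0.9, 1.3]
opening: 0.0595
```

Run:
```python
from h import *
plan([.638,.184,.12],np.arctan2(-.403,.915))
```

```text
t 1.35 pos [0.6065 0.2124 0.1539] x [-0.918  0.397  0.004] y [ 0.397  0.918 -0.006] z [-0.006 -0.003 -1.   ] F [0.5 0.9 1.3] op 0.0595 q [ 0.22  0.16  1.64 -0.    1.34 -0.94]
{'tx': -4.038, 'ty': -1.342, 'tz': 3.377, 'wx': -0.006, 'wy': -0.004, 'wz': 0.007}
```

>>> {"api": "send_rows", "payload": {"series": [{"tx":-4.0,"ty":-1.3,"tz":3.4,"wx":-0.006,"wy":-0.004,"wz":0.007,"jaw":0.3},{"tx":0,"ty":0,"tz":0,"wx":0,"wy":0,"wz":0,"jaw":0.3}]}}

```text
t: 1.6
tool_pos: [0.6397, 0.1804, 0.1168]
tool_rot: [-0.653, -3.071, 0.001]
contact_force: [-0.2, -0.3, -0.7]
opening: 0.0599
```

Run:
```python
from h import *
plan([.638,.184,.053],np.arctan2(-.403,.915))
im=crop("scene",250,200,410,320,"k1.png",5)
im=crop("top",220,120,320,200,"k2.png",7)
```

```text
t 1.6 pos [0.6397 0.1804 0.1168] x [-0.913  0.407  0.002] y [ 0.407  0.913 -0.001] z [-0.002 -0.    -1.   ] F [-0.2 -0.3 -0.7] op 0.0599 q [ 0.16  0.25  1.61  0.    1.28 -0.99]
{'tx': 0.142, 'ty': 0.132, 'tz': 3.19, 'wx': -0.0, 'wy': -0.001, 'wz': -0.002}
{'tx': 0.145, 'ty': 0.13, 'tz': 3.19, 'wx': -0.0, 'wy': -0.001, 'wz': -0.002}
k1.png scale 5
k2.png scale 7
```

View pics/k1.png

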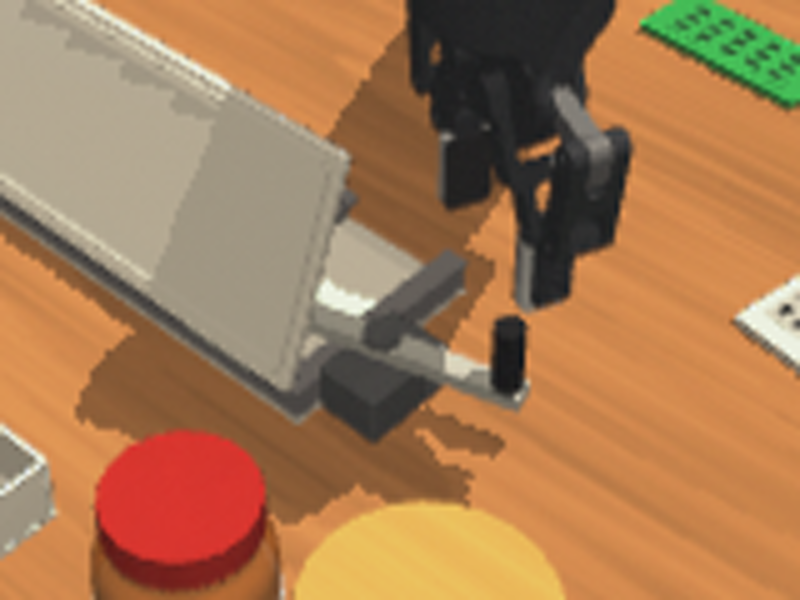

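View pics/k2.png

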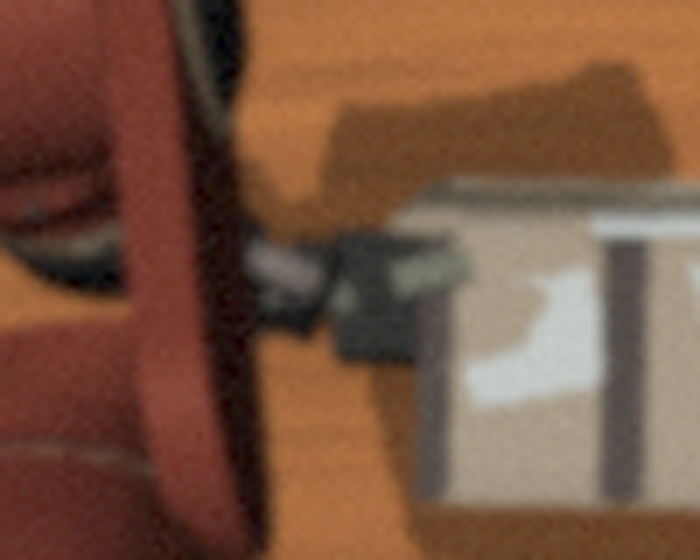

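Run:
```python
from h import *
print(ray("scene",250+509/5,200+324/5,.071),ray("scene",250+509/5,200+384/5,.037))
```

```text
[0.63912191 0.18611338 0.071     ] [0.63924857 0.18797959 0.037     ]
```

>>> {"api": "send_rows", "payload": {"series": [{"tx":0.2,"ty":0.2,"tz":3.2,"wx":0,"wy":0,"wz":0,"jaw":0.3},{"tx":0.2,"ty":0.1,"tz":3.2,"wx":0,"wy":0,"wz":0,"jaw":0.3},{"tx":0,"ty":0,"tz":0,"wx":0,"wy":0,"wz":0,"jaw":0.3},{"tx":0,"ty":0,"tz":0,"wx":0,"wy":0,"wz":0,"jaw":1},{"tx":0,"ty":0,"tz":0,"wx":0,"wy":0,"wz":0,"jaw":1}]}}

```text
t: 2.33
tool_pos: [0.641, 0.1925, 0.0659]
tool_rot: [0.635, 3.06, 0.009]
contact_force: [3.0, -15.9, -6.6]
opening: 0.0243
```

>>> {"api": "send_rows", "payload": {"series": [{"tx":0,"ty":0,"tz":0,"wx":0,"wy":0,"wz":0,"jaw":1},{"tx":0,"ty":0,"tz":0,"wx":0,"wy":0,"wz":0,"jaw":1}]}}

```text
t: 2.58
tool_pos: [0.6418, 0.1878, 0.0665]
tool_rot: [0.634, 3.056, -0.003]
contact_force: [0.5, 4.7, -5.3]
opening: 0.0122
```

Run:
```python
from h import *
c=np.array([.629,-.025]);y=-.019
pv=c+np.array([.020*np.cos(y)-.153*np.sin(y),.020*np.sin(y)+.153*np.cos(y)])
o,R=st()
d=np.array(o["tool_pos"])[:2]-pv;print(pv,np.linalg.norm(d),"th",np.arctan2(-d[0],d[1])-y)
```

```text
t 2.58 pos [0.6418 0.1878 0.0665] x [-0.917  0.398 -0.02 ] y [0.398 0.917 0.002] z [ 0.02  -0.006 -1.   ] F [ 0.5  4.7 -5.3] op 0.0122 q [ 0.18  0.3   1.64 -0.01  1.18 -0.98]
[0.65190322 0.12759241] 0.061089683671408435 th 0.18433143134190252
```

Run:
```python
from h import *
im=crop("scene",300,200,420,290,"k3.png",6.6)
```

```text
k3.png scale 6.6
```

View pics/k3.png

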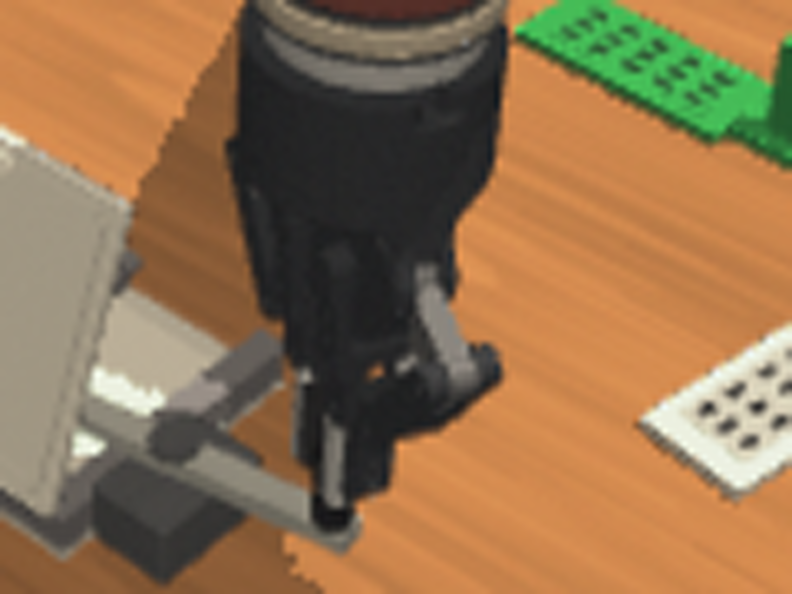

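```bash
cat > arc.py <<'E'
from h import *
import sys
c=np.array([.629,-.025]);y=-.019
pv=c+np.array([.020*np.cos(y)-.153*np.sin(y),.020*np.sin(y)+.153*np.cos(y)])
def arc(th1,n,r=.060):
    o,R=st();p=np.array(o["tool_pos"]);d=p[:2]-pv;th=np.arctan2(-d[0],d[1])-y;print("r",np.linalg.norm(d),"th",th)
    for i in range(n):
        t=th+(th1-th)*(i+1)/n+y
        q=np.array([pv[0]-r*np.sin(t),pv[1]+r*np.cos(t),p[2]]);dd=R.T@(q-p)*100;p=q
        print(np.round(dd,2),end=" ")
    print()
if __name__=="__main__": arc(float(sys.argv[1]),int(sys.argv[2]))
E
python3 arc.py 1.0 5
```

```text
t 2.62 pos [0.6418 0.188  0.0664] x [-0.917  0.397 -0.02 ] y [0.397 0.918 0.002] z [ 0.02  -0.006 -1.   ] F [ 2.  -1.5 -5.5] op 0.0122 q [ 0.18  0.3   1.64 -0.01  1.18 -0.98]
r 0.061239698828104996 th 0.1844453664399615
[ 0.71 -0.7  -0.02] [ 0.67 -0.71 -0.02] [ 0.54 -0.81 -0.01] [ 0.4  -0.89 -0.01] [ 0.25 -0.94 -0.01]
```

>>> {"api": "send_rows", "payload": {"series": [{"tx":0.7,"ty":-0.7,"tz":0,"wx":0,"wy":0,"wz":0,"jaw":1},{"tx":0.65,"ty":-0.7,"tz":0,"wx":0,"wy":0,"wz":0,"jaw":1},{"tx":0.55,"ty":-0.8,"tz":0,"wx":0,"wy":0,"wz":0,"jaw":1},{"tx":0.4,"ty":-0.9,"tz":0,"wx":0,"wy":0,"wz":0,"jaw":1},{"tx":0.25,"ty":-0.95,"tz":0,"wx":0,"wy":0,"wz":0,"jaw":1}]}}

```text
t: 3.25
tool_pos: [0.6, 0.1687, 0.0665]
tool_rot: [0.629, 3.058, 0.021]
contact_force: [2.0, 10.4, -4.3]
opening: 0.0121
```

```bash
python3 arc.py 1.62 5
```

```text
t 3.25 pos [0.6    0.1687 0.0665] x [-0.919  0.395 -0.017] y [0.394 0.919 0.017] z [ 0.022  0.009 -1.   ] F [ 2.  10.4 -4.3] op 0.0121 q [ 0.15  0.2   1.76  0.01  1.16 -1.02]
r 0.06619614768101986 th 0.9205020783942993
[-0.44 -0.98 -0.01] [ 0.05 -0.84 -0.02] [-0.07 -0.84 -0.01] [-0.19 -0.82 -0.01] [-0.3  -0.78 -0.01]
```

>>> {"api": "send_rows", "payload": {"series": [{"tx":0.0,"ty":-0.9,"tz":0,"wx":0,"wy":0,"wz":0,"jaw":1},{"tx":-0.05,"ty":-0.9,"tz":0,"wx":0,"wy":0,"wz":0,"jaw":1},{"tx":-0.2,"ty":-0.85,"tz":0,"wx":0,"wy":0,"wz":0,"jaw":1},{"tx":-0.3,"ty":-0.8,"tz":0,"wx":0,"wy":0,"wz":0,"jaw":1},{"tx":-0.35,"ty":-0.8,"tz":0,"wx":0,"wy":0,"wz":0,"jaw":1}]}}

```text
t: 3.88
tool_pos: [0.5818, 0.1344, 0.0664]
tool_rot: [-0.624, -3.078, -0.04]
contact_force: [-9.9, 0.6, -0.6]
opening: 0.0109
```

```bash
python3 arc.py 1.62 2
python3 - <<'E'
from h import *
im=crop("scene",280,200,440,320,"k4.png",5)
E
```

```text
t 3.88 pos [0.5818 0.1344 0.0664] x [-0.921  0.389  0.006] y [0.389 0.921 0.025] z [ 0.005  0.025 -1.   ] F [-9.9  0.6 -0.6] op 0.0109 q [ 0.09  0.15  1.82  0.03  1.17 -1.09]
r 0.07038527486805359 th 1.4926298225851264
[-1.12 -0.05 -0.01] [-0.15 -0.35 -0.01] 
k4.png scale 5
```

View pics/k4.png

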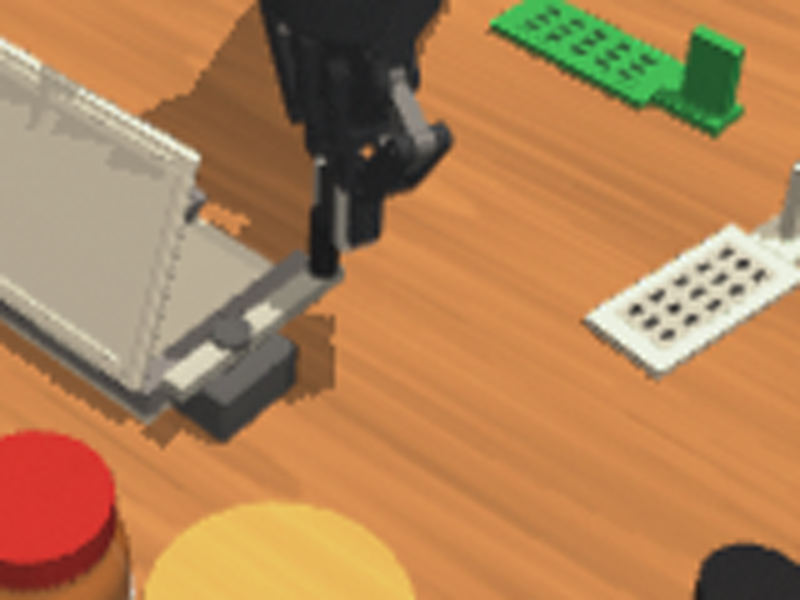

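>>> {"api": "send_rows", "payload": {"series": [{"tx":-0.4,"ty":-0.4,"tz":0,"wx":0,"wy":0,"wz":0,"jaw":1},{"tx":-0.2,"ty":-0.5,"tz":0,"wx":0,"wy":0,"wz":0,"jaw":1},{"tx":0,"ty":0,"tz":0,"wx":0,"wy":0,"wz":0,"jaw":1},{"tx":0,"ty":0,"tz":0,"wx":0,"wy":0,"wz":0,"jaw":0.5},{"tx":0,"ty":0,"tz":0,"wx":0,"wy":0,"wz":0,"jaw":0.4}]}}

```text
t: 4.55
tool_pos: [0.5805, 0.1293, 0.0688]
tool_rot: [-0.623, -3.072, -0.058]
contact_force: [-0.2, -0.3, -0.3]
opening: 0.0438
```

>>> {"api": "send_rows", "payload": {"series": [{"tx":0,"ty":0,"tz":-3,"wx":0,"wy":0,"wz":0,"jaw":0.4},{"tx":0,"ty":0,"tz":-5,"wx":0,"wy":0,"wz":0,"jaw":0.4},{"tx":5,"ty":2,"tz":-4,"wx":0,"wy":0,"wz":0,"jaw":0.4},{"tx":5,"ty":2,"tz":0,"wx":0,"wy":0,"wz":0,"jaw":0.4},{"tx":5,"ty":2,"tz":0,"wx":0,"wy":0,"wz":0,"jaw":0.4}]}}

```text
t: 5.18
tool_pos: [0.4712, 0.2348, 0.1996]
tool_rot: [0.636, 3.071, 0.062]
contact_force: [0.1, -0.4, -1.2]
opening: 0.0512
```

Run:
```python
from h import *
st()
crop("top",220,120,380,200,"k5.png",5)
crop("scene",280,200,440,320,"k6.png",5)
```

```text
t 5.17 pos [0.4712 0.2348 0.1996] x [-0.918  0.397  0.003] y [0.397 0.917 0.04 ] z [ 0.013  0.037 -0.999] F [ 0.1 -0.4 -1.2] op 0.0512 q [ 0.3  -0.17  1.9   0.03  1.39 -0.86]
k5.png scale 5
k6.png scale 5
```

View pics/k5.png

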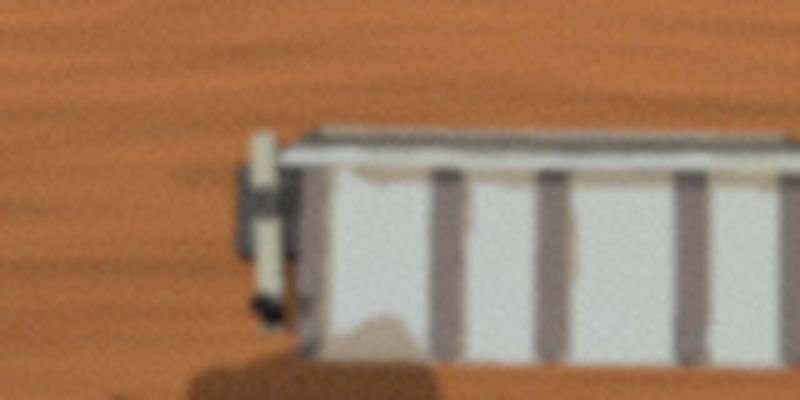

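View pics/k6.png

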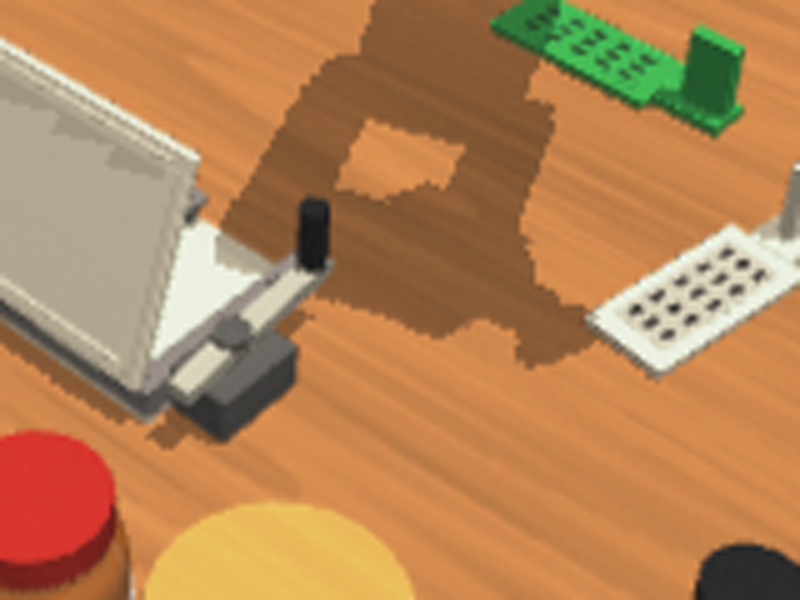

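Run:
```python
from h import *
im=ctrl.get_image("top");crop("top",150,180,310,300,"n1.png",5,im)
print("green",ray("top",300,285,.007),ray("top",250,282,.04))
plan([.3885,.2632,.12],-.168)
```

```text
n1.png scale 5
green [0.32539629 0.05505536 0.007     ] [0.33647718 0.18068845 0.04      ]
t 5.33 pos [0.4708 0.2355 0.1992] x [-0.92   0.393  0.003] y [0.393 0.919 0.039] z [ 0.012  0.037 -0.999] F [ 0.5 -0.8  0.5] op 0.0511 q [ 0.31 -0.17  1.9   0.03  1.39 -0.87]
{'tx': 2.875, 'ty': -0.33, 'tz': 2.638, 'wx': 0.013, 'wy': 0.0, 'wz': -0.079}
{'tx': 2.89, 'ty': -0.069, 'tz': 2.642, 'wx': 0.013, 'wy': 0.0, 'wz': -0.079}
{'tx': 2.884, 'ty': 0.193, 'tz': 2.642, 'wx': 0.013, 'wy': 0.0, 'wz': -0.079}
```

View pics/n1.png

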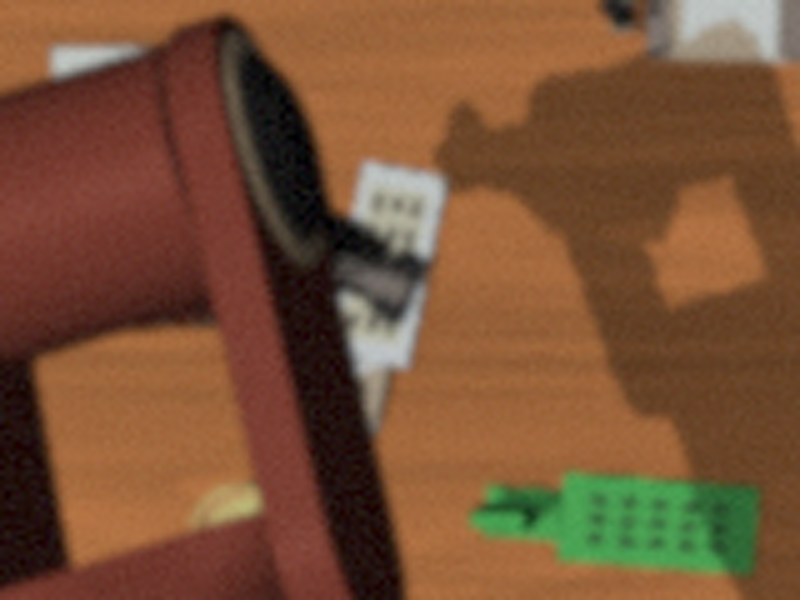

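Run:
```python
from h import *
print(ray("top",150+418/6,180+527/6,.007))
# scene cam: tab
im=cv2.imread("pics/scene0.png")[:,:,::-1]
crop("scene",390,220,500,340,"n2.png",5,im)
```

```text
[0.37040686 0.2678339  0.007     ]
n2.png scale 5
```

View pics/n2.png

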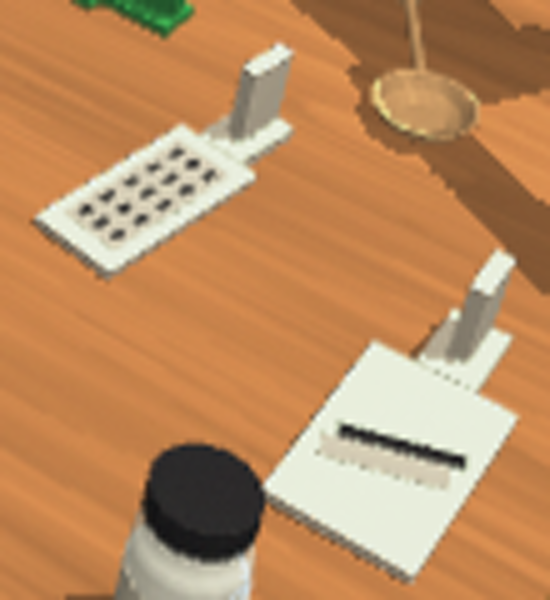

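>>> {"api": "send_rows", "payload": {"series": [{"tx":2.9,"ty":-0.3,"tz":2.6,"wx":0.013,"wy":0,"wz":-0.08,"jaw":0.4},{"tx":2.9,"ty":-0.1,"tz":2.6,"wx":0.013,"wy":0,"wz":-0.08,"jaw":0.3},{"tx":2.9,"ty":0.2,"tz":2.6,"wx":0.013,"wy":0,"wz":-0.08,"jaw":0.3},{"tx":0,"ty":0,"tz":0,"wx":0,"wy":0,"wz":0,"jaw":0.3}]}}

```text
t: 5.82
tool_pos: [0.3914, 0.2609, 0.1218]
tool_rot: [0.253, 3.122, -0.002]
contact_force: [0.3, -0.6, 0.3]
opening: 0.06
```

Run:
```python
from h import *
plan([.3885,.2635,.075],-.168,1)
plan([.3885,.2635,.03],-.168,2)
crop("scene",370,190,500,290,"n3.png",6)
```

```text
t 5.83 pos [0.3914 0.2609 0.1218] x [-0.987  0.161 -0.01 ] y [ 0.161  0.987 -0.001] z [ 0.009 -0.002 -1.   ] F [ 0.3 -0.6  0.3] op 0.06 q [ 0.43 -0.23  2.08 -0.01  1.28 -0.97]
{'tx': 0.377, 'ty': 0.208, 'tz': 4.678, 'wx': -0.001, 'wy': 0.01, 'wz': 0.006}
t 5.83 pos [0.3914 0.2609 0.1218] x [-0.987  0.161 -0.01 ] y [ 0.161  0.987 -0.001] z [ 0.009 -0.002 -1.   ] F [ 0.3 -0.6  0.3] op 0.06 q [ 0.43 -0.23  2.08 -0.01  1.28 -0.97]
{'tx': 0.21, 'ty': 0.105, 'tz': 4.589, 'wx': -0.0, 'wy': 0.005, 'wz': 0.003}
{'tx': 0.188, 'ty': 0.103, 'tz': 4.59, 'wx': -0.0, 'wy': 0.005, 'wz': 0.003}
n3.png scale 6
```

View pics/n3.png

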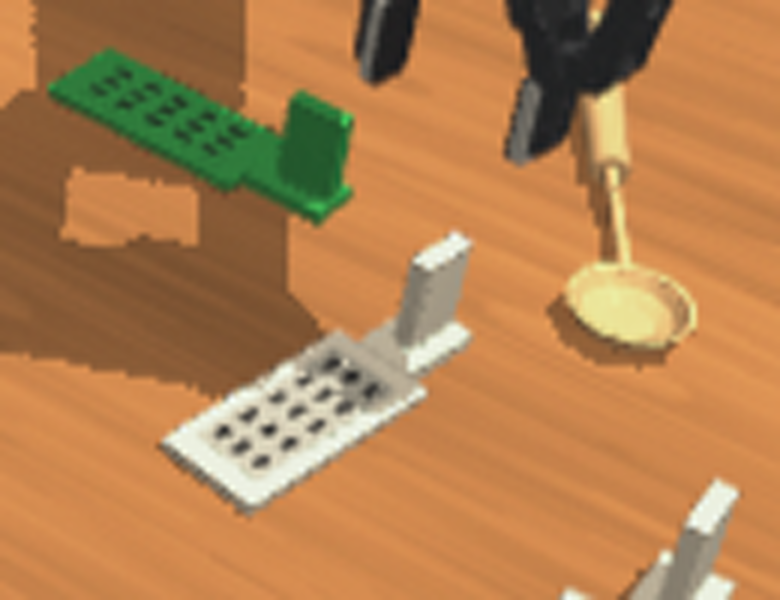

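Run:
```python
from h import *
print(ray("scene",370+442/6,190+251/6,.05))
```

```text
[0.38990382 0.26876365 0.05      ]
```

>>> {"api": "send_rows", "payload": {"series": [{"tx":0.3,"ty":0.2,"tz":3,"wx":0,"wy":0.005,"wz":0.003,"jaw":0.3},{"tx":0.1,"ty":0.1,"tz":3,"wx":0,"wy":0.005,"wz":0.003,"jaw":0.3},{"tx":0,"ty":0,"tz":3,"wx":0,"wy":0,"wz":0,"jaw":0.3},{"tx":0,"ty":0,"tz":0,"wx":0,"wy":0,"wz":0,"jaw":0.3}]}}

```text
t: 6.38
tool_pos: [0.4034, 0.2649, 0.0404]
tool_rot: [0.279, 3.11, 0.013]
contact_force: [-0.4, -0.1, 0.5]
opening: 0.0598
```

Run:
```python
from h import *
plan([.388,.2635,.03],-.168,1)
crop("scene",370,190,500,290,"n4.png",6)
```

```text
t 6.38 pos [0.4034 0.2649 0.0404] x [-0.984  0.178 -0.019] y [0.178 0.984 0.01 ] z [ 0.02   0.006 -1.   ] F [-0.4 -0.1  0.5] op 0.0598 q [ 0.43 -0.08  2.11 -0.    1.09 -0.96]
{'tx': 1.509, 'ty': -0.426, 'tz': 1.007, 'wx': 0.01, 'wy': 0.019, 'wz': -0.011}
n4.png scale 6
```

View pics/n4.png

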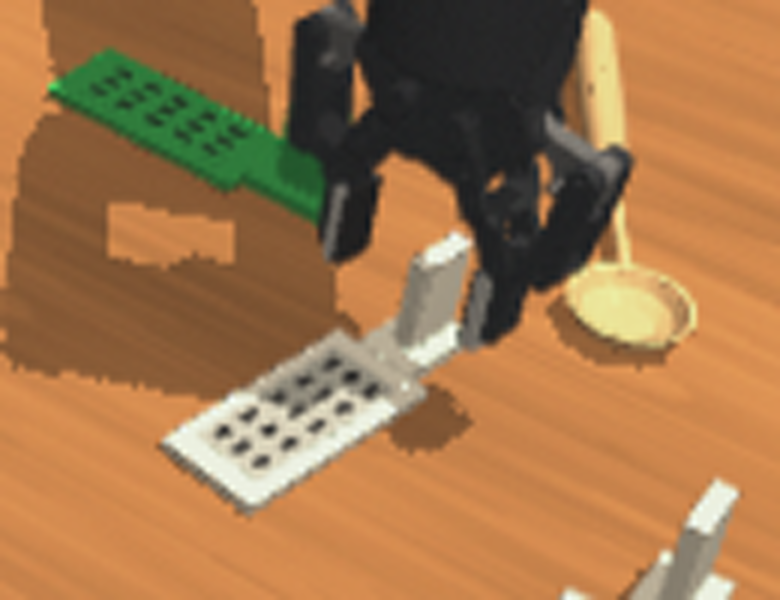

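>>> {"api": "send_rows", "payload": {"series": [{"tx":1.0,"ty":-0.25,"tz":0.2,"wx":0.01,"wy":0.019,"wz":-0.01,"jaw":0.3},{"tx":0.4,"ty":0,"tz":0.5,"wx":0,"wy":0,"wz":0,"jaw":0.3},{"tx":0,"ty":0,"tz":0,"wx":0,"wy":0,"wz":0,"jaw":0.3}]}}

```text
t: 6.8
tool_pos: [0.3938, 0.2667, 0.0394]
tool_rot: [0.265, 3.121, 0.008]
contact_force: [0.2, -0.6, 0.5]
opening: 0.0601
```

Run:
```python
from h import *
plan([.389,.265,.03],-.168,1)
crop("scene",370,190,500,290,"n5.png",6)
```

```text
t 6.8 pos [0.3938 0.2667 0.0394] x [-0.986  0.169 -0.009] y [0.169 0.986 0.006] z [ 0.01   0.004 -1.   ] F [ 0.2 -0.6  0.5] op 0.0601 q [ 0.44 -0.09  2.12 -0.    1.1  -0.96]
{'tx': 0.451, 'ty': -0.255, 'tz': 0.931, 'wx': 0.006, 'wy': 0.009, 'wz': -0.002}
n5.png scale 6
```

View pics/n5.png

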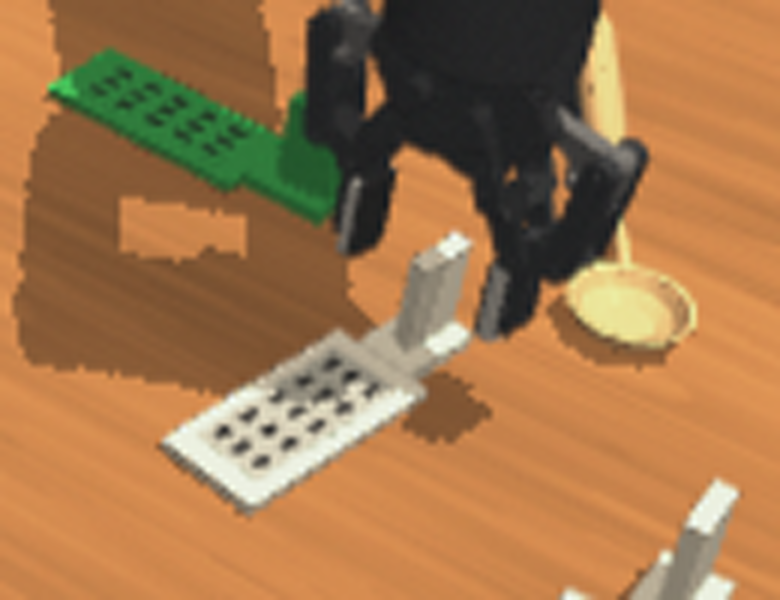

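>>> {"api": "send_rows", "payload": {"series": [{"tx":0.6,"ty":-0.3,"tz":0.8,"wx":0.006,"wy":0.009,"wz":0,"jaw":0.3},{"tx":0.3,"ty":-0.1,"tz":0.5,"wx":0,"wy":0,"wz":0,"jaw":0.3}]}}

```text
t: 7.1
tool_pos: [0.3846, 0.2647, 0.0266]
tool_rot: [0.266, 3.129, 0.001]
contact_force: [0.4, 0.1, 0.2]
opening: 0.0599
```

Run:
```python
from h import *
plan([.389,.265,.03],-.168,1)
```

```text
t 7.1 pos [0.3846 0.2647 0.0266] x [-0.986  0.169 -0.001] y [0.169 0.986 0.001] z [ 0.001  0.    -1.   ] F [0.4 0.1 0.2] op 0.0599 q [ 0.44 -0.08  2.14 -0.    1.09 -0.96]
{'tx': -0.424, 'ty': 0.108, 'tz': -0.336, 'wx': 0.001, 'wy': 0.001, 'wz': -0.001}
```

>>> {"api": "send_rows", "payload": {"series": [{"tx":-0.4,"ty":0.1,"tz":-0.3,"wx":0,"wy":0,"wz":0,"jaw":0.5},{"tx":0,"ty":0,"tz":0,"wx":0,"wy":0,"wz":0,"jaw":1},{"tx":0,"ty":0,"tz":0,"wx":0,"wy":0,"wz":0,"jaw":1},{"tx":0,"ty":0,"tz":0,"wx":0,"wy":0,"wz":0,"jaw":1},{"tx":0,"ty":0,"tz":0,"wx":0,"wy":0,"wz":0,"jaw":1}], "squeeze": 60}}

```text
t: 7.72
tool_pos: [0.3884, 0.2648, 0.0291]
tool_rot: [-0.266, -3.13, 0.0]
contact_force: [-1.0, -0.5, -0.1]
opening: 0.0079
```

Run:
```python
from h import *
plan([.389,.265,.03],-.168,1)
crop("scene",370,190,500,290,"n6.png",6)
```

```text
t 7.72 pos [0.3884 0.2648 0.0291] x [-0.986  0.168  0.   ] y [ 0.168  0.986 -0.   ] z [-0. -0. -1.] F [-1.  -0.5 -0.1] op 0.0079 q [ 0.44 -0.08  2.13  0.    1.09 -0.96]
{'tx': -0.057, 'ty': 0.03, 'tz': -0.087, 'wx': -0.0, 'wy': -0.0, 'wz': -0.001}
n6.png scale 6
```

View pics/n6.png

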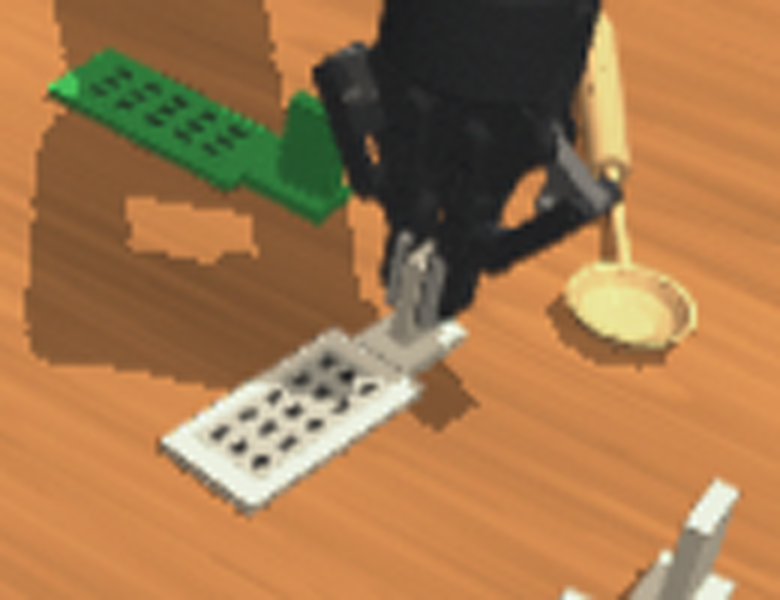

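```bash
cat >> h.py <<'E'
CC=np.array([.629,-.025]);CY=-.019
BY=[.0945,.0285,-.0375,-.1035]
def cw(x,y): return [CC[0]+x*np.cos(CY)-y*np.sin(CY),CC[1]+x*np.sin(CY)+y*np.cos(CY)]
def toc(p):
    d=np.array(p)[:2]-CC;return [d[0]*np.cos(CY)+d[1]*np.sin(CY),-d[0]*np.sin(CY)+d[1]*np.cos(CY)]
E
python3 - <<'E'
from h import *
print(cw(-.204,.0285))
plan(cw(-.210,.0285)+[.065],CY,8)
E
```

```text
[np.float64(0.4255782883126229), np.float64(0.007370622702963656)]
t 7.78 pos [0.3884 0.2648 0.0291] x [-0.986  0.168  0.   ] y [ 0.168  0.986 -0.   ] z [-0. -0. -1.] F [-0.5  0.2 -0.8] op 0.0081 q [ 0.44 -0.08  2.13  0.    1.09 -0.96]
{'tx': -0.926, 'ty': -3.105, 'tz': -0.448, 'wx': -0.0, 'wy': -0.0, 'wz': -0.019}
{'tx': -0.868, 'ty': -3.122, 'tz': -0.448, 'wx': -0.0, 'wy': -0.0, 'wz': -0.019}
{'tx': -0.809, 'ty': -3.138, 'tz': -0.448, 'wx': -0.0, 'wy': -0.0, 'wz': -0.019}
{'tx': -0.75, 'ty': -3.152, 'tz': -0.448, 'wx': -0.0, 'wy': -0.0, 'wz': -0.019}
{'tx': -0.69, 'ty': -3.166, 'tz': -0.448, 'wx': -0.0, 'wy': -0.0, 'wz': -0.019}
{'tx': -0.631, 'ty': -3.178, 'tz': -0.448, 'wx': -0.0, 'wy': -0.0, 'wz': -0.019}
{'tx': -0.571, 'ty': -3.189, 'tz': -0.448, 'wx': -0.0, 'wy': -0.0, 'wz': -0.019}
{'tx': -0.511, 'ty': -3.2, 'tz': -0.448, 'wx': -0.0, 'wy': -0.0, 'wz': -0.019}
```

>>> {"api": "send_rows", "payload": {"series": [{"tx":0,"ty":0,"tz":-1.5,"wx":0,"wy":0,"wz":0,"jaw":1},{"tx":0,"ty":0,"tz":-1.5,"wx":0,"wy":0,"wz":0,"jaw":1},{"tx":-0.9,"ty":-2,"tz":-0.5,"wx":0,"wy":0,"wz":-0.02,"jaw":1},{"tx":-0.9,"ty":-3.1,"tz":-0.2,"wx":0,"wy":0,"wz":-0.02,"jaw":1},{"tx":-0.8,"ty":-3.1,"tz":0,"wx":0,"wy":0,"wz":-0.02,"jaw":1}]}}

```text
t: 8.4
tool_pos: [0.4043, 0.1799, 0.0729]
tool_rot: [0.161, 3.132, 0.003]
contact_force: [0.6, -0.2, -0.7]
opening: 0.0082
```

Run:
```python
from h import *
plan(cw(-.210,.0285)+[.065],CY)
```

```text
t 8.4 pos [0.4043 0.1799 0.0729] x [-0.995  0.103 -0.005] y [0.103 0.995 0.002] z [ 0.005  0.002 -1.   ] F [ 0.6 -0.2 -0.7] op 0.0082 q [ 0.25 -0.23  2.18  0.    1.19 -1.22]
{'tx': -0.822, 'ty': -4.248, 'tz': 0.193, 'wx': 0.0, 'wy': 0.001, 'wz': -0.021}
{'tx': -0.733, 'ty': -4.264, 'tz': 0.194, 'wx': 0.0, 'wy': 0.001, 'wz': -0.021}
{'tx': -0.644, 'ty': -4.278, 'tz': 0.195, 'wx': 0.0, 'wy': 0.001, 'wz': -0.021}
{'tx': -0.554, 'ty': -4.291, 'tz': 0.197, 'wx': 0.0, 'wy': 0.001, 'wz': -0.021}
```

>>> {"api": "send_rows", "payload": {"series": [{"tx":-0.8,"ty":-4.2,"tz":0.2,"wx":0,"wy":0.001,"wz":-0.021,"jaw":1},{"tx":-0.7,"ty":-4.3,"tz":0.2,"wx":0,"wy":0,"wz":-0.021,"jaw":1},{"tx":-0.6,"ty":-4.2,"tz":0.3,"wx":0,"wy":0,"wz":-0.021,"jaw":1},{"tx":-0.5,"ty":-3.5,"tz":0.4,"wx":0,"wy":0,"wz":-0.021,"jaw":1},{"tx":0,"ty":0,"tz":0,"wx":0,"wy":0,"wz":0,"jaw":1}]}}

```text
t: 9.02
tool_pos: [0.4228, 0.01, 0.0697]
tool_rot: [0.028, 3.124, 0.002]
contact_force: [0.2, 0.2, -0.8]
opening: 0.0085
```

Run:
```python
from h import *
plan(cw(-.210,.0285)+[.045],CY,1)
crop("scene",260,170,440,300,"n7.png",4.4)
crop("top",230,140,400,280,"n8.png",4.2)
```

```text
t 9.03 pos [0.4228 0.01   0.0697] x [-1.     0.018 -0.017] y [0.018 1.    0.001] z [ 0.017  0.001 -1.   ] F [ 0.2  0.2 -0.8] op 0.0085 q [-0.16 -0.29  2.23  0.    1.19 -1.71]
{'tx': 0.357, 'ty': -0.259, 'tz': 2.46, 'wx': 0.001, 'wy': 0.017, 'wz': 0.001}
n7.png scale 4.4
n8.png scale 4.2
```

View pics/n7.png

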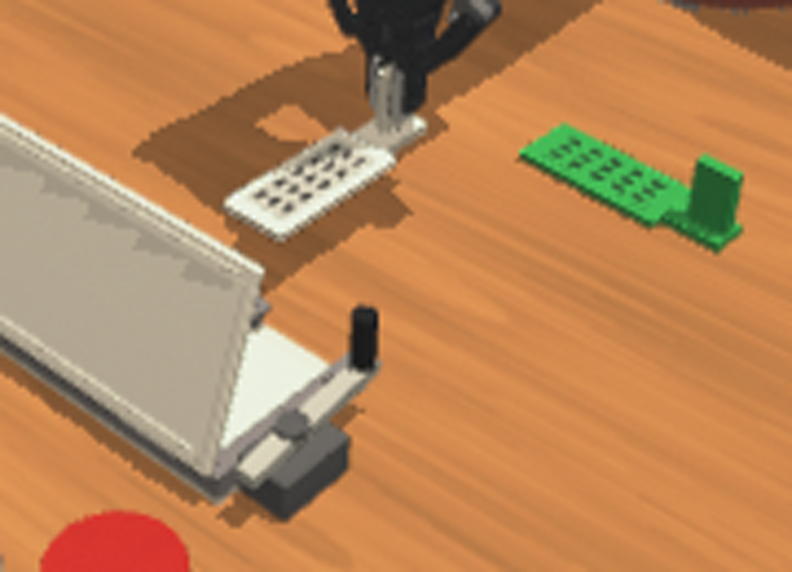

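View pics/n8.png

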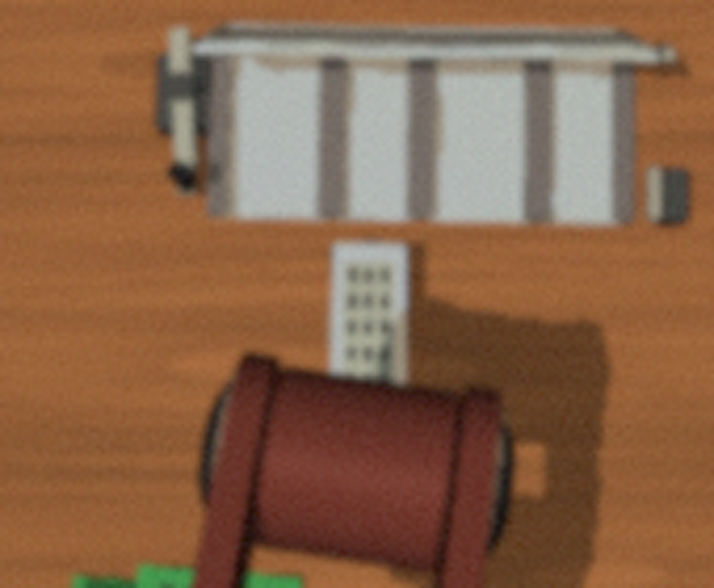

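Run:
```python
from h import *
for u,v,z in[(331,243,.0477),(409,243,.0477),(331,340,.0477),(409,340,.0477)]: 
  p=ray("top",230+u/4.2,140+v/4.2,z);print(p.round(4),np.round(toc(p),4))
print("bay2",[np.round(toc(ray("top",230+u/4.2,140+150/4.2,.019)),4) for u in(348,410,234,320,437,526,555,615)])
```

```text
[0.5511 0.0306 0.0477] [-0.0789  0.0541]
[ 0.551  -0.0175  0.0477] [-0.0782  0.006 ]
[0.4912 0.0306 0.0477] [-0.1388  0.0529]
[ 0.4911 -0.0172  0.0477] [-0.138   0.0052]
bay2 [array([-0.0154,  0.0455]), array([-0.0148,  0.0059]), array([-0.0165,  0.1184]), array([-0.0156,  0.0634]), array([-0.0145, -0.0113]), array([-0.0136, -0.0682]), array([-0.0134, -0.0867]), array([-0.0128, -0.1249])]
```

Run:
```python
from h import *
im=ctrl.get_image("top").astype(float)
ims=[cv2.imread("pics/top0.png")[:,:,::-1].astype(float)]+[im]
g=np.mean([i.mean(2) for i in ims],0)
row=g[172:188].mean(0)
d=np.gradient(row)
import scipy.signal as ss
for sgn in(1,-1):
    pk,_=ss.find_peaks(sgn*d[270:395],height=6)
    for k in pk:
        k+=270;w=sgn*d[k-1:k+2];o=(w[2]-w[0])/(2*(2*w[1]-w[0]-w[2]));
        print("+" if sgn>0 else "-",round(k+o,2),"case y",np.round(toc(ray("top",k+o,180,.019))[1],4))
print(row[275:392].round().astype(int).tolist())
```

```text
+ 278.98 case y 0.1362
+ 285.26 case y 0.1193
+ 312.52 case y 0.0462
+ 333.62 case y -0.0103
+ 361.44 case y -0.0848
+ 383.76 case y -0.1445
- 305.24 case y 0.0657
- 326.46 case y 0.0089
- 354.36 case y -0.0659
- 375.23 case y -0.1217
- 387.04 case y -0.1533
[96, 90, 84, 86, 94, 100, 103, 105, 109, 121, 139, 159, 174, 179, 179, 179, 179, 179, 179, 179, 179, 179, 179, 179, 179, 179, 179, 179, 179, 172, 151, 122, 109, 107, 107, 108, 114, 130, 156, 174, 179, 179, 179, 179, 178, 179, 178, 179, 179, 178, 174, 155, 129, 111, 107, 108, 107, 111, 128, 151, 169, 177, 179, 179, 179, 178, 179, 178, 179, 178, 178, 179, 178, 178, 178, 178, 178, 178, 173, 153, 124, 108, 106, 106, 106, 113, 131, 157, 174, 178, 179, 178, 178, 178, 179, 178, 178, 178, 178, 172, 150, 120, 107, 105, 104, 99, 95, 96, 100, 110, 119, 116, 101, 85, 81, 82, 82]
```

```bash
cat > edges.py <<'E'
from h import *
def edges(u0,u1,v0,v1,z,half,im=None):
    """fit left/right edges of a white insert on rows v0..v1, given approx cols; report case-frame centre & yaw"""
    if im is None: im=ctrl.get_image("top")
    g=im[:,:,2].astype(float) if True else 0
    out=[]
    for u in(u0,u1):
        P=[]
        for v in range(v0,v1):
            seg=g[v,u-half:u+half+1];lo,hi=np.percentile(seg,[10,90]);th=(lo+hi)/2
            k=np.where((seg[:-1]-th)*(seg[1:]-th)<0)[0]
            if len(k)==0: continue
            k=k[0] if u==u0 else k[-1]
            P.append(toc(ray("top",u-half+k+(th-seg[k])/(seg[k+1]-seg[k]),v,z)))
        P=np.array(P);f=np.polyfit(P[:,0],P[:,1],1);out.append(f)
        r=P[:,1]-np.polyval(f,P[:,0]);print("slope %.4f  y(-58) %.4f  y(mid) %.4f rms %.5f"%(f[0],np.polyval(f,-.058),np.polyval(f,P[:,0].mean()),r.std()))
    a,b=out;print("centre y mid",(np.polyval(a,P[:,0].mean())+np.polyval(b,P[:,0].mean()))/2,"rel yaw",(a[0]+b[0])/2,"width",np.polyval(a,P[:,0].mean())-np.polyval(b,P[:,0].mean()))
E
python3 - <<'E'
from edges import *
edges(309,327,201,222,.0477,4)
st()
E
```

```text
slope 0.0125  y(-58) 0.0574  y(mid) 0.0567 rms 0.00008
slope -0.0090  y(-58) 0.0090  y(mid) 0.0095 rms 0.00030
centre y mid 0.03310329053744914 rel yaw 0.001717935434985659 width 0.04729875725684526
t 9.22 pos [0.4223 0.0125 0.069 ] x [-1.     0.013 -0.016] y [0.013 1.    0.002] z [ 0.016  0.002 -1.   ] F [ 0.5  1.5 -0.6] op 0.0079 q [-0.15 -0.29  2.23  0.    1.19 -1.71]
```

>>> {"api": "send_rows", "payload": {"series": [{"tx":0.3,"ty":-0.5,"tz":1.5,"wx":0.001,"wy":0.016,"wz":0.003,"jaw":1},{"tx":0,"ty":0,"tz":1,"wx":0,"wy":0,"wz":0,"jaw":1},{"tx":0,"ty":0,"tz":0.3,"wx":0,"wy":0,"wz":0,"jaw":1}]}}

```text
t: 9.6
tool_pos: [0.4187, 0.0092, 0.0388]
tool_rot: [-0.02, -3.14, -0.002]
contact_force: [0.6, -0.8, -0.1]
opening: 0.0083
```

Run:
```python
from h import *
plan(cw(-.210,.0285)+[.035],CY,1)
```

```text
t 9.6 pos [0.4187 0.0092 0.0388] x [-1.     0.012  0.002] y [0.012 1.    0.001] z [-0.002  0.001 -1.   ] F [ 0.6 -0.8 -0.1] op 0.0083 q [-0.16 -0.23  2.24  0.    1.13 -1.72]
{'tx': -0.086, 'ty': -0.17, 'tz': 0.375, 'wx': 0.001, 'wy': -0.002, 'wz': 0.007}
```

>>> {"api": "send_rows", "payload": {"series": [{"tx":-0.3,"ty":-0.2,"tz":0.3,"wx":0,"wy":0,"wz":0.007,"jaw":1},{"tx":-0.7,"ty":-0.1,"tz":0.1,"wx":0,"wy":0,"wz":0,"jaw":1}]}}

```text
t: 9.85
tool_pos: [0.4285, 0.0062, 0.0337]
tool_rot: [-0.03, -3.138, -0.002]
contact_force: [1.0, -0.3, -0.3]
opening: 0.008
```

Run:
```python
from h import *
plan(cw(-.18,.0285)+[.035],CY,1)
o=ctrl.get_obs();print(toc(o["tool_pos"]))
crop("scene",270,180,410,290,"n9.png",5.4)
```

```text
t 9.85 pos [0.4285 0.0062 0.0337] x [-1.     0.019  0.003] y [0.019 1.    0.001] z [-0.003  0.002 -1.   ] F [ 1.  -0.3 -0.3] op 0.008 q [-0.16 -0.2   2.22  0.    1.12 -1.71]
{'tx': -2.107, 'ty': 0.108, 'tz': -0.139, 'wx': 0.001, 'wy': -0.003, 'wz': -0.0}
[np.float64(-0.20107873732600687), np.float64(0.027426954699598334)]
n9.png scale 5.4
```

View pics/n9.png

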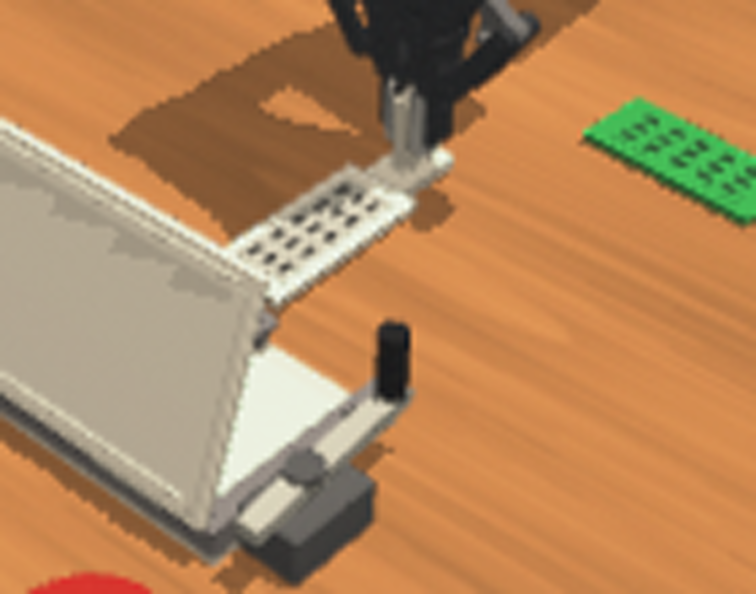

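>>> {"api": "send_rows", "payload": {"series": [{"tx":-0.8,"ty":0.1,"tz":-0.15,"wx":0,"wy":0,"wz":0,"jaw":1},{"tx":-0.8,"ty":0.05,"tz":0,"wx":0,"wy":0,"wz":0,"jaw":1},{"tx":-0.8,"ty":0,"tz":0,"wx":0,"wy":0,"wz":0,"jaw":1}]}}

```text
t: 10.28
tool_pos: [0.4562, 0.0069, 0.0365]
tool_rot: [0.031, 3.141, 0.002]
contact_force: [-0.4, 0.2, -0.3]
opening: 0.0082
```

Run:
```python
from h import *
o=ctrl.get_obs();print(toc(o["tool_pos"]))
plan(cw(-.15,.0285)+[.035],CY,1)
```

```text
[np.float64(-0.1734061866307904), np.float64(0.02860438881505685)]
t 10.28 pos [0.4562 0.0069 0.0365] x [-1.    0.02 -0.  ] y [0.02  1.    0.001] z [ 0.     0.001 -1.   ] F [-0.4  0.2 -0.3] op 0.0082 q [-0.15 -0.13  2.16  0.    1.11 -1.7 ]
{'tx': -2.341, 'ty': -0.009, 'tz': 0.152, 'wx': 0.001, 'wy': 0.0, 'wz': -0.001}
```

>>> {"api": "send_rows", "payload": {"series": [{"tx":-1.2,"ty":0,"tz":0.15,"wx":0,"wy":0,"wz":0,"jaw":1},{"tx":-1.2,"ty":0,"tz":0.05,"wx":0,"wy":0,"wz":0,"jaw":1},{"tx":-1.2,"ty":0,"tz":0,"wx":0,"wy":0,"wz":0,"jaw":1},{"tx":-1.2,"ty":0,"tz":0,"wx":0,"wy":0,"wz":0,"jaw":1}]}}

```text
t: 10.78
tool_pos: [0.5079, 0.0058, 0.0344]
tool_rot: [0.031, 3.141, 0.002]
contact_force: [0.3, 0.6, -0.7]
opening: 0.0081
```

Run:
```python
from h import *
o=ctrl.get_obs();print(toc(o["tool_pos"]))
plan(cw(-.079,.0285)+[.034],CY,1)
```

```text
[np.float64(-0.1216344361583568), np.float64(0.028539665009071173)]
t 10.78 pos [0.5079 0.0058 0.0344] x [-1.     0.02  -0.001] y [0.02  1.    0.001] z [ 0.001  0.001 -1.   ] F [ 0.3  0.6 -0.7] op 0.0081 q [-0.14  0.    2.04  0.    1.1  -1.69]
{'tx': -4.263, 'ty': -0.001, 'tz': 0.045, 'wx': 0.001, 'wy': 0.001, 'wz': -0.001}
```

>>> {"api": "send_rows", "payload": {"series": [{"tx":-1.2,"ty":0,"tz":0.05,"wx":0,"wy":0,"wz":0,"jaw":1},{"tx":-1.2,"ty":0,"tz":0,"wx":0,"wy":0,"wz":0,"jaw":1},{"tx":-0.8,"ty":0,"tz":0,"wx":0,"wy":0,"wz":0,"jaw":1},{"tx":-0.4,"ty":0,"tz":0,"wx":0,"wy":0,"wz":0,"jaw":1}]}}

```text
t: 11.28
tool_pos: [0.5472, 0.0051, 0.0338]
tool_rot: [0.031, 3.141, 0.002]
contact_force: [-0.2, 0.2, -1.0]
opening: 0.0083
```

Run:
```python
from h import *
o=ctrl.get_obs();print(toc(o["tool_pos"]))
plan(cw(-.079,.0285)+[.034],CY,1)
```

```text
[np.float64(-0.0824029285657709), np.float64(0.028504256317130768)]
t 11.28 pos [0.5472 0.0051 0.0338] x [-1.     0.02  -0.001] y [0.02  1.    0.001] z [ 0.001  0.001 -1.   ] F [-0.2  0.2 -1. ] op 0.0083 q [-0.13  0.1   1.94  0.    1.1  -1.68]
{'tx': -0.34, 'ty': -0.0, 'tz': -0.017, 'wx': 0.001, 'wy': 0.001, 'wz': -0.001}
```

>>> {"api": "send_rows", "payload": {"series": [{"tx":-0.3,"ty":0,"tz":0.05,"wx":0,"wy":0,"wz":0,"jaw":1},{"tx":-0.3,"ty":0,"tz":0,"wx":0,"wy":0,"wz":0,"jaw":1}]}}

```text
t: 11.52
tool_pos: [0.552, 0.005, 0.0331]
tool_rot: [-0.031, -3.138, -0.002]
contact_force: [-11.6, -0.2, 8.8]
opening: 0.0082
```

>>> {"api": "send_rows", "payload": {"series": [{"tx":-0.3,"ty":0,"tz":0,"wx":0,"wy":0,"wz":0,"jaw":1}]}}

```text
t: 11.65
tool_pos: [0.5519, 0.0051, 0.0331]
tool_rot: [-0.03, -3.129, -0.002]
contact_force: [-14.4, 1.7, 11.4]
opening: 0.0084
```

>>> {"api": "send_rows", "payload": {"series": [{"tx":-0.3,"ty":0,"tz":0,"wx":0,"wy":0,"wz":0,"jaw":1}]}}

```text
t: 11.78
tool_pos: [0.5519, 0.0051, 0.0331]
tool_rot: [-0.029, -3.12, -0.002]
contact_force: [-14.7, -2.0, 10.6]
opening: 0.0079
```

>>> {"api": "send_rows", "payload": {"series": [{"tx":0,"ty":0,"tz":0,"wx":0,"wy":0,"wz":0,"jaw":0.8},{"tx":0,"ty":0,"tz":0,"wx":0,"wy":0,"wz":0,"jaw":0.5},{"tx":0,"ty":0,"tz":0,"wx":0,"wy":0,"wz":0,"jaw":0.5}]}}

```text
t: 12.15
tool_pos: [0.5522, 0.0051, 0.0336]
tool_rot: [-0.029, -3.122, -0.001]
contact_force: [-0.1, -0.1, 0.1]
opening: 0.0427
```

>>> {"api": "send_rows", "payload": {"series": [{"tx":0.2,"ty":0,"tz":-2.5,"wx":0,"wy":0,"wz":0,"jaw":0.5},{"tx":0.2,"ty":0,"tz":-4,"wx":0,"wy":0,"wz":0,"jaw":0.5},{"tx":3,"ty":0,"tz":-5,"wx":0,"wy":0,"wz":0,"jaw":0.5},{"tx":5,"ty":1,"tz":-4,"wx":0,"wy":0,"wz":0,"jaw":0.5},{"tx":5,"ty":1,"tz":0,"wx":0,"wy":0,"wz":0,"jaw":0.5}]}}

```text
t: 12.78
tool_pos: [0.4233, 0.0267, 0.1954]
tool_rot: [-0.031, -3.123, -0.002]
contact_force: [-0.3, 0.9, 1.0]
opening: 0.0425
```

Run:
```python
from h import *
im=ctrl.get_image("top");crop("top",230,120,400,240,"m1.png",4.7,im)
cv2.imwrite("pics/t1.png",im[:,:,::-1])
crop("scene",220,170,400,300,"m2.png",4.4)
plan([.452,.4004,.12],.005)
```

```text
m1.png scale 4.7
m2.png scale 4.4
t 12.88 pos [0.4193 0.0277 0.1913] x [-1.     0.019  0.024] y [0.019 1.    0.002] z [-0.024  0.002 -1.   ] F [ 0.2 -0.4 -0.7] op 0.0425 q [-0.11 -0.42  2.11 -0.    1.48 -1.66]
{'tx': -0.393, 'ty': 5.331, 'tz': 1.019, 'wx': 0.0, 'wy': -0.003, 'wz': -0.003}
{'tx': -0.407, 'ty': 5.33, 'tz': 1.019, 'wx': 0.0, 'wy': -0.003, 'wz': -0.003}
{'tx': -0.422, 'ty': 5.329, 'tz': 1.018, 'wx': 0.0, 'wy': -0.003, 'wz': -0.003}
{'tx': -0.436, 'ty': 5.328, 'tz': 1.019, 'wx': 0.0, 'wy': -0.003, 'wz': -0.003}
{'tx': -0.451, 'ty': 5.326, 'tz': 1.019, 'wx': 0.0, 'wy': -0.003, 'wz': -0.003}
{'tx': -0.465, 'ty': 5.325, 'tz': 1.019, 'wx': 0.0, 'wy': -0.003, 'wz': -0.003}
{'tx': -0.48, 'ty': 5.324, 'tz': 1.019, 'wx': 0.0, 'wy': -0.003, 'wz': -0.003}
```

View pics/m1.png

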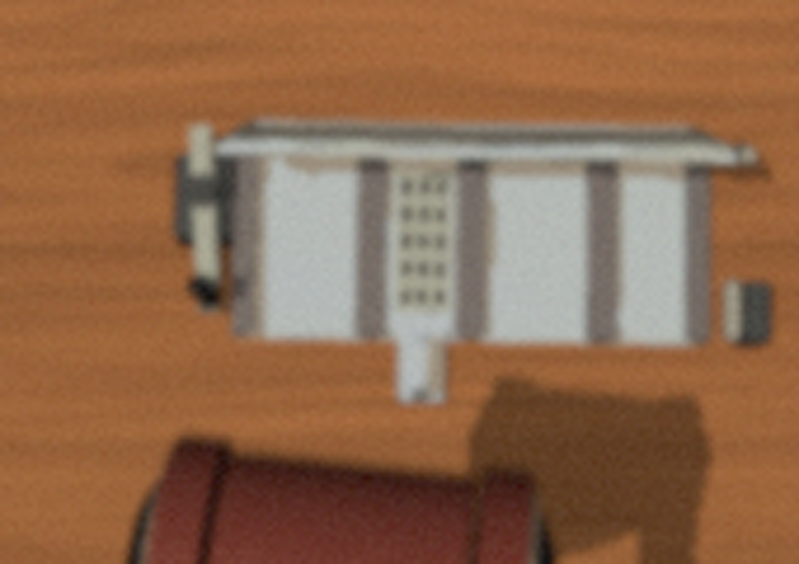

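View pics/m2.png

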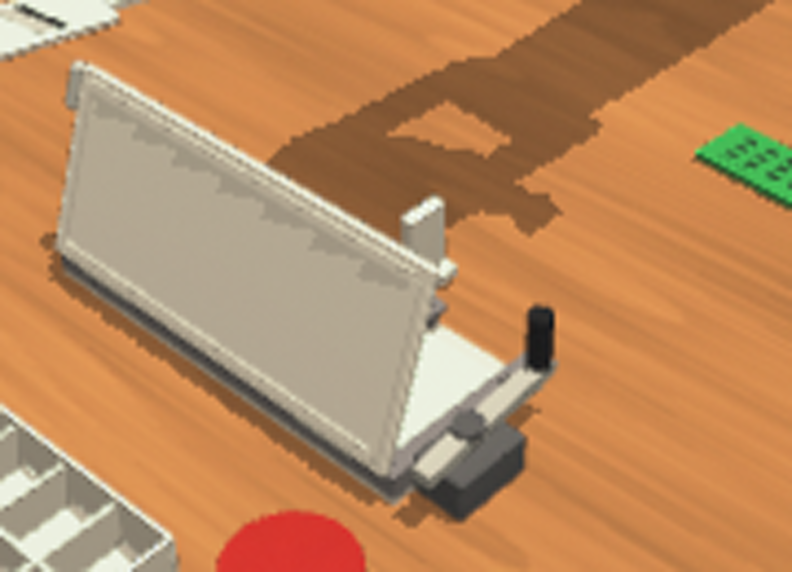

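View pics/t1.png

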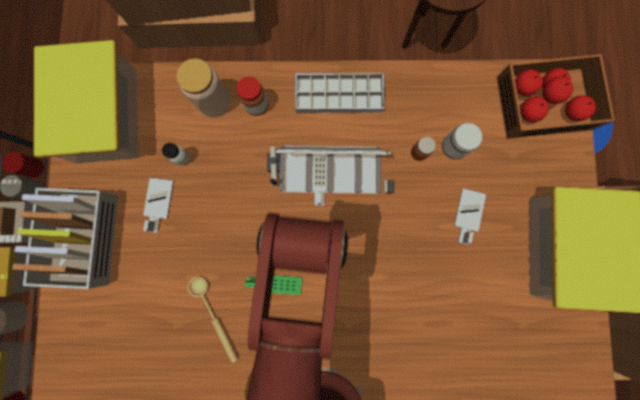

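Run:
```python
from h import *
im=cv2.imread("pics/t1.png")[:,:,::-1]
crop("top",130,165,190,240,"w1.png",8,im)
```

```text
w1.png scale 8
```

View pics/w1.png

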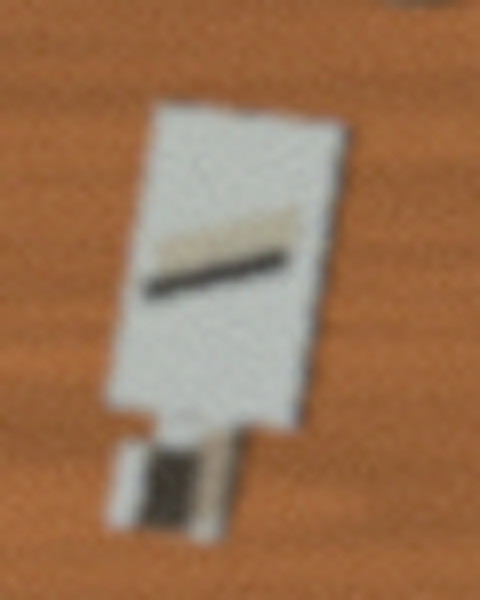

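```bash
python3 - <<'E'
from h import *
o=ctrl.get_obs()
E
cat >> h.py <<'E'
def ins(pts,n,ox,oy,s):
    P=[ray("top",ox+u/s,oy+v/s,.007)for u,v in pts] # LL(lead left),LR,RR,RL
    P=np.array(P)[:,:2];c=P.mean(0);d=(P[0]+P[1]-P[2]-P[3])/2;w=(P[0]+P[3]-P[1]-P[2])/2
    a=np.arctan2(d[1],d[0]);print(n,"c",c.round(4),"yaw",a.round(3),"L",np.linalg.norm(d).round(4),"W",np.linalg.norm(w).round(4),"tab",(c-.077*d/np.linalg.norm(d)).round(4), "yaw w", np.arctan2(-w[0],w[1]).round(3))
E
python3 - <<'E'
from h import *
ins([(157,103),(347,123),(297,428),(107,405)],"wideL",130,165,8)
plan([.48,.43,.12],-.14)
im=crop("scene",390,220,550,340,"w2.png",5)
E
```

```text
wideL c [0.5572 0.439 ] yaw -0.117 L 0.104 W 0.0652 tab [0.4807 0.448 ] yaw w -0.116
t 12.88 pos [0.4193 0.0277 0.1913] x [-1.     0.019  0.024] y [0.019 1.    0.002] z [-0.024  0.002 -1.   ] F [ 0.2 -0.4 -0.7] op 0.0425 q [-0.11 -0.42  2.11 -0.    1.48 -1.66]
{'tx': -0.687, 'ty': 5.041, 'tz': 0.883, 'wx': 0.0, 'wy': -0.003, 'wz': 0.015}
{'tx': -0.607, 'ty': 5.051, 'tz': 0.885, 'wx': 0.0, 'wy': -0.003, 'wz': 0.015}
{'tx': -0.528, 'ty': 5.059, 'tz': 0.887, 'wx': 0.0, 'wy': -0.003, 'wz': 0.015}
{'tx': -0.449, 'ty': 5.067, 'tz': 0.888, 'wx': 0.0, 'wy': -0.003, 'wz': 0.015}
{'tx': -0.369, 'ty': 5.073, 'tz': 0.89, 'wx': 0.0, 'wy': -0.003, 'wz': 0.015}
{'tx': -0.289, 'ty': 5.078, 'tz': 0.891, 'wx': 0.0, 'wy': -0.003, 'wz': 0.015}
{'tx': -0.209, 'ty': 5.082, 'tz': 0.891, 'wx': 0.0, 'wy': -0.003, 'wz': 0.015}
{'tx': -0.13, 'ty': 5.085, 'tz': 0.892, 'wx': 0.0, 'wy': -0.003, 'wz': 0.015}
w2.png scale 5
```

View pics/w2.png

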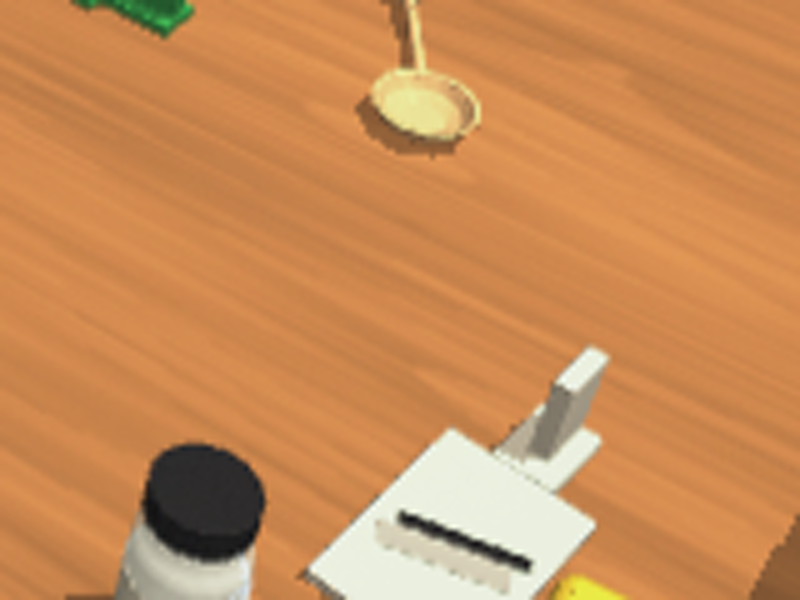

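Run:
```python
from h import *
print(ray("scene",390+583/5,220+370/5,.05))
plan([.481,.448,.12],-.117,9)
```

```text
[0.48362271 0.45276175 0.05      ]
t 12.93 pos [0.421  0.0272 0.1913] x [-1.     0.019  0.024] y [0.019 1.    0.001] z [-0.024  0.002 -1.   ] F [ 0.9 -0.1 -0.1] op 0.0427 q [-0.11 -0.42  2.11 -0.    1.47 -1.66]
{'tx': -0.596, 'ty': 4.686, 'tz': 0.785, 'wx': 0.0, 'wy': -0.003, 'wz': 0.011}
{'tx': -0.543, 'ty': 4.692, 'tz': 0.786, 'wx': 0.0, 'wy': -0.003, 'wz': 0.011}
{'tx': -0.49, 'ty': 4.698, 'tz': 0.787, 'wx': 0.0, 'wy': -0.003, 'wz': 0.011}
{'tx': -0.437, 'ty': 4.703, 'tz': 0.788, 'wx': 0.0, 'wy': -0.003, 'wz': 0.011}
{'tx': -0.383, 'ty': 4.708, 'tz': 0.789, 'wx': 0.0, 'wy': -0.003, 'wz': 0.011}
{'tx': -0.33, 'ty': 4.711, 'tz': 0.79, 'wx': 0.0, 'wy': -0.003, 'wz': 0.011}
{'tx': -0.277, 'ty': 4.715, 'tz': 0.791, 'wx': 0.0, 'wy': -0.003, 'wz': 0.011}
{'tx': -0.223, 'ty': 4.718, 'tz': 0.791, 'wx': 0.0, 'wy': -0.003, 'wz': 0.011}
{'tx': -0.17, 'ty': 4.72, 'tz': 0.792, 'wx': 0.0, 'wy': -0.003, 'wz': 0.011}
```

>>> {"api": "send_rows", "payload": {"series": [{"tx":-0.7,"ty":5,"tz":0.6,"wx":0,"wy":0.01,"wz":0.014,"jaw":0.4},{"tx":-0.6,"ty":5,"tz":0.6,"wx":0,"wy":0,"wz":0.014,"jaw":0.3},{"tx":-0.5,"ty":5,"tz":0.7,"wx":0,"wy":0,"wz":0.014,"jaw":0.3},{"tx":-0.5,"ty":5,"tz":0.8,"wx":0,"wy":0,"wz":0.014,"jaw":0.3},{"tx":-0.4,"ty":5,"tz":0.8,"wx":0,"wy":0,"wz":0.014,"jaw":0.3}]}}

```text
t: 13.55
tool_pos: [0.4675, 0.2804, 0.1544]
tool_rot: [-0.156, -3.11, 0.0]
contact_force: [1.0, 0.3, 0.2]
opening: 0.0597
```

Run:
```python
from h import *
plan([.481,.448,.11],-.117,4)
```

```text
t 13.55 pos [0.4675 0.2804 0.1544] x [-0.995  0.1    0.027] y [ 0.1    0.995 -0.002] z [-0.027  0.001 -1.   ] F [1.  0.3 0.2] op 0.0597 q [ 0.4  -0.05  1.87  0.01  1.35 -1.08]
{'tx': 0.055, 'ty': 4.206, 'tz': 1.106, 'wx': -0.0, 'wy': -0.007, 'wz': 0.004}
{'tx': 0.079, 'ty': 4.205, 'tz': 1.108, 'wx': -0.0, 'wy': -0.007, 'wz': 0.004}
{'tx': 0.104, 'ty': 4.204, 'tz': 1.109, 'wx': -0.0, 'wy': -0.007, 'wz': 0.004}
{'tx': 0.129, 'ty': 4.203, 'tz': 1.11, 'wx': -0.0, 'wy': -0.007, 'wz': 0.004}
```

>>> {"api": "send_rows", "payload": {"series": [{"tx":0.05,"ty":4.2,"tz":1.1,"wx":0,"wy":-0.007,"wz":0.004,"jaw":0.3},{"tx":0.1,"ty":4.2,"tz":1.1,"wx":0,"wy":-0.007,"wz":0.004,"jaw":0.3},{"tx":0.1,"ty":4.2,"tz":1.1,"wx":0,"wy":-0.007,"wz":0.004,"jaw":0.3},{"tx":0.1,"ty":3.8,"tz":1.1,"wx":0,"wy":-0.007,"wz":0.004,"jaw":0.3},{"tx":0,"ty":0,"tz":0,"wx":0,"wy":0,"wz":0,"jaw":0.3}]}}

```text
t: 14.18
tool_pos: [0.4853, 0.4541, 0.1011]
tool_rot: [-0.179, -3.135, 0.007]
contact_force: [-0.2, -1.2, -0.3]
opening: 0.0596
```

Run:
```python
from h import *
plan([.481,.448,.075],-.117,1)
crop("scene",440,230,580,340,"w3.png",5)
```

```text
t 14.18 pos [0.4853 0.4541 0.1011] x [-0.993  0.114  0.001] y [ 0.114  0.993 -0.005] z [-0.002 -0.005 -1.   ] F [-0.2 -1.2 -0.3] op 0.0596 q [ 0.64  0.26  1.62 -0.    1.26 -0.81]
{'tx': 0.359, 'ty': -0.643, 'tz': 2.618, 'wx': -0.005, 'wy': -0.001, 'wz': 0.003}
w3.png scale 5
```

View pics/w3.png

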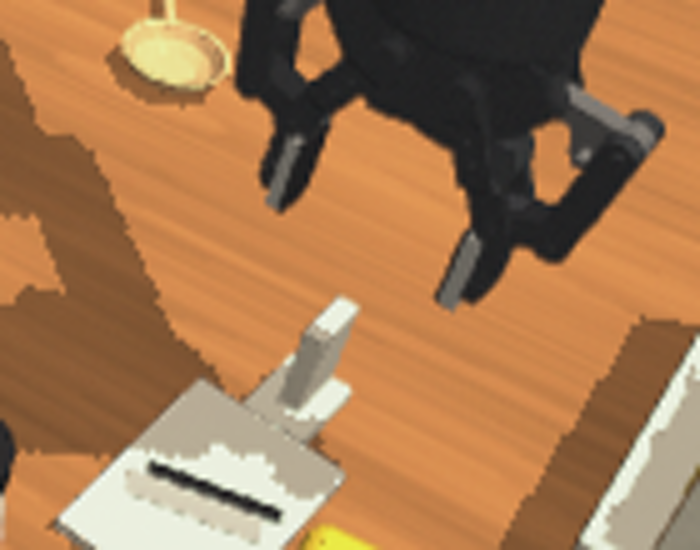

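>>> {"api": "send_rows", "payload": {"series": [{"tx":0.4,"ty":-0.6,"tz":1.2,"wx":-0.005,"wy":0,"wz":0,"jaw":0.3},{"tx":0.1,"ty":-0.2,"tz":1.5,"wx":0,"wy":0,"wz":0,"jaw":0.3},{"tx":0,"ty":0,"tz":1.5,"wx":0,"wy":0,"wz":0,"jaw":0.3}]}}

```text
t: 14.6
tool_pos: [0.4811, 0.4433, 0.058]
tool_rot: [0.185, 3.135, 0.002]
contact_force: [0.1, 0.3, 0.3]
opening: 0.0599
```

Run:
```python
from h import *
plan([.481,.448,.029],-.117,1)
crop("scene",440,230,580,340,"w4.png",5)
```

```text
t 14.6 pos [0.4811 0.4433 0.058 ] x [-0.993  0.118 -0.001] y [0.118 0.993 0.001] z [ 0.001  0.001 -1.   ] F [0.1 0.3 0.3] op 0.0599 q [ 0.63  0.29  1.67  0.    1.18 -0.82]
{'tx': 0.064, 'ty': 0.46, 'tz': 2.898, 'wx': 0.001, 'wy': 0.001, 'wz': -0.001}
w4.png scale 5
```

View pics/w4.png

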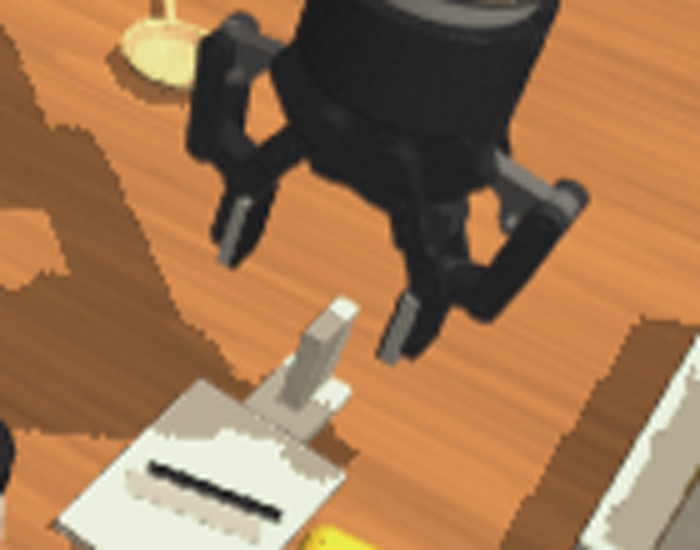

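>>> {"api": "send_rows", "payload": {"series": [{"tx":0.05,"ty":0.4,"tz":1.2,"wx":0,"wy":0,"wz":0,"jaw":0.3},{"tx":0,"ty":0,"tz":1.2,"wx":0,"wy":0,"wz":0,"jaw":0.3},{"tx":0,"ty":0,"tz":0.3,"wx":0,"wy":0,"wz":0,"jaw":0.3}]}}

```text
t: 15.02
tool_pos: [0.4794, 0.4459, 0.0257]
tool_rot: [-0.186, -3.133, 0.003]
contact_force: [0.0, 0.2, -0.1]
opening: 0.0598
```

Run:
```python
from h import *
plan([.481,.448,.029],-.117,1)
crop("scene",440,230,580,340,"w5.png",5)
```

```text
t 15.03 pos [0.4794 0.4459 0.0257] x [-0.993  0.118  0.003] y [ 0.118  0.993 -0.002] z [-0.003 -0.002 -1.   ] F [ 0.   0.2 -0.1] op 0.0598 q [ 0.64  0.34  1.68  0.    1.13 -0.82]
{'tx': -0.13, 'ty': 0.223, 'tz': -0.33, 'wx': -0.002, 'wy': -0.003, 'wz': -0.002}
w5.png scale 5
```

View pics/w5.png

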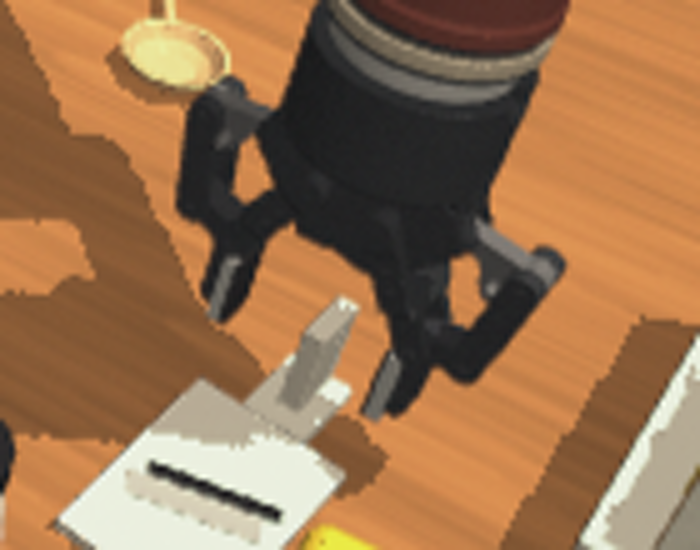

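>>> {"api": "send_rows", "payload": {"series": [{"tx":-0.15,"ty":0.3,"tz":-0.3,"wx":0,"wy":0,"wz":0,"jaw":0.5},{"tx":0,"ty":0,"tz":0,"wx":0,"wy":0,"wz":0,"jaw":1},{"tx":0,"ty":0,"tz":0,"wx":0,"wy":0,"wz":0,"jaw":1},{"tx":0,"ty":0,"tz":0,"wx":0,"wy":0,"wz":0,"jaw":1},{"tx":0,"ty":0,"tz":0,"wx":0,"wy":0,"wz":0,"jaw":1}], "squeeze": 60}}

```text
t: 15.7
tool_pos: [0.4823, 0.4499, 0.0307]
tool_rot: [-0.186, -3.135, 0.0]
contact_force: [0.3, 0.2, -1.2]
opening: 0.0085
```

Run:
```python
from h import *
st()
crop("scene",440,230,580,340,"w6.png",5)
```

```text
t 15.7 pos [0.4823 0.4499 0.0307] x [-0.993  0.118  0.001] y [ 0.118  0.993 -0.   ] z [-0.001 -0.    -1.   ] F [ 0.3  0.2 -1.2] op 0.0085 q [ 0.64  0.34  1.66  0.    1.14 -0.81]
w6.png scale 5
```

View pics/w6.png

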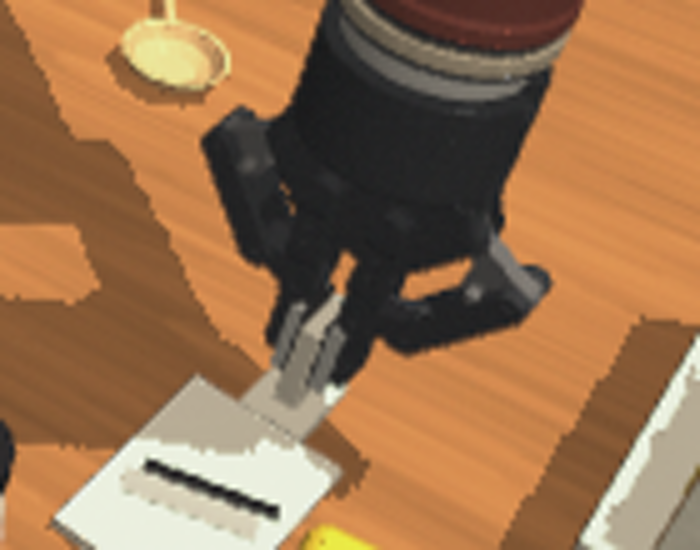

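Run:
```python
from h import *
plan(cw(-.210,.0945)+[.065],CY,10)
```

```text
t 15.75 pos [0.4823 0.4498 0.0306] x [-0.993  0.118  0.001] y [ 0.118  0.993 -0.   ] z [-0.001 -0.    -1.   ] F [-0.5  1.  -1.5] op 0.0079 q [ 0.64  0.34  1.66  0.    1.14 -0.81]
{'tx': 0.166, 'ty': -3.81, 'tz': -0.343, 'wx': -0.0, 'wy': -0.0, 'wz': -0.01}
{'tx': 0.204, 'ty': -3.808, 'tz': -0.343, 'wx': -0.0, 'wy': -0.0, 'wz': -0.01}
{'tx': 0.242, 'ty': -3.806, 'tz': -0.343, 'wx': -0.0, 'wy': -0.0, 'wz': -0.01}
{'tx': 0.279, 'ty': -3.803, 'tz': -0.343, 'wx': -0.0, 'wy': -0.0, 'wz': -0.01}
{'tx': 0.317, 'ty': -3.8, 'tz': -0.343, 'wx': -0.0, 'wy': -0.0, 'wz': -0.01}
{'tx': 0.355, 'ty': -3.797, 'tz': -0.343, 'wx': -0.0, 'wy': -0.0, 'wz': -0.01}
{'tx': 0.393, 'ty': -3.793, 'tz': -0.343, 'wx': -0.0, 'wy': -0.0, 'wz': -0.01}
{'tx': 0.43, 'ty': -3.789, 'tz': -0.344, 'wx': -0.0, 'wy': -0.0, 'wz': -0.01}
{'tx': 0.468, 'ty': -3.785, 'tz': -0.344, 'wx': -0.0, 'wy': -0.0, 'wz': -0.01}
{'tx': 0.505, 'ty': -3.78, 'tz': -0.344, 'wx': -0.0, 'wy': -0.0, 'wz': -0.01}
```

>>> {"api": "send_rows", "payload": {"series": [{"tx":0,"ty":0,"tz":-1.5,"wx":0,"wy":0,"wz":0,"jaw":1},{"tx":0,"ty":0,"tz":-1.5,"wx":0,"wy":0,"wz":0,"jaw":1},{"tx":0.2,"ty":-2.5,"tz":-0.5,"wx":0,"wy":0,"wz":-0.01,"jaw":1},{"tx":0.2,"ty":-3.8,"tz":0,"wx":0,"wy":0,"wz":-0.01,"jaw":1},{"tx":0.2,"ty":-4,"tz":0,"wx":0,"wy":0,"wz":-0.01,"jaw":1}]}}

```text
t: 16.38
tool_pos: [0.4672, 0.349, 0.0729]
tool_rot: [0.132, 3.133, 0.006]
contact_force: [0.3, -0.3, -1.8]
opening: 0.0081
```

Run:
```python
from h import *
plan(cw(-.210,.0945)+[.065],CY,7)
```

```text
t 16.38 pos [0.4672 0.349  0.0729] x [-0.996  0.084 -0.005] y [0.084 0.996 0.004] z [ 0.005  0.004 -1.   ] F [ 0.3 -0.3 -1.8] op 0.0081 q [ 0.51  0.11  1.85  0.    1.17 -0.97]
{'tx': 0.331, 'ty': -3.978, 'tz': 0.095, 'wx': 0.001, 'wy': 0.001, 'wz': -0.009}
{'tx': 0.368, 'ty': -3.974, 'tz': 0.097, 'wx': 0.001, 'wy': 0.001, 'wz': -0.009}
{'tx': 0.405, 'ty': -3.971, 'tz': 0.1, 'wx': 0.001, 'wy': 0.001, 'wz': -0.009}
{'tx': 0.442, 'ty': -3.967, 'tz': 0.102, 'wx': 0.001, 'wy': 0.001, 'wz': -0.009}
{'tx': 0.478, 'ty': -3.962, 'tz': 0.105, 'wx': 0.001, 'wy': 0.001, 'wz': -0.009}
{'tx': 0.515, 'ty': -3.958, 'tz': 0.108, 'wx': 0.001, 'wy': 0.001, 'wz': -0.009}
{'tx': 0.552, 'ty': -3.953, 'tz': 0.11, 'wx': 0.001, 'wy': 0.001, 'wz': -0.009}
```

>>> {"api": "send_rows", "payload": {"series": [{"tx":0.35,"ty":-4,"tz":0.1,"wx":0,"wy":0,"wz":-0.009,"jaw":1},{"tx":0.4,"ty":-4,"tz":0.1,"wx":0,"wy":0,"wz":-0.009,"jaw":1},{"tx":0.4,"ty":-4,"tz":0.1,"wx":0,"wy":0,"wz":-0.009,"jaw":1},{"tx":0.45,"ty":-4,"tz":0.1,"wx":0,"wy":0,"wz":-0.009,"jaw":1},{"tx":0.5,"ty":-4,"tz":0.1,"wx":0,"wy":0,"wz":-0.009,"jaw":1}]}}

```text
t: 17.0
tool_pos: [0.4355, 0.1459, 0.0746]
tool_rot: [0.056, 3.124, 0.011]
contact_force: [0.4, 0.6, -1.2]
opening: 0.0079
```

Run:
```python
from h import *
plan(cw(-.210,.0945)+[.06],CY,2)
```

```text
t 17.0 pos [0.4355 0.1459 0.0746] x [-0.999  0.036 -0.017] y [0.036 0.999 0.007] z [ 0.018  0.007 -1.   ] F [ 0.4  0.6 -1.2] op 0.0079 q [ 0.16 -0.2   2.15  0.    1.18 -1.38]
{'tx': 0.614, 'ty': -3.652, 'tz': 0.695, 'wx': 0.004, 'wy': 0.009, 'wz': -0.008}
{'tx': 0.639, 'ty': -3.645, 'tz': 0.714, 'wx': 0.004, 'wy': 0.009, 'wz': -0.008}
```

>>> {"api": "send_rows", "payload": {"series": [{"tx":0.6,"ty":-3.5,"tz":0.7,"wx":0.004,"wy":0.009,"wz":-0.008,"jaw":1},{"tx":0.5,"ty":-2.8,"tz":0.7,"wx":0.004,"wy":0.009,"wz":-0.008,"jaw":1},{"tx":0.1,"ty":-0.3,"tz":0.2,"wx":0,"wy":0,"wz":0,"jaw":1}]}}

```text
t: 17.38
tool_pos: [0.4229, 0.0768, 0.0622]
tool_rot: [0.035, 3.135, -0.002]
contact_force: [0.7, 0.4, -0.2]
opening: 0.0081
```

Run:
```python
from h import *
plan(cw(-.210,.0945)+[.037],CY,2)
im=ctrl.get_image("top");crop("top",230,140,400,260,"v1.png",4.7,im);cv2.imwrite("pics/v1f.png",im[:,:,::-1])
crop("scene",270,180,430,300,"v2.png",5)
o=ctrl.get_obs();print(toc(o["tool_pos"]),o["tool_pos"])
```

```text
t 17.38 pos [0.4229 0.0768 0.0622] x [-1.     0.022 -0.007] y [ 0.022  1.    -0.001] z [ 0.007 -0.001 -1.   ] F [ 0.7  0.4 -0.2] op 0.0081 q [ 0.01 -0.25  2.21 -0.    1.17 -1.54]
{'tx': 0.107, 'ty': -0.168, 'tz': 1.26, 'wx': -0.0, 'wy': 0.003, 'wz': -0.002}
{'tx': 0.104, 'ty': -0.168, 'tz': 1.26, 'wx': -0.0, 'wy': 0.003, 'wz': -0.002}
v1.png scale 4.7
v2.png scale 5
[np.float64(-0.2076789858707164), np.float64(0.09893798213793939)] [0.42323821 0.07786579 0.06231201]
```

View pics/v1.png

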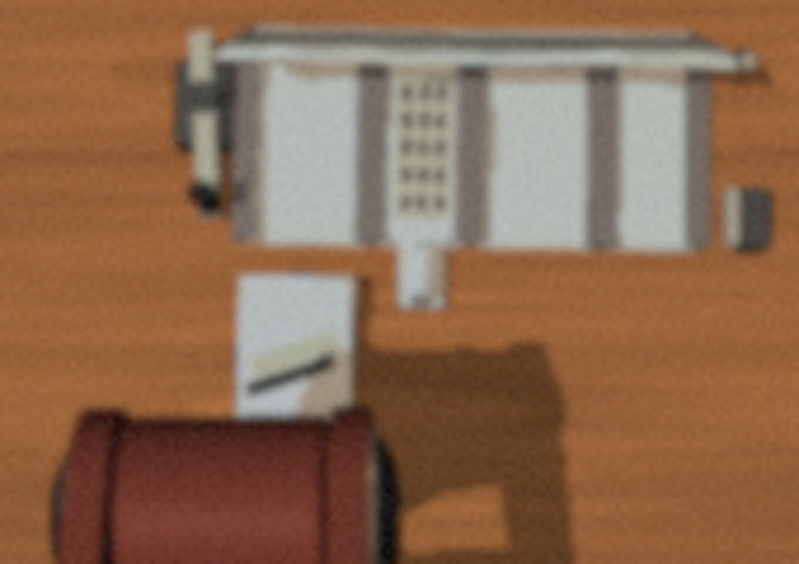

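View pics/v2.png

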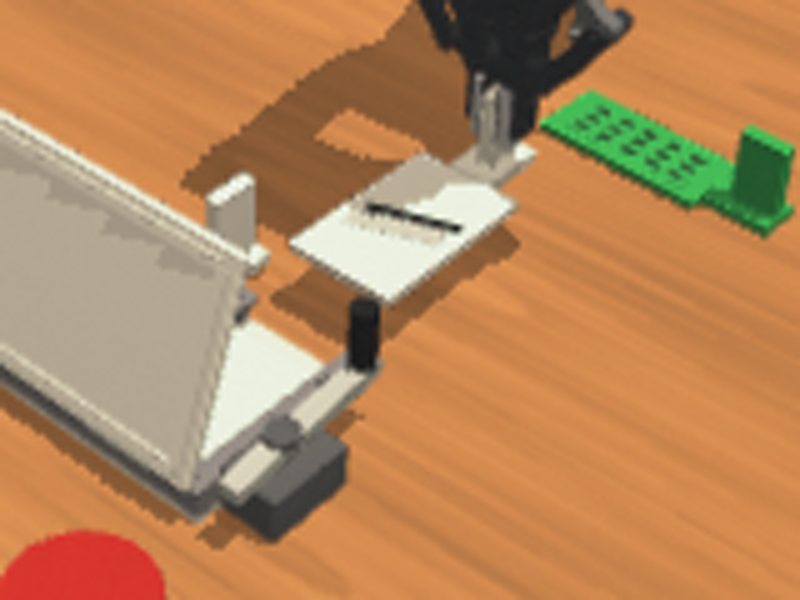

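Run:
```python
from edges import *
im=cv2.imread("pics/v1f.png")[:,:,::-1]
edges(281,305,202,224,.0385,4,im)
```

```text
slope 0.0074  y(-58) 0.1302  y(mid) 0.1298 rms 0.00019
slope 0.0088  y(-58) 0.0650  y(mid) 0.0645 rms 0.00023
centre y mid 0.09712425268000882 rel yaw 0.008110313727782932 width 0.0652908776104308
```

>>> {"api": "send_rows", "payload": {"series": [{"tx":0,"ty":-0.45,"tz":1,"wx":0,"wy":0.005,"wz":-0.003,"jaw":1},{"tx":0,"ty":0,"tz":1,"wx":0,"wy":0,"wz":0,"jaw":1},{"tx":0,"ty":0,"tz":0.3,"wx":0,"wy":0,"wz":0,"jaw":1}]}}

```text
t: 17.85
tool_pos: [0.4242, 0.0749, 0.0388]
tool_rot: [0.023, 3.138, -0.0]
contact_force: [0.2, 0.7, -0.0]
opening: 0.0082
```

Run:
```python
from h import *
plan(cw(-.18,.0945)+[.0365],CY,1)
o=ctrl.get_obs();print(toc(o["tool_pos"]))
```

```text
t 17.85 pos [0.4242 0.0749 0.0388] x [-1.     0.015 -0.003] y [ 0.015  1.    -0.   ] z [ 0.003 -0.    -1.   ] F [ 0.2  0.7 -0. ] op 0.0082 q [ 0.   -0.2   2.22 -0.    1.12 -1.55]
{'tx': -2.668, 'ty': -0.157, 'tz': 0.241, 'wx': -0.0, 'wy': 0.003, 'wz': 0.004}
[np.float64(-0.2066952869333355), np.float64(0.09595566241505533)]
```

>>> {"api": "send_rows", "payload": {"series": [{"tx":-0.6,"ty":-0.15,"tz":0.25,"wx":0,"wy":0.003,"wz":0.004,"jaw":1},{"tx":-0.8,"ty":-0.05,"tz":0,"wx":0,"wy":0,"wz":0,"jaw":1},{"tx":-0.8,"ty":0,"tz":0,"wx":0,"wy":0,"wz":0,"jaw":1},{"tx":-0.8,"ty":0,"tz":0,"wx":0,"wy":0,"wz":0,"jaw":1}]}}

```text
t: 18.35
tool_pos: [0.4562, 0.0727, 0.0358]
tool_rot: [-0.029, -3.141, -0.0]
contact_force: [0.3, -0.4, -1.0]
opening: 0.0084
```

Run:
```python
from h import *
plan(cw(-.15,.0945)+[.036],CY,1)
o=ctrl.get_obs();print(toc(o["tool_pos"]))
```

```text
t 18.35 pos [0.4562 0.0727 0.0358] x [-1.     0.018  0.   ] y [0.018 1.    0.   ] z [-0.  0. -1.] F [ 0.3 -0.4 -1. ] op 0.0084 q [-0.   -0.11  2.14  0.    1.11 -1.56]
{'tx': -2.465, 'ty': 0.009, 'tz': -0.019, 'wx': 0.0, 'wy': -0.0, 'wz': 0.001}
[np.float64(-0.1746524168930444), np.float64(0.09438721139447409)]
```

>>> {"api": "send_rows", "payload": {"series": [{"tx":-1.2,"ty":0,"tz":0,"wx":0,"wy":0,"wz":0,"jaw":1},{"tx":-1.2,"ty":0,"tz":0,"wx":0,"wy":0,"wz":0,"jaw":1},{"tx":-1.2,"ty":0,"tz":0,"wx":0,"wy":0,"wz":0,"jaw":1},{"tx":-1.2,"ty":0,"tz":0,"wx":0,"wy":0,"wz":0,"jaw":1},{"tx":-1.2,"ty":0,"tz":0,"wx":0,"wy":0,"wz":0,"jaw":1}]}}

```text
t: 18.98
tool_pos: [0.5212, 0.0714, 0.0362]
tool_rot: [0.029, 3.14, 0.0]
contact_force: [0.8, 0.3, -1.0]
opening: 0.0082
```

Run:
```python
from h import *
plan(cw(-.079,.0945)+[.0355],CY,1)
o=ctrl.get_obs();print(toc(o["tool_pos"]))
```

```text
t 18.98 pos [0.5212 0.0714 0.0362] x [-1.     0.018 -0.001] y [0.018 1.    0.   ] z [ 0.001  0.    -1.   ] F [ 0.8  0.3 -1. ] op 0.0082 q [-0.01  0.04  1.99  0.    1.1  -1.56]
{'tx': -3.062, 'ty': 0.015, 'tz': 0.073, 'wx': 0.0, 'wy': 0.001, 'wz': 0.001}
[np.float64(-0.10962396791851205), np.float64(0.09433247391215746)]
```

>>> {"api": "send_rows", "payload": {"series": [{"tx":-1.0,"ty":0,"tz":0.1,"wx":0,"wy":0,"wz":0,"jaw":1},{"tx":-0.9,"ty":0,"tz":0.05,"wx":0,"wy":0,"wz":0,"jaw":1},{"tx":-0.5,"ty":0,"tz":0,"wx":0,"wy":0,"wz":0,"jaw":1},{"tx":-0.3,"ty":0,"tz":0,"wx":0,"wy":0,"wz":0,"jaw":1}]}}

```text
t: 19.48
tool_pos: [0.5504, 0.0709, 0.0344]
tool_rot: [0.029, 3.141, 0.0]
contact_force: [-1.0, 0.4, 1.6]
opening: 0.008
```

>>> {"api": "send_rows", "payload": {"series": [{"tx":-0.3,"ty":0,"tz":0,"wx":0,"wy":0,"wz":0,"jaw":1}]}}

```text
t: 19.6
tool_pos: [0.5534, 0.0708, 0.0345]
tool_rot: [-0.029, -3.141, -0.0]
contact_force: [-0.5, -0.0, -0.7]
opening: 0.0082
```

>>> {"api": "send_rows", "payload": {"series": [{"tx":-0.3,"ty":0,"tz":0,"wx":0,"wy":0,"wz":0,"jaw":1}]}}

```text
t: 19.73
tool_pos: [0.5534, 0.0708, 0.0345]
tool_rot: [-0.029, -3.132, 0.0]
contact_force: [-20.8, -0.7, 14.9]
opening: 0.008
```

>>> {"api": "send_rows", "payload": {"series": [{"tx":-0.3,"ty":0,"tz":0,"wx":0,"wy":0,"wz":0,"jaw":1}]}}

```text
t: 19.85
tool_pos: [0.5534, 0.071, 0.0345]
tool_rot: [-0.028, -3.124, 0.0]
contact_force: [-13.8, -1.3, 11.1]
opening: 0.0085
```

Home contact. Release and retreat.

>>> {"api": "send_rows", "payload": {"series": [{"tx":0,"ty":0,"tz":0,"wx":0,"wy":0,"wz":0,"jaw":0.8},{"tx":0,"ty":0,"tz":0,"wx":0,"wy":0,"wz":0,"jaw":0.55},{"tx":0,"ty":0,"tz":0,"wx":0,"wy":0,"wz":0,"jaw":0.55}]}}

```text
t: 20.23
tool_pos: [0.5541, 0.0711, 0.0352]
tool_rot: [-0.028, -3.126, 0.0]
contact_force: [0.8, 0.2, 0.3]
opening: 0.0386
```

>>> {"api": "send_rows", "payload": {"series": [{"tx":0.2,"ty":0,"tz":-2.5,"wx":0,"wy":0,"wz":0,"jaw":0.55},{"tx":0.2,"ty":0,"tz":-4,"wx":0,"wy":0,"wz":0,"jaw":0.5},{"tx":3,"ty":0,"tz":-5,"wx":0,"wy":0,"wz":0,"jaw":0.5},{"tx":5,"ty":-2,"tz":-3,"wx":0,"wy":0,"wz":0,"jaw":0.5},{"tx":3,"ty":-4,"tz":0,"wx":0,"wy":0,"wz":0,"jaw":0.5}]}}

```text
t: 20.85
tool_pos: [0.4408, 0.013, 0.1874]
tool_rot: [-0.022, -3.129, 0.002]
contact_force: [-0.5, -1.3, -0.5]
opening: 0.0421
```

Run:
```python
from h import *
im=ctrl.get_image("top");crop("top",230,120,400,240,"m3.png",4.7,im)
cv2.imwrite("pics/t2.png",im[:,:,::-1])
crop("top",440,180,500,250,"m4.png",8,im)
crop("scene",220,170,400,300,"m5.png",4.4)
st()
```

```text
m3.png scale 4.7
m4.png scale 8
m5.png scale 4.4
t 20.95 pos [0.4392 0.011  0.1851] x [-1.     0.02   0.017] y [ 0.02   1.    -0.002] z [-0.017 -0.002 -1.   ] F [0.6 0.  0.1] op 0.0427 q [-0.14 -0.36  2.08 -0.    1.44 -1.69]
```

View pics/m3.png

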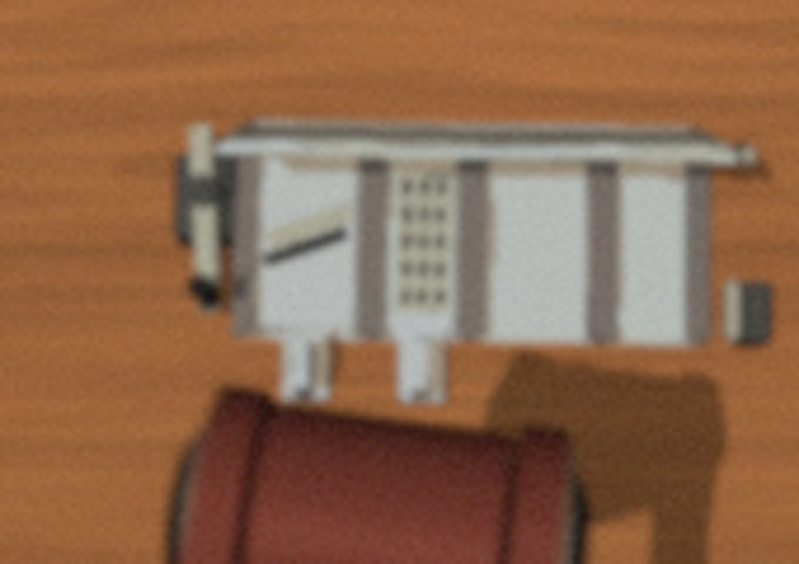

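View pics/m4.png

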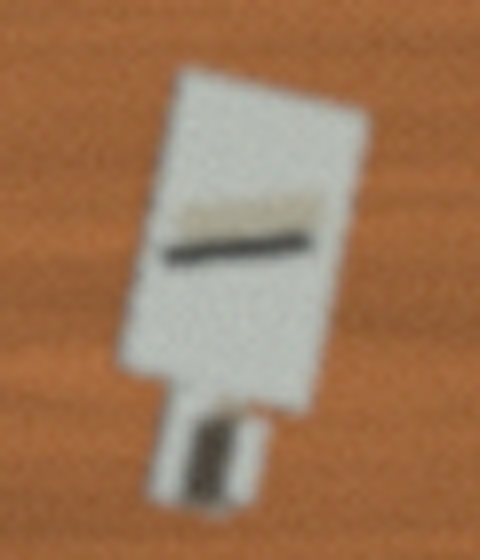

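View pics/m5.png

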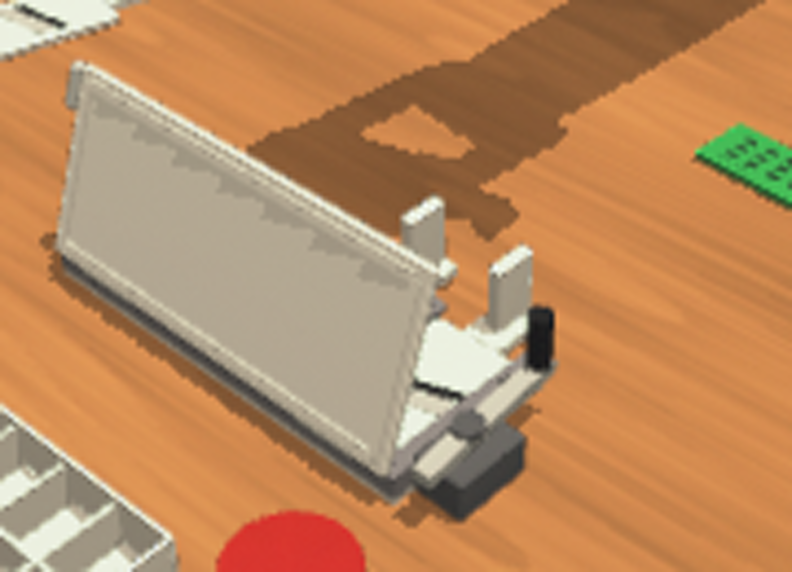

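Run:
```python
from h import *
ins([(184,66),(372,113),(308,412),(121,364)],"wideR",440,180,8)
print(ray("top",440+205/8,180+506/8,.007),"neck end; expect",.5221-.092*np.cos(.248),-.4024+.092*np.sin(.248))
plan([.4475,-.3833,.12],-.248,9)
```

```text
wideR c [ 0.5225 -0.4023] yaw -0.254 L 0.1037 W 0.064 tab [ 0.448 -0.383] yaw w -0.256
[ 0.43330191 -0.38437603  0.007     ] neck end; expect 0.43291471318429225 -0.37981716103763874
t 20.95 pos [0.4392 0.011  0.1851] x [-1.     0.02   0.017] y [ 0.02   1.    -0.002] z [-0.017 -0.002 -1.   ] F [0.6 0.  0.1] op 0.0427 q [-0.14 -0.36  2.08 -0.    1.44 -1.69]
{'tx': -0.191, 'ty': -4.377, 'tz': 0.729, 'wx': -0.0, 'wy': -0.002, 'wz': 0.025}
{'tx': -0.301, 'ty': -4.371, 'tz': 0.728, 'wx': -0.0, 'wy': -0.002, 'wz': 0.025}
{'tx': -0.41, 'ty': -4.363, 'tz': 0.727, 'wx': -0.0, 'wy': -0.002, 'wz': 0.025}
{'tx': -0.519, 'ty': -4.351, 'tz': 0.726, 'wx': -0.0, 'wy': -0.002, 'wz': 0.025}
{'tx': -0.628, 'ty': -4.337, 'tz': 0.725, 'wx': -0.0, 'wy': -0.002, 'wz': 0.025}
{'tx': -0.737, 'ty': -4.32, 'tz': 0.724, 'wx': -0.0, 'wy': -0.002, 'wz': 0.025}
{'tx': -0.845, 'ty': -4.3, 'tz': 0.724, 'wx': -0.0, 'wy': -0.002, 'wz': 0.025}
{'tx': -0.952, 'ty': -4.278, 'tz': 0.724, 'wx': -0.0, 'wy': -0.002, 'wz': 0.025}
{'tx': -1.059, 'ty': -4.253, 'tz': 0.724, 'wx': -0.0, 'wy': -0.002, 'wz': 0.025}
```

>>> {"api": "send_rows", "payload": {"series": [{"tx":0,"ty":-4.4,"tz":0.6,"wx":0,"wy":0,"wz":0.025,"jaw":0.3},{"tx":0,"ty":-4.4,"tz":0.7,"wx":0,"wy":0,"wz":0.025,"jaw":0.3},{"tx":-0.1,"ty":-4.4,"tz":0.7,"wx":0,"wy":0,"wz":0.025,"jaw":0.3},{"tx":-0.3,"ty":-4.4,"tz":0.7,"wx":0,"wy":0,"wz":0.025,"jaw":0.3},{"tx":-0.4,"ty":-4.4,"tz":0.7,"wx":0,"wy":0,"wz":0.025,"jaw":0.3}]}}

```text
t: 21.58
tool_pos: [0.4337, -0.2133, 0.1522]
tool_rot: [-0.225, -3.125, 0.004]
contact_force: [0.3, 0.9, 0.3]
opening: 0.0597
```

Run:
```python
from h import *
plan([.4475,-.3833,.11],-.248,4)
```

```text
t 21.57 pos [ 0.4337 -0.2133  0.1522] x [-0.99   0.143  0.008] y [ 0.143  0.99  -0.003] z [-0.009 -0.002 -1.   ] F [0.3 0.9 0.3] op 0.0597 q [-0.61 -0.22  2.02 -0.01  1.34 -2.03]
{'tx': -0.958, 'ty': -4.154, 'tz': 1.061, 'wx': -0.001, 'wy': -0.002, 'wz': 0.026}
{'tx': -1.064, 'ty': -4.129, 'tz': 1.059, 'wx': -0.001, 'wy': -0.002, 'wz': 0.026}
{'tx': -1.169, 'ty': -4.1, 'tz': 1.058, 'wx': -0.001, 'wy': -0.002, 'wz': 0.026}
{'tx': -1.274, 'ty': -4.07, 'tz': 1.056, 'wx': -0.001, 'wy': -0.002, 'wz': 0.026}
```

>>> {"api": "send_rows", "payload": {"series": [{"tx":-1.0,"ty":-4.1,"tz":1,"wx":0,"wy":-0.002,"wz":0.026,"jaw":0.3},{"tx":-1.1,"ty":-4.1,"tz":1,"wx":0,"wy":-0.002,"wz":0.026,"jaw":0.3},{"tx":-1.1,"ty":-4.1,"tz":1,"wx":0,"wy":-0.002,"wz":0.026,"jaw":0.3},{"tx":-1.2,"ty":-3.4,"tz":1,"wx":0,"wy":-0.002,"wz":0.026,"jaw":0.3},{"tx":0,"ty":0,"tz":0,"wx":0,"wy":0,"wz":0,"jaw":0.3}]}}

```text
t: 22.2
tool_pos: [0.45, -0.3839, 0.1091]
tool_rot: [0.4, 3.115, -0.004]
contact_force: [-0.3, 0.5, -1.2]
opening: 0.0597
```

Run:
```python
from h import *
plan([.448,-.3835,.06],-.252,3)
crop("scene",190,120,300,200,"r1.png",7)
```

```text
t 22.2 pos [ 0.45   -0.3839  0.1091] x [-0.968  0.252 -0.002] y [ 0.252  0.968 -0.002] z [ 0.001 -0.003 -1.   ] F [-0.3  0.5 -1.2] op 0.0597 q [-0.83  0.09  1.8  -0.    1.24 -2.15]
{'tx': 0.071, 'ty': 0.0, 'tz': 1.637, 'wx': -0.001, 'wy': 0.001, 'wz': -0.001}
{'tx': 0.07, 'ty': -0.001, 'tz': 1.637, 'wx': -0.001, 'wy': 0.001, 'wz': -0.001}
{'tx': 0.07, 'ty': -0.002, 'tz': 1.637, 'wx': -0.001, 'wy': 0.001, 'wz': -0.001}
r1.png scale 7
```

View pics/r1.png

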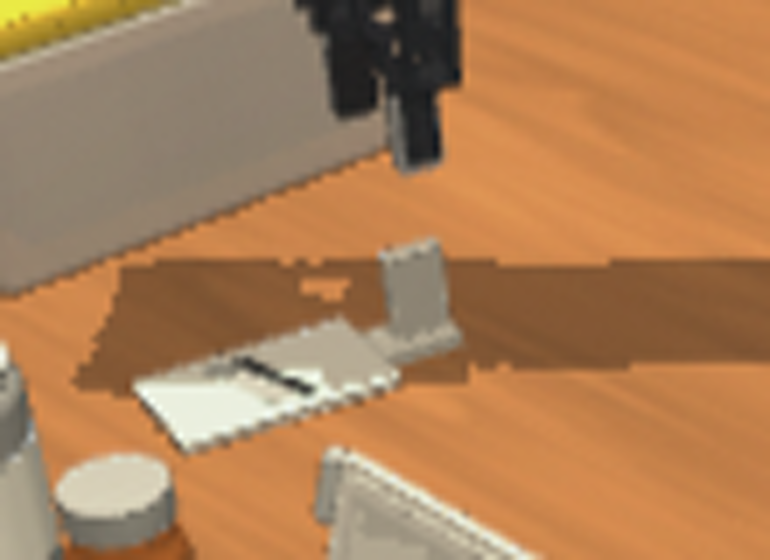

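>>> {"api": "send_rows", "payload": {"series": [{"tx":0.1,"ty":0,"tz":1.5,"wx":0,"wy":0,"wz":0,"jaw":0.3},{"tx":0.1,"ty":0,"tz":1.5,"wx":0,"wy":0,"wz":0,"jaw":0.3},{"tx":0.1,"ty":0,"tz":1.5,"wx":0,"wy":0,"wz":0,"jaw":0.3},{"tx":0,"ty":0,"tz":1,"wx":0,"wy":0,"wz":0,"jaw":0.3}]}}

```text
t: 22.75
tool_pos: [0.4477, -0.3791, 0.051]
tool_rot: [0.392, 3.115, -0.003]
contact_force: [0.2, -0.7, -0.3]
opening: 0.0595
```

Run:
```python
from h import *
plan([.448,-.3835,.03],-.252,2)
crop("scene",190,120,300,200,"r2.png",7)
```

```text
t 22.75 pos [ 0.4477 -0.3791  0.051 ] x [-0.969  0.248 -0.002] y [ 0.248  0.969 -0.002] z [ 0.001 -0.002 -1.   ] F [ 0.2 -0.7 -0.3] op 0.0595 q [-0.83  0.16  1.84 -0.    1.14 -2.15]
{'tx': -0.065, 'ty': -0.206, 'tz': 1.051, 'wx': -0.001, 'wy': 0.001, 'wz': 0.001}
{'tx': -0.066, 'ty': -0.207, 'tz': 1.051, 'wx': -0.001, 'wy': 0.001, 'wz': 0.001}
r2.png scale 7
```

View pics/r2.png

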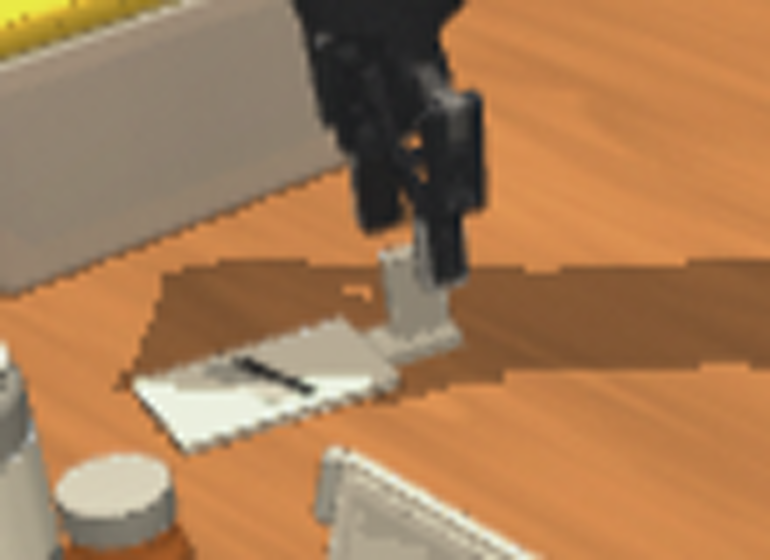

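>>> {"api": "send_rows", "payload": {"series": [{"tx":-0.1,"ty":-0.4,"tz":1,"wx":0,"wy":0,"wz":0,"jaw":0.3},{"tx":-0.1,"ty":-0.1,"tz":0.8,"wx":0,"wy":0,"wz":0,"jaw":0.3}]}}

```text
t: 23.05
tool_pos: [0.4483, -0.3844, 0.0312]
tool_rot: [0.392, 3.116, -0.002]
contact_force: [0.2, 1.1, -0.3]
opening: 0.0603
```

Run:
```python
from h import *
plan([.448,-.3835,.03],-.252,1)
crop("scene",190,120,300,200,"r3.png",7)
```

```text
t 23.05 pos [ 0.4483 -0.3844  0.0312] x [-0.969  0.248 -0.001] y [ 0.248  0.969 -0.001] z [ 0.001 -0.001 -1.   ] F [ 0.2  1.1 -0.3] op 0.0603 q [-0.83  0.19  1.84 -0.    1.11 -2.15]
{'tx': 0.05, 'ty': 0.085, 'tz': 0.115, 'wx': -0.001, 'wy': 0.001, 'wz': 0.002}
r3.png scale 7
```

View pics/r3.png

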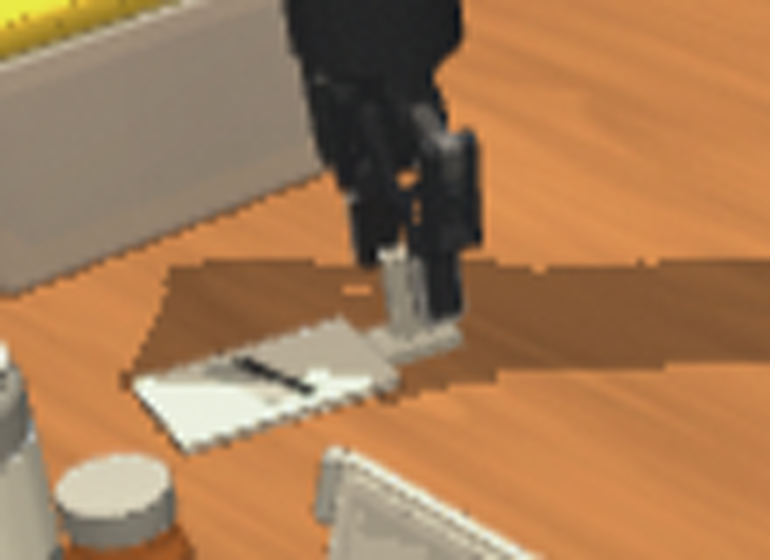

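>>> {"api": "send_rows", "payload": {"series": [{"tx":0,"ty":0,"tz":0,"wx":0,"wy":0,"wz":0,"jaw":0.5},{"tx":0,"ty":0,"tz":0,"wx":0,"wy":0,"wz":0,"jaw":1},{"tx":0,"ty":0,"tz":0,"wx":0,"wy":0,"wz":0,"jaw":1},{"tx":0,"ty":0,"tz":0,"wx":0,"wy":0,"wz":0,"jaw":1},{"tx":0,"ty":0,"tz":0,"wx":0,"wy":0,"wz":0,"jaw":1}], "squeeze": 60}}

```text
t: 23.72
tool_pos: [0.4484, -0.3848, 0.0312]
tool_rot: [0.392, 3.116, -0.002]
contact_force: [0.1, 0.7, -0.5]
opening: 0.0078
```

Run:
```python
from h import *
plan(cw(-.210,-.0375)+[.065],CY,10)
crop("scene",190,120,300,200,"r4.png",7)
```

```text
t 23.73 pos [ 0.4484 -0.3848  0.0312] x [-0.969  0.248 -0.001] y [ 0.248  0.969 -0.001] z [ 0.001 -0.002 -1.   ] F [ 0.1  0.7 -0.5] op 0.0078 q [-0.83  0.19  1.84 -0.    1.11 -2.15]
{'tx': 1.1, 'ty': 3.085, 'tz': -0.344, 'wx': -0.0, 'wy': 0.0, 'wz': -0.023}
{'tx': 1.029, 'ty': 3.11, 'tz': -0.344, 'wx': -0.0, 'wy': 0.0, 'wz': -0.023}
{'tx': 0.956, 'ty': 3.133, 'tz': -0.343, 'wx': -0.0, 'wy': 0.0, 'wz': -0.023}
{'tx': 0.884, 'ty': 3.155, 'tz': -0.342, 'wx': -0.0, 'wy': 0.0, 'wz': -0.023}
{'tx': 0.81, 'ty': 3.174, 'tz': -0.342, 'wx': -0.0, 'wy': 0.0, 'wz': -0.023}
{'tx': 0.737, 'ty': 3.192, 'tz': -0.341, 'wx': -0.0, 'wy': 0.0, 'wz': -0.023}
{'tx': 0.663, 'ty': 3.208, 'tz': -0.341, 'wx': -0.0, 'wy': 0.0, 'wz': -0.023}
{'tx': 0.588, 'ty': 3.223, 'tz': -0.34, 'wx': -0.0, 'wy': 0.0, 'wz': -0.023}
{'tx': 0.513, 'ty': 3.236, 'tz': -0.34, 'wx': -0.0, 'wy': 0.0, 'wz': -0.023}
{'tx': 0.438, 'ty': 3.247, 'tz': -0.339, 'wx': -0.0, 'wy': 0.0, 'wz': -0.023}
r4.png scale 7
```

View pics/r4.png

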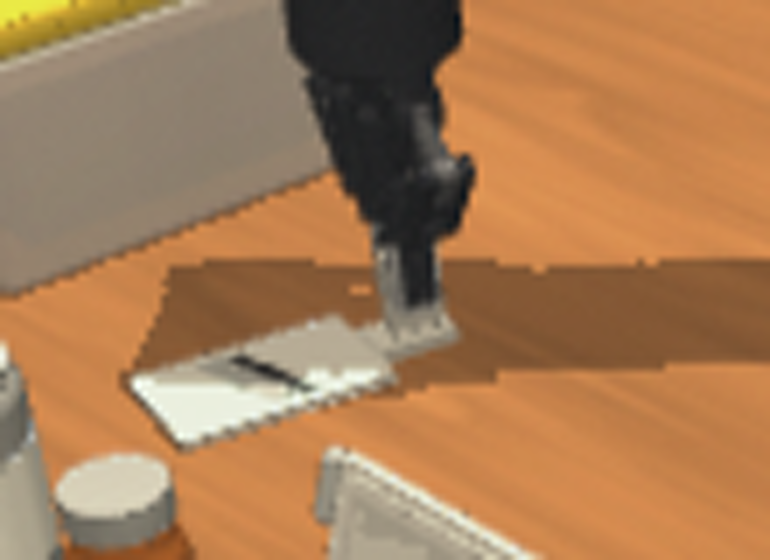

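Gripped. Lift and carry.

>>> {"api": "send_rows", "payload": {"series": [{"tx":0,"ty":0,"tz":-1.5,"wx":0,"wy":0,"wz":0,"jaw":1},{"tx":0,"ty":0,"tz":-1.5,"wx":0,"wy":0,"wz":0,"jaw":1},{"tx":1.2,"ty":2.5,"tz":-0.4,"wx":0,"wy":0,"wz":-0.02,"jaw":1},{"tx":1.1,"ty":3.2,"tz":0,"wx":0,"wy":0,"wz":-0.023,"jaw":1},{"tx":1,"ty":3.3,"tz":0,"wx":0,"wy":0,"wz":-0.023,"jaw":1}]}}

```text
t: 24.4
tool_pos: [0.4382, -0.2909, 0.0722]
tool_rot: [0.291, 3.121, -0.01]
contact_force: [0.2, 1.1, -1.9]
opening: 0.008
```

Run:
```python
from h import *
plan(cw(-.210,-.0375)+[.065],CY,7)
```

```text
t 24.4 pos [ 0.4382 -0.2909  0.0722] x [-0.983  0.185 -0.008] y [ 0.185  0.983 -0.006] z [ 0.006 -0.007 -1.   ] F [ 0.2  1.1 -1.9] op 0.008 q [-0.73 -0.02  1.98 -0.    1.17 -2.11]
{'tx': 0.893, 'ty': 3.212, 'tz': 0.078, 'wx': -0.001, 'wy': 0.001, 'wz': -0.024}
{'tx': 0.816, 'ty': 3.232, 'tz': 0.082, 'wx': -0.001, 'wy': 0.001, 'wz': -0.024}
{'tx': 0.739, 'ty': 3.25, 'tz': 0.086, 'wx': -0.001, 'wy': 0.001, 'wz': -0.024}
{'tx': 0.661, 'ty': 3.267, 'tz': 0.089, 'wx': -0.001, 'wy': 0.001, 'wz': -0.024}
{'tx': 0.583, 'ty': 3.282, 'tz': 0.093, 'wx': -0.001, 'wy': 0.001, 'wz': -0.024}
{'tx': 0.504, 'ty': 3.294, 'tz': 0.096, 'wx': -0.001, 'wy': 0.001, 'wz': -0.024}
{'tx': 0.426, 'ty': 3.305, 'tz': 0.099, 'wx': -0.001, 'wy': 0.001, 'wz': -0.024}
```

>>> {"api": "send_rows", "payload": {"series": [{"tx":0.9,"ty":3.2,"tz":0.1,"wx":0,"wy":0,"wz":-0.024,"jaw":1},{"tx":0.8,"ty":3.2,"tz":0.1,"wx":0,"wy":0,"wz":-0.024,"jaw":1},{"tx":0.7,"ty":3.3,"tz":0.1,"wx":0,"wy":0,"wz":-0.024,"jaw":1},{"tx":0.6,"ty":3.3,"tz":0.1,"wx":0,"wy":0,"wz":-0.024,"jaw":1},{"tx":0.5,"ty":3.3,"tz":0.1,"wx":0,"wy":0,"wz":-0.024,"jaw":1}]}}

```text
t: 25.02
tool_pos: [0.4278, -0.1212, 0.0732]
tool_rot: [0.098, 3.123, -0.019]
contact_force: [-0.4, -0.8, -0.6]
opening: 0.0082
```

Run:
```python
from h import *
plan(cw(-.210,-.0375)+[.06],CY,2)
```

```text
t 25.02 pos [ 0.4278 -0.1212  0.0732] x [-0.998  0.063 -0.017] y [ 0.063  0.998 -0.012] z [ 0.016 -0.013 -1.   ] F [-0.4 -0.8 -0.6] op 0.0082 q [-0.44 -0.24  2.18 -0.    1.18 -1.95]
{'tx': 0.68, 'ty': 3.108, 'tz': 0.612, 'wx': -0.006, 'wy': 0.008, 'wz': -0.022}
{'tx': 0.606, 'ty': 3.119, 'tz': 0.636, 'wx': -0.006, 'wy': 0.008, 'wz': -0.022}
```

>>> {"api": "send_rows", "payload": {"series": [{"tx":0.7,"ty":3.0,"tz":0.7,"wx":-0.006,"wy":0.008,"wz":-0.022,"jaw":1},{"tx":0.4,"ty":2.2,"tz":0.7,"wx":-0.006,"wy":0.008,"wz":-0.022,"jaw":1},{"tx":0.1,"ty":0.2,"tz":0.2,"wx":0,"wy":0,"wz":0,"jaw":1}]}}

```text
t: 25.4
tool_pos: [0.4201, -0.0642, 0.0603]
tool_rot: [0.023, 3.135, -0.003]
contact_force: [0.7, 0.4, -0.5]
opening: 0.0081
```

Run:
```python
from h import *
im=ctrl.get_image("top");crop("top",230,140,400,260,"x1.png",4.7,im);cv2.imwrite("pics/x1f.png",im[:,:,::-1])
plan(cw(-.210,-.0375)+[.0365],CY,2)
o=ctrl.get_obs();print(toc(o["tool_pos"]),o["tool_pos"])
crop("scene",220,150,400,280,"x2.png",4.4)
```

```text
x1.png scale 4.7
t 25.45 pos [ 0.4202 -0.0647  0.0603] x [-1.     0.015 -0.007] y [ 0.015  1.    -0.002] z [ 0.007 -0.002 -1.   ] F [ 0.6 -0.3 -1.9] op 0.008 q [-0.33 -0.26  2.22  0.    1.17 -1.88]
{'tx': 0.109, 'ty': 0.309, 'tz': 1.191, 'wx': -0.001, 'wy': 0.004, 'wz': 0.002}
{'tx': 0.105, 'ty': 0.308, 'tz': 1.192, 'wx': -0.001, 'wy': 0.004, 'wz': 0.002}
[np.float64(-0.20798036813565077), np.float64(-0.043626538421756234)] [ 0.42022832 -0.06466727  0.06034707]
x2.png scale 4.4
```

View pics/x1.png

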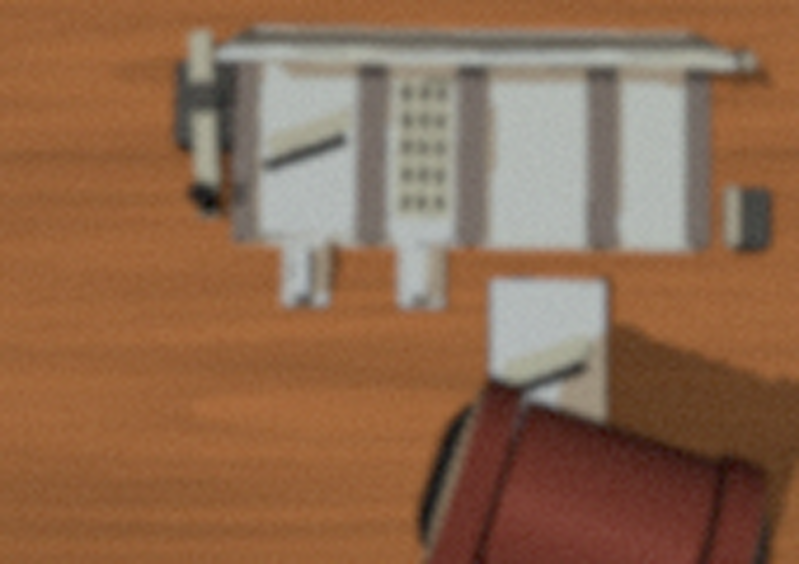

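View pics/x2.png

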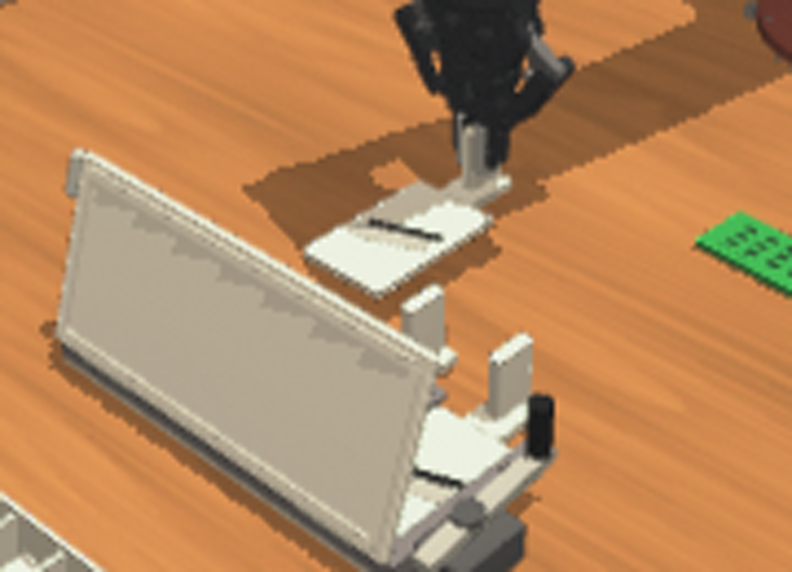

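Run:
```python
from edges import *
im=cv2.imread("pics/x1f.png")[:,:,::-1]
edges(334,359,202,220,.0361,4,im)
```

```text
slope 0.0109  y(-58) -0.0104  y(mid) -0.0109 rms 0.00017
slope 0.0134  y(-58) -0.0750  y(mid) -0.0757 rms 0.00023
centre y mid -0.043319175735143295 rel yaw 0.012168500584507 width 0.06479515523276264
```

>>> {"api": "send_rows", "payload": {"series": [{"tx":0.1,"ty":0.5,"tz":1,"wx":0,"wy":0.006,"wz":0.002,"jaw":1},{"tx":0,"ty":0.1,"tz":0.9,"wx":0,"wy":0,"wz":0,"jaw":1},{"tx":0,"ty":0,"tz":0.2,"wx":0,"wy":0,"wz":0,"jaw":1}]}}

```text
t: 25.88
tool_pos: [0.4205, -0.0608, 0.0391]
tool_rot: [0.033, 3.139, -0.005]
contact_force: [-0.2, -0.2, -0.5]
opening: 0.0082
```

Run:
```python
from h import *
plan(cw(-.18,-.0375)+[.0365],CY,1)
o=ctrl.get_obs();print(toc(o["tool_pos"]))
```

```text
t 25.88 pos [ 0.4205 -0.0608  0.0391] x [-1.     0.021 -0.003] y [ 0.021  1.    -0.003] z [ 0.003 -0.003 -1.   ] F [-0.2 -0.2 -0.5] op 0.0082 q [-0.32 -0.22  2.23 -0.    1.13 -1.87]
{'tx': -2.78, 'ty': 0.229, 'tz': 0.27, 'wx': -0.003, 'wy': 0.003, 'wz': -0.002}
[np.float64(-0.20780716975147337), np.float64(-0.03972726802387997)]
```

>>> {"api": "send_rows", "payload": {"series": [{"tx":-0.6,"ty":0.25,"tz":0.25,"wx":-0.003,"wy":0.003,"wz":0.003,"jaw":1},{"tx":-0.8,"ty":0.05,"tz":0,"wx":0,"wy":0,"wz":0,"jaw":1}]}}

```text
t: 26.12
tool_pos: [0.4349, -0.0582, 0.036]
tool_rot: [-0.04, -3.14, -0.0]
contact_force: [0.1, -0.0, -0.4]
opening: 0.0082
```

Run:
```python
from h import *
plan(cw(-.18,-.0375)+[.036],CY,1)
o=ctrl.get_obs();print(toc(o["tool_pos"]))
```

```text
t 26.12 pos [ 0.4349 -0.0582  0.036 ] x [-1.     0.025  0.001] y [0.025 1.    0.   ] z [-0.001  0.    -1.   ] F [ 0.1 -0.  -0.4] op 0.0082 q [-0.3  -0.17  2.2  -0.    1.12 -1.85]
{'tx': -1.347, 'ty': -0.049, 'tz': -0.006, 'wx': 0.0, 'wy': -0.001, 'wz': -0.006}
[np.float64(-0.19347053866766348), np.float64(-0.036921294927570805)]
```

>>> {"api": "send_rows", "payload": {"series": [{"tx":-0.8,"ty":-0.05,"tz":0,"wx":0,"wy":0,"wz":0,"jaw":1},{"tx":-0.8,"ty":0,"tz":0,"wx":0,"wy":0,"wz":-0.003,"jaw":1},{"tx":-0.8,"ty":0,"tz":0,"wx":0,"wy":0,"wz":0,"jaw":1}]}}

```text
t: 26.5
tool_pos: [0.4616, -0.0596, 0.0365]
tool_rot: [0.034, 3.141, -0.0]
contact_force: [-0.4, -0.8, -1.4]
opening: 0.0079
```

Run:
```python
from h import *
plan(cw(-.12,-.0375)+[.036],CY,1)
o=ctrl.get_obs();print(toc(o["tool_pos"]))
```

```text
t 26.5 pos [ 0.4616 -0.0596  0.0365] x [-1.     0.022 -0.   ] y [ 0.022  1.    -0.   ] z [ 0. -0. -1.] F [-0.4 -0.8 -1.4] op 0.0079 q [-0.29 -0.1   2.14 -0.    1.11 -1.84]
{'tx': -4.671, 'ty': 0.04, 'tz': 0.053, 'wx': -0.0, 'wy': 0.0, 'wz': -0.003}
[np.float64(-0.166706875191488), np.float64(-0.03776559058033233)]
```

>>> {"api": "send_rows", "payload": {"series": [{"tx":-1.2,"ty":0,"tz":0.05,"wx":0,"wy":0,"wz":0,"jaw":1},{"tx":-1.2,"ty":0,"tz":0,"wx":0,"wy":0,"wz":-0.002,"jaw":1},{"tx":-1.2,"ty":0,"tz":0,"wx":0,"wy":0,"wz":0,"jaw":1},{"tx":-1.2,"ty":0,"tz":0,"wx":0,"wy":0,"wz":0,"jaw":1}]}}

```text
t: 27.0
tool_pos: [0.5133, -0.0607, 0.0361]
tool_rot: [0.031, 3.141, -0.0]
contact_force: [-0.3, -0.5, -1.6]
opening: 0.008
```

Run:
```python
from h import *
plan(cw(-.078,-.0375)+[.0355],CY,1)
o=ctrl.get_obs();print(toc(o["tool_pos"]))
```

```text
t 27.0 pos [ 0.5133 -0.0607  0.0361] x [-1.     0.02  -0.001] y [ 0.02  1.   -0.  ] z [ 0.001 -0.    -1.   ] F [-0.3 -0.5 -1.6] op 0.008 q [-0.26  0.02  2.01 -0.    1.1  -1.81]
{'tx': -3.703, 'ty': 0.038, 'tz': 0.061, 'wx': -0.0, 'wy': 0.001, 'wz': -0.001}
[np.float64(-0.11503280932394654), np.float64(-0.037859540503867785)]
```

>>> {"api": "send_rows", "payload": {"series": [{"tx":-1.2,"ty":0,"tz":0.08,"wx":0,"wy":0,"wz":0,"jaw":1},{"tx":-1,"ty":0,"tz":0.05,"wx":0,"wy":0,"wz":0,"jaw":1},{"tx":-0.6,"ty":0,"tz":0,"wx":0,"wy":0,"wz":0,"jaw":1},{"tx":-0.3,"ty":0,"tz":0,"wx":0,"wy":0,"wz":0,"jaw":1}]}}

```text
t: 27.5
tool_pos: [0.5471, -0.0614, 0.0349]
tool_rot: [0.03, 3.141, -0.001]
contact_force: [-2.0, -1.1, 2.0]
opening: 0.008
```

>>> {"api": "send_rows", "payload": {"series": [{"tx":-0.3,"ty":0,"tz":0,"wx":0,"wy":0,"wz":0,"jaw":1}]}}

```text
t: 27.62
tool_pos: [0.5501, -0.0614, 0.0349]
tool_rot: [0.03, 3.141, -0.001]
contact_force: [-0.2, 0.2, 0.7]
opening: 0.0078
```

>>> {"api": "send_rows", "payload": {"series": [{"tx":-0.3,"ty":0,"tz":0,"wx":0,"wy":0,"wz":0,"jaw":1}]}}

```text
t: 27.75
tool_pos: [0.551, -0.0614, 0.0349]
tool_rot: [-0.03, -3.135, 0.0]
contact_force: [-16.5, -0.5, 13.3]
opening: 0.0081
```

>>> {"api": "send_rows", "payload": {"series": [{"tx":-0.3,"ty":0,"tz":0,"wx":0,"wy":0,"wz":0,"jaw":1}]}}

```text
t: 27.88
tool_pos: [0.5509, -0.0611, 0.0348]
tool_rot: [-0.029, -3.126, -0.001]
contact_force: [-16.6, 0.4, 12.4]
opening: 0.0079
```

>>> {"api": "send_rows", "payload": {"series": [{"tx":0,"ty":0,"tz":0,"wx":0,"wy":0,"wz":0,"jaw":0.8},{"tx":0,"ty":0,"tz":0,"wx":0,"wy":0,"wz":0,"jaw":0.55},{"tx":0,"ty":0,"tz":0,"wx":0,"wy":0,"wz":0,"jaw":0.55}]}}

```text
t: 28.25
tool_pos: [0.5513, -0.0612, 0.0352]
tool_rot: [-0.029, -3.128, -0.001]
contact_force: [-1.1, -0.5, -0.2]
opening: 0.0387
```

>>> {"api": "send_rows", "payload": {"series": [{"tx":0.2,"ty":0,"tz":-2.5,"wx":0,"wy":0,"wz":0,"jaw":0.55},{"tx":0.2,"ty":0,"tz":-4,"wx":0,"wy":0,"wz":0,"jaw":0.5},{"tx":3,"ty":0,"tz":-5,"wx":0,"wy":0,"wz":0,"jaw":0.5},{"tx":5,"ty":0,"tz":-3,"wx":0,"wy":0,"wz":0,"jaw":0.5},{"tx":4,"ty":0,"tz":-2,"wx":0,"wy":0,"wz":0,"jaw":1}]}}

```text
t: 28.88
tool_pos: [0.4279, -0.0591, 0.2056]
tool_rot: [-0.028, -3.125, -0.001]
contact_force: [-0.4, -0.9, -0.4]
opening: 0.0254
```

Run:
```python
from h import *
im=ctrl.get_image("top");crop("top",230,120,400,240,"y1.png",4.7,im)
cv2.imwrite("pics/t3.png",im[:,:,::-1])
im=ctrl.get_image("scene");cv2.imwrite("pics/s3.png",im[:,:,::-1])
crop("scene",220,170,380,300,"y2.png",4.6,im)
st()
```

```text
y1.png scale 4.7
y2.png scale 4.6
t 28.98 pos [ 0.4283 -0.0594  0.2074] x [-1.     0.019  0.011] y [ 0.019  1.    -0.001] z [-0.011 -0.001 -1.   ] F [ 0.6  0.4 -0.2] op 0.0103 q [-0.31 -0.41  2.07 -0.    1.49 -1.86]
```

View pics/y1.png

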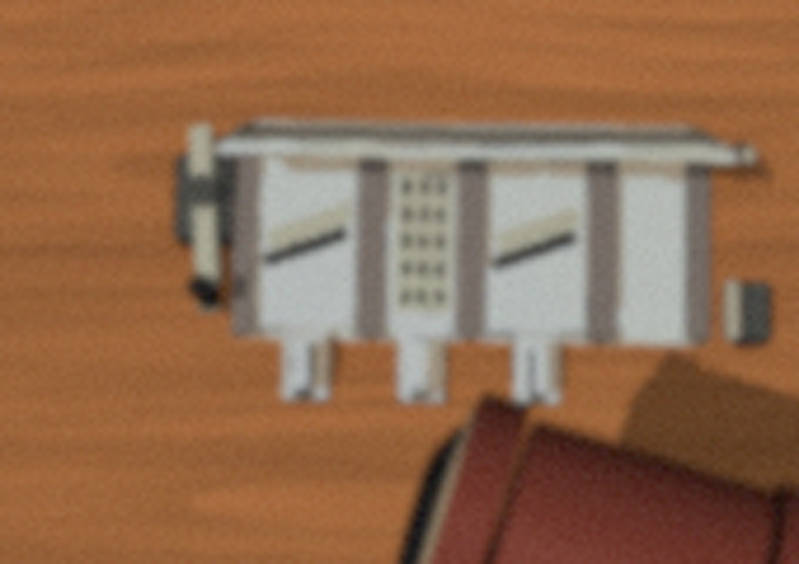

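View pics/y2.png

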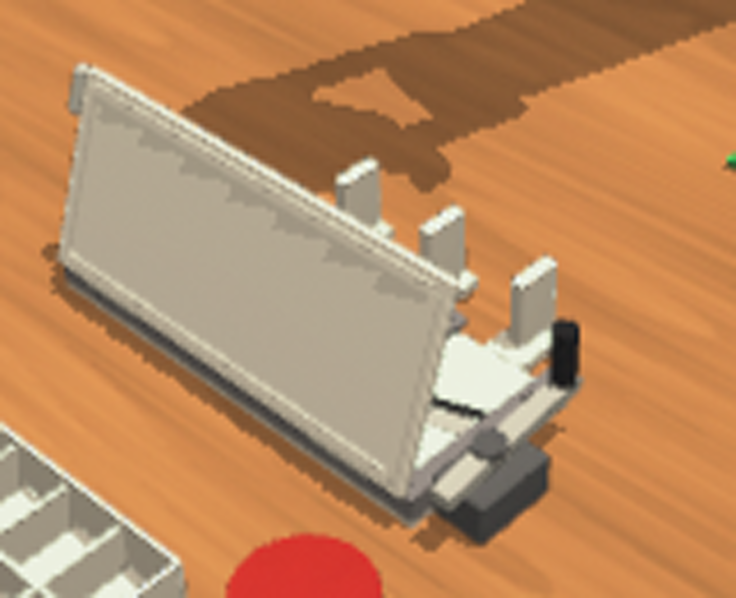

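View pics/t3.png

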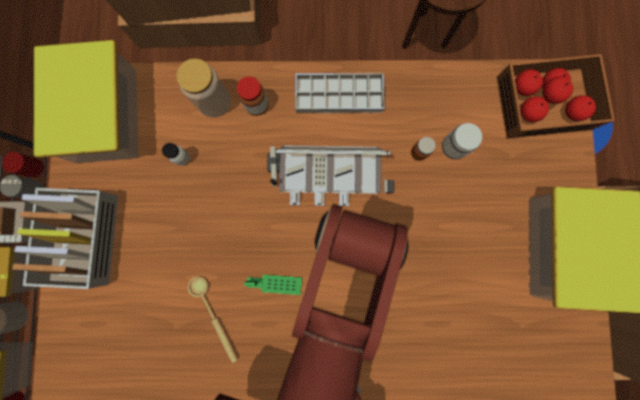

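```bash
cat > lid.py <<'E'
from h import *
import sys
H=np.array(cw(.058,0)+[.020]); ex=np.array([np.cos(CY),np.sin(CY),0])
def P(th,r): c,s=np.cos(th),np.sin(th); return H+ex*(-r*c+.006*s)+np.array([0,0,r*s+.006*c])
def T(th,r): return P(th,r)+ex*.011+np.array([0,0,.011])
def th_of(r_guess=None):
    o=ctrl.get_obs();p=np.array(o["tool_pos"])-ex*.011-np.array([0,0,.011]);d=p-H
    u=-(d@ex);z=d[2];R=np.hypot(u,z);a=np.arctan2(z,u);return a-np.arcsin(.006/R),np.sqrt(R*R-.006**2)
E
python3 - <<'E'
from lid import *
print("T start",T(1.25,.085),T(0.13,.1),T(0,.1))
for u,v in[(217,150),(757,155)]:
    for z in (.125,.13,.135): print(np.round(ray("top",230+u/4.7,120+v/4.7,z),4),np.round(toc(ray("top",230+u/4.7,120+v/4.7,z)),4),z)
plan(list(cw(.09,0))+[.205],CY)
E
```

```text
T start [ 0.67688286 -0.02590988  0.11355563] [ 0.59962692 -0.02444184  0.04991279] [ 0.5980056  -0.02441104  0.037     ]
[0.6542 0.1071 0.125 ] [0.0226 0.1326] 0.125
[0.6529 0.1065 0.13  ] [0.0214 0.1319] 0.13
[0.6517 0.1059 0.135 ] [0.0202 0.1313] 0.135
[ 0.6504 -0.1711  0.125 ] [ 0.0241 -0.1457] 0.125
[ 0.6491 -0.1702  0.13  ] [ 0.0229 -0.1448] 0.13
[ 0.6479 -0.1693  0.135 ] [ 0.0217 -0.1439] 0.135
t 28.98 pos [ 0.4283 -0.0594  0.2074] x [-1.     0.019  0.011] y [ 0.019  1.    -0.001] z [-0.011 -0.001 -1.   ] F [ 0.6  0.4 -0.2] op 0.0103 q [-0.31 -0.41  2.07 -0.    1.49 -1.86]
{'tx': -4.835, 'ty': 0.634, 'tz': -0.013, 'wx': -0.0, 'wy': -0.002, 'wz': 0.0}
{'tx': -4.835, 'ty': 0.634, 'tz': -0.004, 'wx': -0.0, 'wy': -0.002, 'wz': 0.0}
{'tx': -4.835, 'ty': 0.635, 'tz': 0.005, 'wx': -0.0, 'wy': -0.002, 'wz': 0.0}
{'tx': -4.835, 'ty': 0.635, 'tz': 0.014, 'wx': -0.0, 'wy': -0.002, 'wz': 0.0}
{'tx': -4.834, 'ty': 0.635, 'tz': 0.023, 'wx': -0.0, 'wy': -0.002, 'wz': 0.0}
{'tx': -4.834, 'ty': 0.636, 'tz': 0.032, 'wx': -0.0, 'wy': -0.002, 'wz': 0.0}
```

>>> {"api": "send_rows", "payload": {"series": [{"tx":-4.8,"ty":0.6,"tz":0,"wx":0,"wy":-0.002,"wz":0,"jaw":1},{"tx":-4.8,"ty":0.6,"tz":0,"wx":0,"wy":-0.002,"wz":0,"jaw":1},{"tx":-4.8,"ty":0.6,"tz":0,"wx":0,"wy":-0.002,"wz":0,"jaw":1},{"tx":-4.8,"ty":0.6,"tz":0,"wx":0,"wy":-0.002,"wz":0,"jaw":1},{"tx":-4.8,"ty":0.6,"tz":0,"wx":0,"wy":0,"wz":0,"jaw":1}]}}

```text
t: 29.6
tool_pos: [0.676, -0.0334, 0.2024]
tool_rot: [-0.033, -3.141, 0.003]
contact_force: [0.5, -0.1, 0.5]
opening: -0.0002
```

>>> {"api": "send_rows", "payload": {"series": [{"tx":-4,"ty":0.6,"tz":0,"wx":0,"wy":0,"wz":0,"jaw":1},{"tx":0,"ty":0,"tz":0,"wx":0,"wy":0,"wz":0,"jaw":1}]}}

```text
t: 29.85
tool_pos: [0.7202, -0.0273, 0.1972]
tool_rot: [-0.031, -3.138, 0.001]
contact_force: [0.1, 0.2, 0.7]
opening: -0.0004
```

Run:
```python
from lid import *
plan(list(cw(.09,0))+[.114],CY)
crop("scene",220,130,400,280,"z1.png",4)
```

```text
t 29.85 pos [ 0.7202 -0.0273  0.1972] x [-1.     0.02   0.004] y [ 0.02   1.    -0.001] z [-0.004 -0.001 -1.   ] F [0.1 0.2 0.7] op -0.0004 q [-0.14  0.3   1.41 -0.    1.44 -1.69]
{'tx': 0.046, 'ty': 0.032, 'tz': 4.158, 'wx': -0.0, 'wy': -0.002, 'wz': -0.001}
{'tx': 0.053, 'ty': 0.03, 'tz': 4.158, 'wx': -0.0, 'wy': -0.002, 'wz': -0.001}
z1.png scale 4
```

View pics/z1.png

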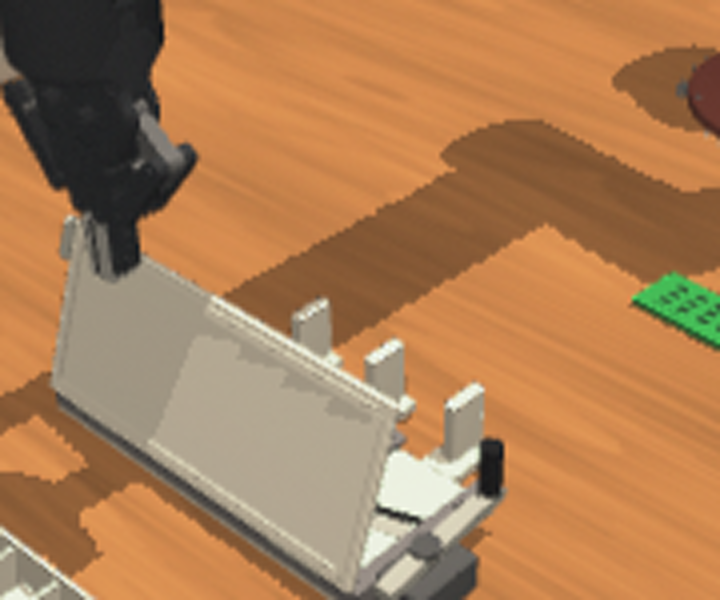

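>>> {"api": "send_rows", "payload": {"series": [{"tx":0,"ty":0,"tz":2.8,"wx":0,"wy":0,"wz":0,"jaw":1},{"tx":0,"ty":0,"tz":2.8,"wx":0,"wy":0,"wz":0,"jaw":1},{"tx":0,"ty":0,"tz":2.4,"wx":0,"wy":0,"wz":0,"jaw":1},{"tx":0,"ty":0,"tz":0.3,"wx":0,"wy":0,"wz":0,"jaw":1}]}}

```text
t: 30.4
tool_pos: [0.716, -0.0279, 0.1109]
tool_rot: [-0.033, -3.136, 0.001]
contact_force: [-0.1, -0.2, 0.4]
opening: -0.0001
```

Run:
```python
from lid import *
plan(T(1.25,.085),CY)
```

```text
t 30.4 pos [ 0.716  -0.0279  0.1109] x [-1.     0.021  0.006] y [ 0.021  1.    -0.001] z [-0.006 -0.001 -1.   ] F [-0.1 -0.2  0.4] op -0.0001 q [-0.14  0.37  1.48 -0.    1.3  -1.69]
{'tx': 3.919, 'ty': 0.113, 'tz': -0.24, 'wx': -0.001, 'wy': -0.006, 'wz': -0.002}
```

Now sweep the lid along its arc, first to about 0.95 rad.

>>> {"api": "send_rows", "payload": {"series": [{"tx":1.2,"ty":0.05,"tz":0,"wx":0,"wy":-0.006,"wz":0,"jaw":1},{"tx":1.0,"ty":0,"tz":0,"wx":0,"wy":0,"wz":0,"jaw":1},{"tx":1.0,"ty":0,"tz":0,"wx":0,"wy":0,"wz":0,"jaw":1},{"tx":0.8,"ty":0,"tz":0,"wx":0,"wy":0,"wz":0,"jaw":1}]}}

```text
t: 30.9
tool_pos: [0.6749, -0.027, 0.1142]
tool_rot: [0.034, 3.137, -0.002]
contact_force: [-0.3, -0.5, -0.4]
opening: -0.0001
```

Run:
```python
from lid import *
st();print(th_of())
crop("scene",220,130,400,280,"z2.png",4)
```

```text
t 30.9 pos [ 0.6749 -0.027   0.1142] x [-1.     0.022 -0.004] y [ 0.022  1.    -0.002] z [ 0.004 -0.002 -1.   ] F [-0.3 -0.5 -0.4] op -0.0001 q [-0.15  0.27  1.59 -0.    1.28 -1.7 ]
(np.float64(1.2310895391094208), np.float64(0.08607439596022252))
z2.png scale 4
```

View pics/z2.png

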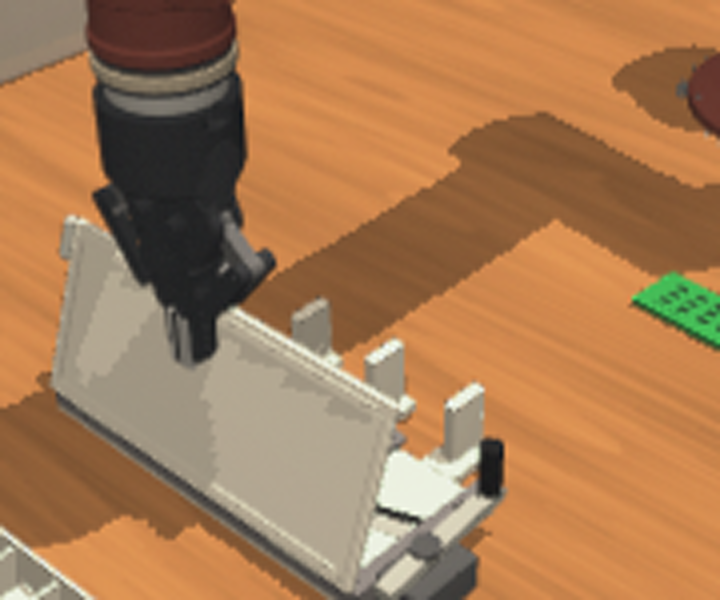

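```bash
cat >> lid.py <<'E'
def path(th0,th1,r0,r1,n):
    o,R=st();p=np.array(o["tool_pos"])
    for i in range(1,n+1):
        q=T(th0+(th1-th0)*i/n,r0+(r1-r0)*i/n);print(np.round(R.T@(q-p)*100,2));p=q
E
python3 - <<'E'
from lid import *
path(1.23,.2,.086,.1,10)
E
```

```text
t 30.95 pos [ 0.6743 -0.0269  0.1141] x [-1.     0.022 -0.004] y [ 0.022  1.    -0.001] z [ 0.004 -0.002 -1.   ] F [0.4 0.2 0.2] op -0.0001 q [-0.15  0.27  1.59 -0.    1.28 -1.7 ]
[0.84 0.11 0.16]
[ 0.89 -0.    0.25]
[ 0.88 -0.    0.35]
[ 0.85 -0.    0.45]
[ 0.81 -0.    0.54]
[ 0.76 -0.    0.63]
[ 0.69 -0.    0.72]
[ 0.62 -0.    0.8 ]
[ 0.54 -0.    0.87]
[0.45 0.   0.94]
```

>>> {"api": "send_rows", "payload": {"series": [{"tx":0.9,"ty":0.1,"tz":0.2,"wx":0,"wy":0,"wz":0,"jaw":1},{"tx":0.9,"ty":0,"tz":0.25,"wx":0,"wy":0,"wz":0,"jaw":1},{"tx":0.9,"ty":0,"tz":0.35,"wx":0,"wy":0,"wz":0,"jaw":1}]}}

```text
t: 31.32
tool_pos: [0.6474, -0.0255, 0.1069]
tool_rot: [0.034, 3.133, -0.003]
contact_force: [1.5, -1.0, -0.6]
opening: -0.0002
```

Run:
```python
from lid import *
print(th_of())
path(th_of()[0],.2,th_of()[1],.1,8)
crop("scene",220,130,400,280,"z3.png",4)
```

```text
(np.float64(0.9169745318419479), np.float64(0.09101642413732038))
t 31.32 pos [ 0.6474 -0.0255  0.1069] x [-1.     0.022 -0.008] y [ 0.022  1.    -0.002] z [ 0.008 -0.002 -1.   ] F [ 1.5 -1.  -0.6] op -0.0002 q [-0.15  0.21  1.67 -0.    1.25 -1.7 ]
[0.74 0.02 0.39]
[ 0.71 -0.    0.47]
[ 0.67 -0.    0.54]
[ 0.62 -0.    0.6 ]
[ 0.57 -0.    0.66]
[0.52 0.   0.72]
[0.45 0.   0.77]
[0.38 0.   0.82]
z3.png scale 4
```

View pics/z3.png

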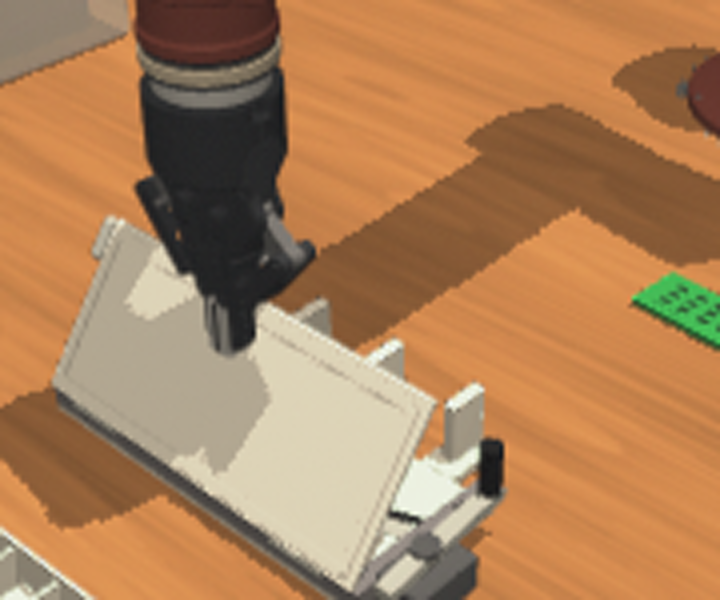

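>>> {"api": "send_rows", "payload": {"series": [{"tx":0.75,"ty":0,"tz":0.4,"wx":0,"wy":0.004,"wz":0,"jaw":1},{"tx":0.7,"ty":0,"tz":0.5,"wx":0,"wy":0.002,"wz":0,"jaw":1},{"tx":0.65,"ty":0,"tz":0.55,"wx":0,"wy":0,"wz":0,"jaw":1},{"tx":0.6,"ty":0,"tz":0.6,"wx":0,"wy":0,"wz":0,"jaw":1}]}}

```text
t: 31.88
tool_pos: [0.6173, -0.0248, 0.0842]
tool_rot: [-0.034, -3.141, 0.003]
contact_force: [0.9, 0.1, 0.7]
opening: 0.0001
```

Run:
```python
from lid import *
print(th_of())
path(th_of()[0],.12,th_of()[1],.1,5)
```

```text
(np.float64(0.5210068550433258), np.float64(0.09643836511300677))
t 31.88 pos [ 0.6173 -0.0248  0.0842] x [-1.     0.022  0.001] y [ 0.022  1.    -0.002] z [-0.001 -0.002 -1.   ] F [0.9 0.1 0.7] op 0.0001 q [-0.16  0.18  1.75 -0.    1.21 -1.71]
[0.46 0.   0.63]
[0.41 0.   0.67]
[0.36 0.   0.71]
[0.3  0.   0.74]
[0.24 0.   0.77]
```

>>> {"api": "send_rows", "payload": {"series": [{"tx":0.45,"ty":0,"tz":0.65,"wx":0,"wy":0,"wz":0,"jaw":1},{"tx":0.4,"ty":0,"tz":0.7,"wx":0,"wy":0,"wz":0,"jaw":1},{"tx":0.35,"ty":0,"tz":0.7,"wx":0,"wy":0,"wz":0,"jaw":1}]}}

```text
t: 32.25
tool_pos: [0.6041, -0.0245, 0.0621]
tool_rot: [-0.034, -3.14, 0.003]
contact_force: [0.2, -0.4, 0.3]
opening: 0.0003
```

Run:
```python
from lid import *
print(th_of())
path(th_of()[0],.12,th_of()[1],.1,2)
crop("scene",220,170,400,320,"z4.png",4)
```

```text
(np.float64(0.2586762411012791), np.float64(0.09874829670306949))
t 32.25 pos [ 0.6041 -0.0245  0.0621] x [-1.     0.022  0.002] y [ 0.022  1.    -0.002] z [-0.002 -0.002 -1.   ] F [ 0.2 -0.4  0.3] op 0.0003 q [-0.16  0.18  1.79 -0.    1.17 -1.71]
[ 0.25 -0.    0.65]
[0.21 0.   0.67]
z4.png scale 4
```

View pics/z4.png

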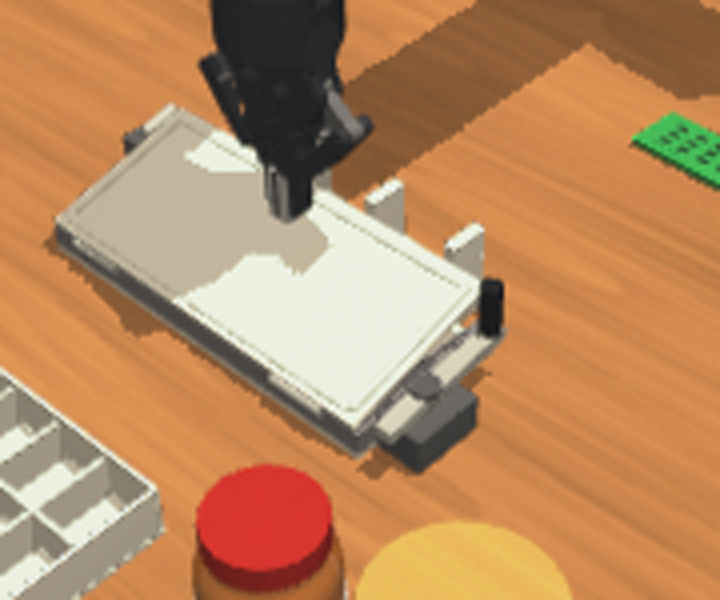

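>>> {"api": "send_rows", "payload": {"series": [{"tx":0.2,"ty":0,"tz":0.6,"wx":0,"wy":0,"wz":0,"jaw":1},{"tx":0.1,"ty":0,"tz":0.5,"wx":0,"wy":0,"wz":0,"jaw":1}]}}

```text
t: 32.55
tool_pos: [0.5998, -0.0243, 0.0495]
tool_rot: [-0.034, -3.137, 0.002]
contact_force: [-4.4, 0.5, 9.6]
opening: -0.0
```

>>> {"api": "send_rows", "payload": {"series": [{"tx":0,"ty":0,"tz":0.3,"wx":0,"wy":0,"wz":0,"jaw":1}]}}

```text
t: 32.67
tool_pos: [0.5994, -0.0242, 0.0472]
tool_rot: [-0.034, -3.135, 0.002]
contact_force: [-5.0, 0.7, 7.9]
opening: 0.0002
```

>>> {"api": "send_rows", "payload": {"series": [{"tx":0,"ty":0,"tz":0.3,"wx":0,"wy":0,"wz":0,"jaw":1}]}}

```text
t: 32.8
tool_pos: [0.599, -0.0242, 0.0449]
tool_rot: [-0.033, -3.133, 0.002]
contact_force: [-3.5, 0.5, 6.4]
opening: 0.0003
```

>>> {"api": "send_rows", "payload": {"series": [{"tx":0,"ty":0,"tz":0.3,"wx":0,"wy":0,"wz":0,"jaw":1}]}}

```text
t: 32.92
tool_pos: [0.5987, -0.0242, 0.0427]
tool_rot: [-0.033, -3.132, 0.002]
contact_force: [-4.2, 0.0, 8.8]
opening: -0.0002
```

>>> {"api": "send_rows", "payload": {"series": [{"tx":0,"ty":0,"tz":0.35,"wx":0,"wy":0,"wz":0,"jaw":1}]}}

```text
t: 33.05
tool_pos: [0.5984, -0.0242, 0.0399]
tool_rot: [-0.033, -3.13, 0.002]
contact_force: [-2.7, 0.3, 4.9]
opening: 0.0
```

>>> {"api": "send_rows", "payload": {"series": [{"tx":0,"ty":0,"tz":0.35,"wx":0,"wy":0,"wz":0,"jaw":1}]}}

```text
t: 33.17
tool_pos: [0.5984, -0.0242, 0.0367]
tool_rot: [-0.033, -3.13, 0.002]
contact_force: [-5.9, 0.6, 20.1]
opening: -0.0001
```

>>> {"api": "send_rows", "payload": {"series": [{"tx":0,"ty":0,"tz":0.35,"wx":0,"wy":0,"wz":0,"jaw":1}]}}

```text
t: 33.3
tool_pos: [0.5985, -0.0242, 0.0366]
tool_rot: [-0.032, -3.127, 0.002]
contact_force: [-15.9, 2.6, 33.5]
opening: -0.0003
```

>>> {"api": "send_rows", "payload": {"series": [{"tx":0,"ty":0,"tz":0.35,"wx":0,"wy":0,"wz":0,"jaw":1}]}}

```text
t: 33.42
tool_pos: [0.5986, -0.0242, 0.0368]
tool_rot: [-0.032, -3.125, 0.002]
contact_force: [-13.3, 1.9, 23.9]
opening: 0.0001
```

>>> {"api": "send_rows", "payload": {"series": [{"tx":0,"ty":0,"tz":-1,"wx":0,"wy":0,"wz":0,"jaw":1},{"tx":0,"ty":0,"tz":-4,"wx":0,"wy":0,"wz":0,"jaw":1},{"tx":2,"ty":0,"tz":-5,"wx":0,"wy":0,"wz":0,"jaw":0.7},{"tx":5,"ty":0,"tz":-2,"wx":0,"wy":0,"wz":0,"jaw":0.5},{"tx":4,"ty":0,"tz":0,"wx":0,"wy":0,"wz":0,"jaw":0.5}]}}

```text
t: 34.05
tool_pos: [0.4908, -0.0223, 0.1627]
tool_rot: [-0.031, -3.128, 0.002]
contact_force: [-0.1, 0.6, -0.3]
opening: 0.0424
```

Run:
```python
from h import *
im=ctrl.get_image("top");crop("top",230,120,400,240,"a1.png",4.7,im);cv2.imwrite("pics/t4.png",im[:,:,::-1])
crop("scene",220,170,380,300,"a2.png",4.6)
st()
```

```text
a1.png scale 4.7
a2.png scale 4.6
t 34.15 pos [ 0.4883 -0.0218  0.1604] x [-1.     0.02   0.018] y [ 0.02   1.    -0.001] z [-0.018 -0.001 -1.   ] F [ 0.2 -0.1 -0.6] op 0.0426 q [-0.19 -0.2   1.99 -0.    1.37 -1.74]
```

View pics/a1.png

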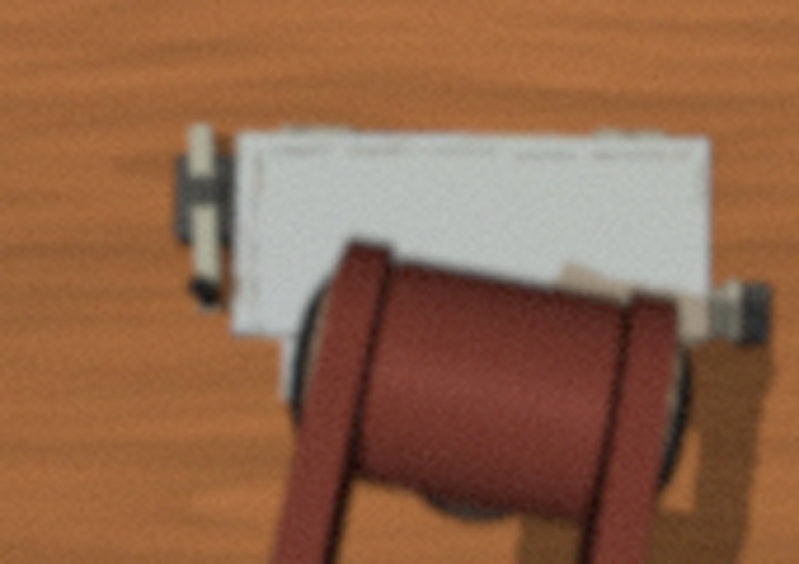

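View pics/a2.png

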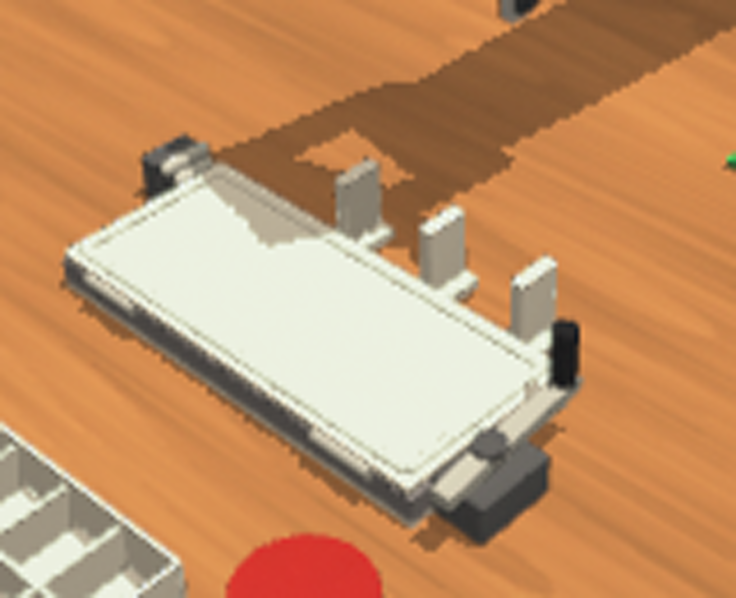

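Run:
```python
from h import *
print(ray("scene",220+565.5/4.6,170+327/4.6,.071),ray("scene",220+565/4.6,170+382/4.6,.037))
print(ray("top",230+197/4.7,120+284/4.7,.071),ray("top",230+208/4.7,120+298/4.7,.037))
k=np.array([.593,.128]);print(toc(k))
plan([.592,.129,.12],CY)
```

```text
[0.59318843 0.1251515  0.071     ] [0.59448111 0.12710039 0.037     ]
[0.59330883 0.12376592 0.071     ] [0.5910951  0.12200981 0.037     ]
[np.float64(-0.03890032729413618), np.float64(0.15228842548404356)]
t 34.15 pos [ 0.4883 -0.0218  0.1604] x [-1.     0.02   0.018] y [ 0.02   1.    -0.001] z [-0.018 -0.001 -1.   ] F [ 0.2 -0.1 -0.6] op 0.0426 q [-0.19 -0.2   1.99 -0.    1.37 -1.74]
{'tx': -2.534, 'ty': 3.823, 'tz': 0.961, 'wx': -0.0, 'wy': -0.004, 'wz': -0.0}
{'tx': -2.531, 'ty': 3.822, 'tz': 0.973, 'wx': -0.0, 'wy': -0.004, 'wz': -0.0}
{'tx': -2.528, 'ty': 3.821, 'tz': 0.986, 'wx': -0.0, 'wy': -0.004, 'wz': -0.0}
{'tx': -2.524, 'ty': 3.82, 'tz': 0.998, 'wx': -0.0, 'wy': -0.004, 'wz': -0.0}
```

>>> {"api": "send_rows", "payload": {"series": [{"tx":-2.5,"ty":3.7,"tz":0.9,"wx":0,"wy":-0.004,"wz":0,"jaw":0.5},{"tx":-2.5,"ty":3.7,"tz":1,"wx":0,"wy":-0.004,"wz":0,"jaw":0.5},{"tx":-2.5,"ty":3.7,"tz":1,"wx":0,"wy":-0.004,"wz":0,"jaw":0.5},{"tx":-2.5,"ty":3,"tz":0.9,"wx":0,"wy":-0.004,"wz":0,"jaw":0.4},{"tx":0,"ty":0,"tz":0,"wx":0,"wy":0,"wz":0,"jaw":0.4}]}}

```text
t: 34.78
tool_pos: [0.5971, 0.1207, 0.1187]
tool_rot: [0.036, 3.138, -0.003]
contact_force: [-1.0, -0.4, 0.8]
opening: 0.0511
```

Run:
```python
from h import *
plan([.5925,.1245,.09],CY,2)
```

```text
t 34.77 pos [0.5971 0.1207 0.1187] x [-1.     0.023 -0.003] y [ 0.023  1.    -0.002] z [ 0.003 -0.002 -1.   ] F [-1.  -0.4  0.8] op 0.0511 q [ 0.08  0.12  1.76 -0.    1.26 -1.47]
{'tx': 0.239, 'ty': 0.189, 'tz': 1.435, 'wx': -0.001, 'wy': 0.002, 'wz': -0.002}
{'tx': 0.236, 'ty': 0.188, 'tz': 1.436, 'wx': -0.001, 'wy': 0.002, 'wz': -0.002}
```

>>> {"api": "send_rows", "payload": {"series": [{"tx":0.3,"ty":0.25,"tz":1.4,"wx":0,"wy":0,"wz":0,"jaw":0.4},{"tx":0.2,"ty":0.15,"tz":1.4,"wx":0,"wy":0,"wz":0,"jaw":0.4}]}}

```text
t: 35.02
tool_pos: [0.5927, 0.1242, 0.0896]
tool_rot: [0.037, 3.137, -0.003]
contact_force: [-0.5, -0.5, -0.2]
opening: 0.0513
```

Run:
```python
from h import *
plan([.5925,.1245,.056],CY,2)
crop("scene",300,200,420,300,"b1.png",6)
```

```text
t 35.02 pos [0.5927 0.1242 0.0896] x [-1.     0.024 -0.005] y [ 0.024  1.    -0.002] z [ 0.005 -0.002 -1.   ] F [-0.5 -0.5 -0.2] op 0.0513 q [ 0.08  0.14  1.78 -0.    1.21 -1.46]
{'tx': 0.017, 'ty': 0.018, 'tz': 1.678, 'wx': -0.001, 'wy': 0.002, 'wz': -0.002}
{'tx': 0.013, 'ty': 0.016, 'tz': 1.678, 'wx': -0.001, 'wy': 0.002, 'wz': -0.002}
b1.png scale 6
```

View pics/b1.png

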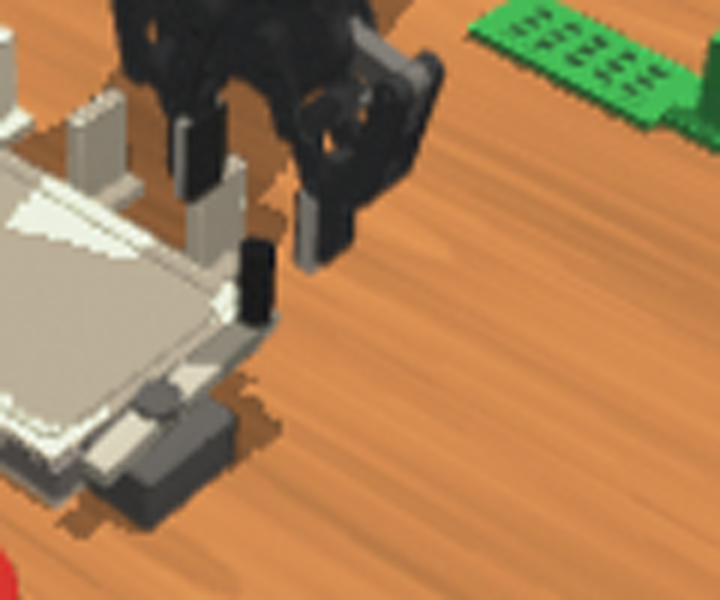

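>>> {"api": "send_rows", "payload": {"series": [{"tx":0.05,"ty":0,"tz":1.5,"wx":0,"wy":0.002,"wz":0,"jaw":0.4},{"tx":0.05,"ty":0,"tz":1.5,"wx":0,"wy":0.002,"wz":0,"jaw":0.4},{"tx":0,"ty":0,"tz":0.3,"wx":0,"wy":0,"wz":0,"jaw":0.5},{"tx":0,"ty":0,"tz":0,"wx":0,"wy":0,"wz":0,"jaw":1},{"tx":0,"ty":0,"tz":0,"wx":0,"wy":0,"wz":0,"jaw":1}], "squeeze": 40}}

```text
t: 35.7
tool_pos: [0.5886, 0.1241, 0.0512]
tool_rot: [-0.041, -3.136, -0.002]
contact_force: [-0.0, 5.5, -2.2]
opening: 0.0124
```

>>> {"api": "send_rows", "payload": {"series": [{"tx":0,"ty":0,"tz":0,"wx":0,"wy":0,"wz":0,"jaw":1},{"tx":0,"ty":0,"tz":0,"wx":0,"wy":0,"wz":0,"jaw":1}]}}

```text
t: 35.95
tool_pos: [0.5887, 0.1242, 0.0513]
tool_rot: [-0.041, -3.137, -0.001]
contact_force: [0.5, 1.0, -3.1]
opening: 0.0129
```

```bash
cat > arc2.py <<'E'
from h import *
import sys
pv=np.array(cw(.020,.153))
def arc(th1,n,r=.060):
    o,R=st();p=np.array(o["tool_pos"]);d=p[:2]-pv;th=np.arctan2(-d[0],d[1])-CY;r0=np.linalg.norm(d);print("r",r0,"th",th)
    dt=(th1-th)/n
    for i in range(n):
        t=th+dt*(i+1)+CY;rr=r0+(r-r0)*(i+1)/n
        q=np.array([pv[0]-rr*np.sin(t),pv[1]+rr*np.cos(t),p[2]])
        Ri=R@Rn.from_rotvec([0,0,-dt*i]).as_matrix()
        print(np.round(Ri.T@(q-p)*100,2),"wz",round(-dt,3));p=q
arc(float(sys.argv[1]),int(sys.argv[2]))
E
python3 arc2.py 0 12
```

```text
t 35.95 pos [0.5887 0.1242 0.0513] x [-1.     0.026  0.005] y [0.026 1.    0.001] z [-0.005  0.001 -1.   ] F [ 0.5  1.  -3.1] op 0.0129 q [ 0.08  0.19  1.8   0.    1.15 -1.46]
r 0.06331024414554563 th 1.6434407325978138
[-0.02  0.86  0.  ] wz 0.137
[-0.02  0.86 -0.  ] wz 0.137
[-0.02  0.86 -0.  ] wz 0.137
[-0.02  0.85 -0.  ] wz 0.137
[-0.02  0.85 -0.  ] wz 0.137
[-0.02  0.85 -0.  ] wz 0.137
[-0.02  0.84 -0.  ] wz 0.137
[-0.02  0.84 -0.  ] wz 0.137
[-0.02  0.83 -0.  ] wz 0.137
[-0.02  0.83 -0.  ] wz 0.137
[-0.02  0.83 -0.  ] wz 0.137
[-0.02  0.82 -0.  ] wz 0.137
```

>>> {"api": "send_rows", "payload": {"series": [{"tx":-0.03,"ty":0.86,"tz":0,"wx":0,"wy":0,"wz":0.137,"jaw":1},{"tx":-0.03,"ty":0.86,"tz":0,"wx":0,"wy":0,"wz":0.137,"jaw":1},{"tx":-0.03,"ty":0.86,"tz":0,"wx":0,"wy":0,"wz":0.137,"jaw":1},{"tx":-0.03,"ty":0.86,"tz":0,"wx":0,"wy":0,"wz":0.137,"jaw":1}]}}

```text
t: 36.45
tool_pos: [0.5962, 0.158, 0.0513]
tool_rot: [-0.912, -2.997, 0.002]
contact_force: [-0.9, 1.6, -2.1]
opening: 0.0131
```

```bash
python3 arc2.py 0 9
```

```text
t 36.45 pos [0.5962 0.158  0.0513] x [-0.83   0.557  0.008] y [ 0.557  0.83  -0.004] z [-0.009  0.002 -1.   ] F [-0.9  1.6 -2.1] op 0.0131 q [ 0.14  0.23  1.76  0.    1.16 -0.84]
r 0.06345180819835752 th 1.090222239595959
[-0.01  0.77 -0.  ] wz 0.121
[-0.01  0.76 -0.  ] wz 0.121
[-0.02  0.76 -0.  ] wz 0.121
[-0.02  0.75 -0.  ] wz 0.121
[-0.02  0.75 -0.01] wz 0.121
[-0.02  0.74 -0.01] wz 0.121
[-0.02  0.74 -0.01] wz 0.121
[-0.02  0.73 -0.01] wz 0.121
[-0.02  0.73 -0.01] wz 0.121
```

>>> {"api": "send_rows", "payload": {"series": [{"tx":-0.02,"ty":0.78,"tz":0,"wx":0,"wy":0,"wz":0.121,"jaw":1},{"tx":-0.02,"ty":0.78,"tz":0,"wx":0,"wy":0,"wz":0.121,"jaw":1},{"tx":-0.02,"ty":0.78,"tz":0,"wx":0,"wy":0,"wz":0.121,"jaw":1},{"tx":-0.02,"ty":0.78,"tz":0,"wx":0,"wy":0,"wz":0.121,"jaw":1},{"tx":-0.02,"ty":0.78,"tz":0,"wx":0,"wy":0,"wz":0.121,"jaw":1}]}}

```text
t: 37.08
tool_pos: [0.6249, 0.1853, 0.0513]
tool_rot: [-1.786, -2.57, 0.005]
contact_force: [-0.1, 0.6, -0.4]
opening: 0.0129
```

```bash
python3 arc2.py 0 4;  python3 - <<'E'
from h import *
crop("scene",260,200,420,320,"b2.png",5)
E
```

```text
t 37.08 pos [0.6249 0.1853 0.0513] x [-0.348  0.937  0.008] y [ 0.937  0.349 -0.009] z [-0.012  0.004 -1.   ] F [-0.1  0.6 -0.4] op 0.0129 q [ 0.17  0.3   1.67  0.01  1.18 -0.19]
r 0.06372221227902097 th 0.45614407918281635
[-0.08  0.72 -0.01] wz 0.114
[-0.08  0.71 -0.01] wz 0.114
[-0.08  0.7  -0.01] wz 0.114
[-0.08  0.69 -0.01] wz 0.114
b2.png scale 5
```

View pics/b2.png

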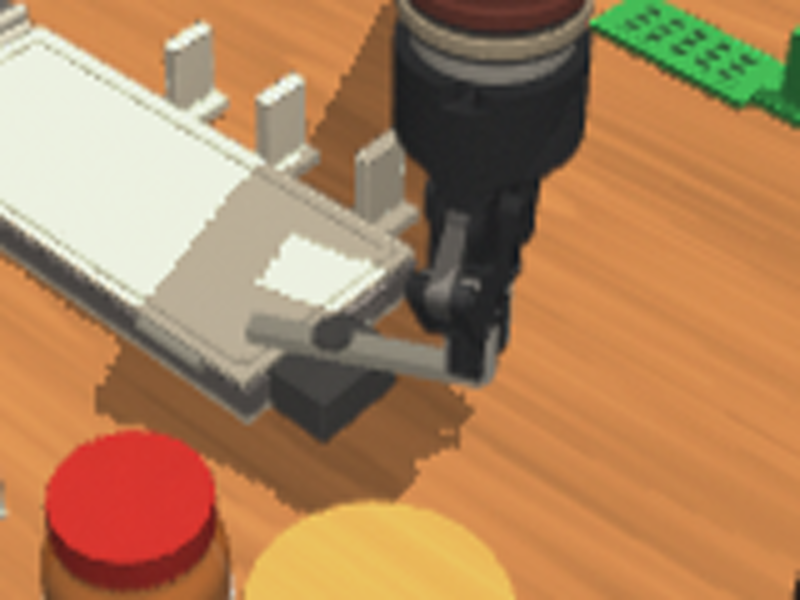

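>>> {"api": "send_rows", "payload": {"series": [{"tx":-0.03,"ty":0.75,"tz":0,"wx":0,"wy":0,"wz":0.114,"jaw":1},{"tx":-0.03,"ty":0.75,"tz":0,"wx":0,"wy":0,"wz":0.114,"jaw":1},{"tx":-0.03,"ty":0.75,"tz":0,"wx":0,"wy":0,"wz":0.114,"jaw":1}]}}

```text
t: 37.5
tool_pos: [0.6468, 0.1913, 0.0513]
tool_rot: [-2.205, -2.218, 0.007]
contact_force: [-2.0, 2.0, -0.1]
opening: 0.0127
```

>>> {"api": "send_rows", "payload": {"series": [{"tx":0,"ty":0.6,"tz":0,"wx":0,"wy":0,"wz":0.09,"jaw":1}]}}

```text
t: 37.62
tool_pos: [0.6528, 0.1916, 0.0512]
tool_rot: [-2.304, -2.115, 0.008]
contact_force: [-0.4, 1.0, -1.5]
opening: 0.013
```

```bash
python3 arc2.py 0 1
```

```text
t 37.62 pos [0.6528 0.1916 0.0512] x [0.085 0.996 0.006] y [ 0.996 -0.085 -0.014] z [-0.013  0.007 -1.   ] F [-0.4  1.  -1.5] op 0.013 q [0.17 0.36 1.6  0.01 1.2  0.25]
r 0.06398960018085345 th 0.005515141895281872
[-0.4   0.06 -0.  ] wz 0.006
```

Push gently on to feel the stop.

>>> {"api": "send_rows", "payload": {"series": [{"tx":0,"ty":0.2,"tz":0,"wx":0,"wy":0,"wz":0,"jaw":1}]}}

```text
t: 37.75
tool_pos: [0.6541, 0.1916, 0.0512]
tool_rot: [-2.301, -2.116, 0.01]
contact_force: [-7.8, 1.8, 1.9]
opening: 0.0126
```

>>> {"api": "send_rows", "payload": {"series": [{"tx":0,"ty":0.2,"tz":0,"wx":0,"wy":0,"wz":0,"jaw":1}]}}

```text
t: 37.88
tool_pos: [0.6541, 0.1916, 0.0511]
tool_rot: [-2.296, -2.116, 0.016]
contact_force: [-10.5, 0.7, 3.8]
opening: 0.0127
```

>>> {"api": "send_rows", "payload": {"series": [{"tx":0,"ty":0.2,"tz":0,"wx":0,"wy":0,"wz":0,"jaw":1}]}}

```text
t: 38.0
tool_pos: [0.6541, 0.1916, 0.0511]
tool_rot: [-2.29, -2.117, 0.022]
contact_force: [-9.5, 0.9, 3.1]
opening: 0.0129
```

Hard stop reached: shut. Release and withdraw upward.

>>> {"api": "send_rows", "payload": {"series": [{"tx":0,"ty":0,"tz":0,"wx":0,"wy":0,"wz":0,"jaw":0.8},{"tx":0,"ty":0,"tz":0,"wx":0,"wy":0,"wz":0,"jaw":0.4},{"tx":0,"ty":0,"tz":0,"wx":0,"wy":0,"wz":0,"jaw":0.4},{"tx":0,"ty":0,"tz":-2.5,"wx":0,"wy":0,"wz":0,"jaw":0.4},{"tx":0,"ty":0,"tz":-4,"wx":0,"wy":0,"wz":0,"jaw":0.4}]}}

```text
t: 38.62
tool_pos: [0.6542, 0.1896, 0.1141]
tool_rot: [-2.284, -2.122, 0.03]
contact_force: [0.3, -0.7, -0.5]
opening: 0.0513
```

>>> {"api": "send_rows", "payload": {"series": [{"tx":0,"ty":0,"tz":-5,"wx":0,"wy":0,"wz":0,"jaw":0.4},{"tx":0,"ty":-5,"tz":-4,"wx":0,"wy":0,"wz":0,"jaw":0.4},{"tx":4,"ty":-5,"tz":-3,"wx":0,"wy":0,"wz":0,"jaw":0.4},{"tx":4,"ty":-5,"tz":0,"wx":0,"wy":0,"wz":0,"jaw":0.4},{"tx":4,"ty":-5,"tz":0,"wx":0,"wy":0,"wz":0,"jaw":0.4}]}}

```text
t: 39.25
tool_pos: [0.4772, 0.317, 0.245]
tool_rot: [-2.295, -2.12, 0.011]
contact_force: [0.5, -0.2, -0.4]
opening: 0.0513
```

>>> {"api": "send_rows", "payload": {"series": [{"tx":0,"ty":-3,"tz":0,"wx":0,"wy":0,"wz":0,"jaw":0.4},{"tx":0,"ty":0,"tz":0,"wx":0,"wy":0,"wz":0,"jaw":0.4},{"tx":0,"ty":0,"tz":0,"wx":0,"wy":0,"wz":0,"jaw":0.4}]}}

```text
t: 39.62
tool_pos: [0.445, 0.3219, 0.2475]
tool_rot: [-2.289, -2.129, 0.003]
contact_force: [-0.4, -0.4, 0.4]
opening: 0.0513
```

Run:
```python
from h import *
im=ctrl.get_image("top");crop("top",230,120,400,240,"e1.png",4.7,im);cv2.imwrite("pics/t5.png",im[:,:,::-1])
im=ctrl.get_image("scene");cv2.imwrite("pics/s5.png",im[:,:,::-1]);crop("scene",220,170,380,300,"e2.png",4.6,im)
st()
```

```text
e1.png scale 4.7
e2.png scale 4.6
t 39.73 pos [0.4453 0.3216 0.2472] x [0.073 0.997 0.009] y [ 0.997 -0.073 -0.014] z [-0.013  0.01  -1.   ] F [-0.1 -0.1  0.4] op 0.0516 q [ 0.48 -0.13  1.78  0.01  1.5   0.55]
```

View pics/e1.png

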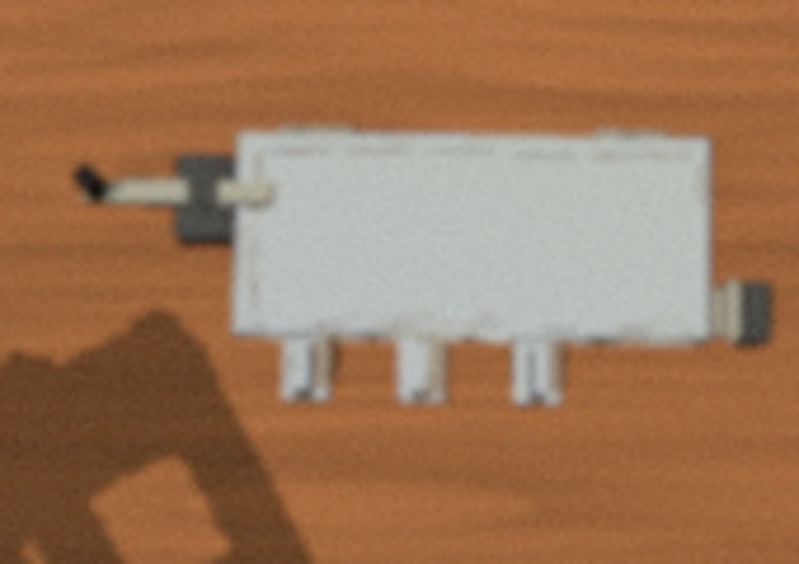

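View pics/e2.png

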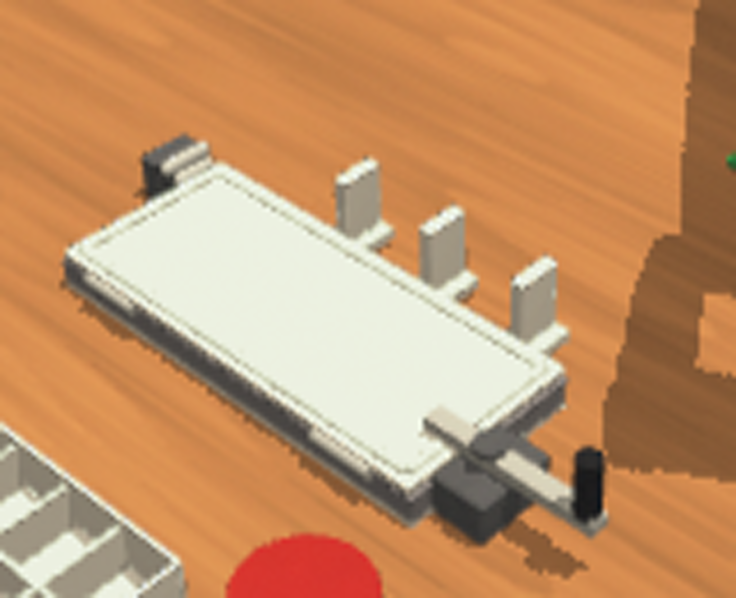

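View pics/s5.png

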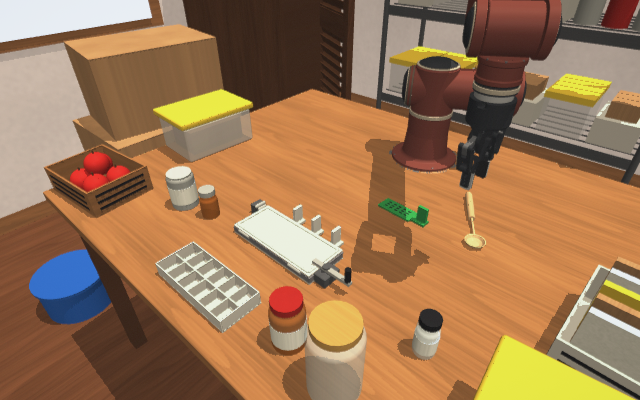

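```bash
python3 -c "
from station import ctrl
print(ctrl.finish_job())"
```

```text
the job is handed in; nothing more can be done
None
```

I put the three inserts away, snapped the lid shut and swung the clamp lever shut over it, in the order you asked. I handed the job in at about 40 s of the 210 s. No verdict is reported.

- **Lever opening:** I swung it wide open first, to about 1.6 rad and near its stop.
- **Inserts:** Only three were on the counter: two wide and one narrow. They are in bay 1 (wide), bay 2 (narrow) and bay 3 (wide). One wide insert had been knocked a few centimetres aside, so I measured it again before grasping it. Each insert met its rear stop with 12–21 N, at nearly the same distance into the case.
- **Lid:** It passed the catch and stopped at its shut height, within about 0.3 mm of what I expected.
- **Lever closing:** I closed it to a firm stop at about 0 rad.

The final pictures show the lid flat, the lever's nose over its left edge, and three equal tabs standing upright in front. The jars, the green look-alike and the other pantry things are where they stood.

Two readings were off along the way:
- **First lever grip:** The gripper held the knob about 13 mm higher than planned and slid a little, but the lever still opened fully.
- **Scene camera:** It placed the tabs about 4 to 5 mm off sideways compared with the top camera. I relied on the top camera, and the grasps agreed with it to within about 2 mm.

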